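Lock off the press and clear its bed

TASK

Before reaching into the press make it safe: swing the red isolator handle round to off and set it so that its padlock hole lines up with the hole in the fixed hasp, ready for my padlock, and leave it so. Only then clear the press bed: lay every lino block, face up, squarely one on another on the pile on the plywood board; nobody knows how high that pile stands, so feel for its top and set each block down before letting go, never drop it. Last of all stand the iron weight in the middle on top so that the blocks dry flat, and leave the ink tins and the ink knife where they are.

Things in the scene. Friction and masses are not known exactly. Their poses are not given: they have to be found in the camera images.
- isolator (a joint): angle of the red isolator handle about its upright axis, rad: about 0 to 0.2 at the start (on, pointing away from the robot), grows as the handle swings anticlockwise seen from above, 1.571 is off with the two padlock holes in line, and it can be pushed on past off to a stop at 1.75. It stays wherever it is left; turning it takes 0.25 N m (about 3 N at the grip)
- isolator_hinge (a point): point on the upright axis of the isolator handle, at the underside of its hub, 94 mm above the table
- handle_grip (a point): middle of the top of the red handle bar, 85 mm out from the axis. The bar is 18 mm wide, 32 mm tall (its underside is 100 mm, its top 132 mm above the table) and runs radially from the hub (56 mm across, 30 mm high) to 118 mm from the axis. Both its sides are free; box, plate and hasp lie 4 to 11 mm below its underside
- handle_hole (a point): centre of the 10 mm padlock hole in the flat steel tongue at the end of the red handle, 135 mm from the axis; the tongue is 26 mm wide, 4 mm thick and ends 149 mm from the axis
- hasp_hole (a point): centre of the matching 10 mm hole in the fixed steel hasp that sticks out of the left side of the isolator box, 135 mm from the axis. When the handle is off and lined up, handle_hole is straight above it with the tongue about 3 mm over the hasp
- switch_box: grey isolator box, fixed, 140 x 150 mm and 90 mm high, yellow plate on its top, red stop button on its corner nearest the robot on the right; origin at the middle of its underside. At joint value 0 the handle points along its +x; at off it points along its +y, over the hasp
- stillage: plywood carrying board, fixed, 130 (x) x 100 (y) x 12 mm thick, origin at the middle of its underside. A pile of earlier lino blocks, 90 x 60 mm, stands centred and square on it, its long side along the board's x; nobody has measured the pile: its flat top is somewhere between 40 and 90 mm above the table
- press: green motor-driven printing press, fixed; origin on the table under the middle of the open part of its flat steel bed. The bed's top is 60 mm above the table, 340 mm in x (170 mm to either side of the origin), and open in y from its edge 170 mm on the -y side to a low guide bar 255 mm on the +y side; roller and cheeks (300 mm tall and more) stand beyond that, about its own y = 370 mm
- weight: dark iron weight, 58 mm across and 26 mm high, with a brass knob 28 mm across on a neck: knob from 36 to 60 mm above its underside; about 0.5 to 0.75 kg; origin at the middle of its underside; stands on the table at the start
- block_1: plywood printing block with a carved green-grey lino face, 90 mm (its x) x 60 mm (its y) x 12 mm thick, about 66 g, origin at the middle of its underside, z up through the carved face; lies on the press bed face up, or is absent
- block_2: plywood printing block with a carved blue-grey lino face, 90 mm (its x) x 60 mm (its y) x 15 mm thick, about 82 g, origin at the middle of its underside, z up through the carved face; lies on the press bed face up, or is absent
- block_3: plywood printing block with a carved red-brown lino face, 90 mm (its x) x 60 mm (its y) x 18 mm thick, about 99 g, origin at the middle of its underside, z up through the carved face; lies on the press bed face up, or is absent
- block_4: plywood printing block with a carved near-black lino face, 90 mm (its x) x 60 mm (its y) x 15 mm thick, about 82 g, origin at the middle of its underside, z up through the carved face; lies on the press bed face up, or is absent
- block_5: plywood printing block with a carved sand-coloured lino face, 90 mm (its x) x 60 mm (its y) x 20 mm thick, about 110 g, origin at the middle of its underside, z up through the carved face; lies on the press bed face up, or is absent
- block_6: plywood printing block with a carved ochre-yellow lino face, 90 mm (its x) x 60 mm (its y) x 12 mm thick, about 66 g, origin at the middle of its underside, z up through the carved face; lies on the press bed face up, or is absent
- ink_tin_a: small aluminium ink tin, blue lid, 57 mm across, 30 mm high; on the table, not part of the job
- ink_tin_b: aluminium ink tin, red lid, 71 mm across, 32 mm high; on the table, not part of the job
- ink_tin_c: aluminium ink tin, black lid, 71 mm across, 32 mm high; on the table, not part of the job
- ink_knife: ink knife, 200 mm; on the table, not part of the job

How it is judged:
By the outcome, as a careful person would: the job done as asked, in the order asked, and still so for the second after the job is handed in, with the robot touching nothing.
Of block_1, block_2, block_3, block_4, block_5, block_6 only 4 to 6 are there at a start; the rules pass over those that are not, and their reading is None.
At some moment in a run one of weight may be knocked a few centimetres aside while the robot is not near it.
It also fails if it takes over 210 s, if anything falls off the work surface, if the arm or the gripper's body presses on something with over 40 N, if the wrist force passes 120 N, or if a joint passes its speed limit or range.

ROBOT

A 6-joint arm with a two-finger parallel gripper is mounted at the origin on the work surface. World frame = base frame: x ahead of the robot, y to its left, z up, the work surface at z = 0. Lengths are in mm, angles in rad, forces in N, time in s.
With the tool pointing down it reaches from about 350 to 875 mm from the base axis. Payload 4.2 kg.
Tool frame: the origin (TCP) lies at the very end of the fingers, on their centre line; the grasp point (between the pads) lies arm.grip_depth behind it (arm.grip_depth is the distance from the TCP to the grasp point, in mm); x points along the fingers, y is the direction in which the jaws open and shut, and the axes are right-handed (so a half turn about x gives the same grasp; the last joint's range is limited). The gripper opens to 85 mm and grips with 20 to 120 N. Pads are 22 mm wide; open, the fingers measure 114 mm over their backs; the gripper's body (76 mm by 85 mm) begins 54 mm behind the grasp point. The pads swing forward as they close: fully open they stand 13 mm farther back than shut.
Start: joints at [1.579, 0.385, 0.008, 0, -1.194, -0.259], TCP at [155.08, 605.433, 231.312] pointing down, gripper open.
Joint ranges: [-3.14, 3.14], [-1.21, 2.06], [-1.07, 1.41], [-3.16, 2.05], [-2.99, -0.16], [-3.1, 3.1]. Speed limits (rad/s): [2.79, 2.79, 3.14, 3.14, 3.14, 3.14].

INTERFACE

Orientations are given as a unit quaternion [x, y, z, w].
In Python, from bench import arm, get_image, models gives the robot as it stands.
- The arm moves only by the tool arm_command, never from a script. Its argument "rows" is a list of rows, each an object of numbers: "dx", "dy", "dz": the shift along the tool's x, y, z in m; "wx", "wy", "wz": the turn, a rotation vector about the tool's x, y, z in degrees; "gripper": the closure, from -1 (fully open) to 1 (shut). A call has exactly 8 rows; each row is the pose to reach, as a shift and turn from the pose measured when the call began, along the tool's axes at that moment; what a row does not reach only later rows make up. A row lasts 1/10 s, in which the tool goes at most 50 mm and 8.59 degrees, less where a joint would pass 70% of its speed; a pose out of reach is approached as far as the arm can. A call with a gripper value outside its range is refused whole. The fingers move at their own pace and stop on an object; the grip force is fixed at half the most. Time passes only in rows, so rows that repeat a pose let the fingers close, or fill a call up. It gives the time, the measured TCP pose, the force and the opening at its end, in the units of the state.
- arm.read_state(): the state, without advancing time (a new reading comes with each control period).
- get_image(name): name is "side" or "top"; returns a dict with "img" (480x640x3 uint8, red, green, blue), "K" (3x3 intrinsics, pixels), "k1" (the pictures are not rectified: a ray, as slopes to the right and down, at radius r is drawn at 1 + k1 r^2 times it, then the intrinsics apply), "rvec" (rotation vector, rad) and "tvec" (3), from world to camera coordinates, as OpenCV has them. Camera axes: x right, y down, z forward; pixel columns grow to the right and rows downward; lengths in mm; the calibration is good to about 2 mm. A picture is of the moment at which its call begins. There is no depth.
- arm.job_done(): hands the job in, once; it reports no verdict.
Trained networks look in the newest picture that a camera, given by its name, has taken for a name from the list of things; names that differ only in an ending like _2 or _b are one class to them, and where a whole thing is asked for, a point or a joint stands for the part that bears it (a point fixed in the world has none). Each returns a list of dicts, best first, with "conf" (0 to 1); they miss things now and then, are a little off and sometimes report something else, mostly with a low value. They report only what shows in the picture. A call takes as long as a camera call.
- models.cut_out(camera, query): "mask" (480x640 bool, what is visible of it) and "extent" ([left, top, right, bottom] in pixels, round what is visible of it).
The state is a dict: "clock": time; "joints": joint angles; "joint_vel": joint speeds; "joint_efforts": joint torques, N m; "position": TCP position; "ee_rot": TCP orientation; "contact_force": force on the tool from outside, world axes, zero at the start; "wrist_torque": the same for the moment, N m; "gripper_width": finger opening in mm.
Only numpy, scipy, OpenCV 4.12 (cv2) and the standard library are available. Lean on these libraries where they do the work, as an engineer would, in place of code of your own. Each camera call takes 0.05 s, during which the arm holds its last target.

## Working session

There is one attempt and no reset: what is moved stays moved. The work goes in short steps, Python scripts to look and compute and a tool call to move; the robot and the scene stay as the last step left them, time stands still between calls to the robot, and variables do not carry over. Pictures are saved under pics/ and viewed, and the job is handed in when it is done.

Besides the shell and the picture viewer there is one more tool, called as name(argument=value, ...), one argument or row to a line, values as JSON. arm_command: Moves the arm, as the interface text tells. Its arguments: {"type":"object","properties":{"rows":{"type":"array"}},"required":["rows"]}

```bash
ls; mkdir -p pics; python3 - <<'E'
from bench import arm,get_image,models
import cv2
s=arm.read_state(); print(s, arm.grip_depth)
for n in("side","top"):
    d=get_image(n); cv2.imwrite(f"pics/{n}0.png",d["img"][:,:,::-1]); print(n,d["K"],d["k1"],d["rvec"],d["tvec"])
E
```

```text
pics
{'clock': 0.0, 'joints': array([ 1.57859153e+00,  3.85495770e-01,  6.59932742e-03, -5.08200951e-04,
       -1.19398023e+00, -2.58598489e-01]), 'joint_vel': array([ 6.52504395e-05,  8.82138610e-04,  1.98023787e-04,  1.08730038e-04,
        2.15183786e-04, -1.99253758e-03]), 'joint_efforts': array([-1.34983770e-04, -3.92292345e+01,  1.88409233e+01,  4.18644950e+00,
       -4.60917319e-03,  5.64442530e-06]), 'position': array([154.94895071, 604.87292876, 230.24653456]), 'ee_rot': array([-0.7014777 ,  0.08925703,  0.70161338,  0.08775467]), 'contact_force': array([-0.27274699,  0.25120021, -0.18244806]), 'wrist_torque': array([0.03007099, 0.05304388, 0.02491206]), 'gripper_width': 85.45562981000468} 18.700000000000003
side [[564.40637536   0.         308.13458177]
 [  0.         564.40637536 232.82427839]
 [  0.           0.           1.        ]] -0.14113442070679713 [ 2.28035564 -0.10703321  0.07100818] [-594.52178282  107.90731709 1440.94840425]
top [[455.84741447   0.         319.45294804]
 [  0.         455.84741447 241.2212788 ]
 [  0.           0.           1.        ]] 0.009324659430841162 [ 2.13303589 -2.12923419  0.15592728] [-21.43785814 609.56565909 951.71674562]
```

View pics/side0.png

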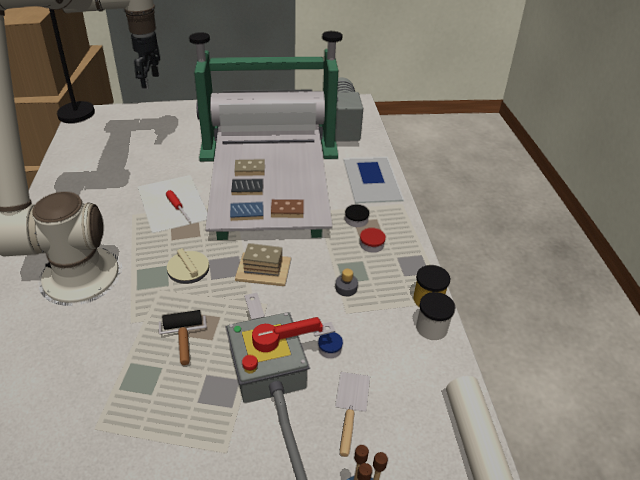

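View pics/top0.png

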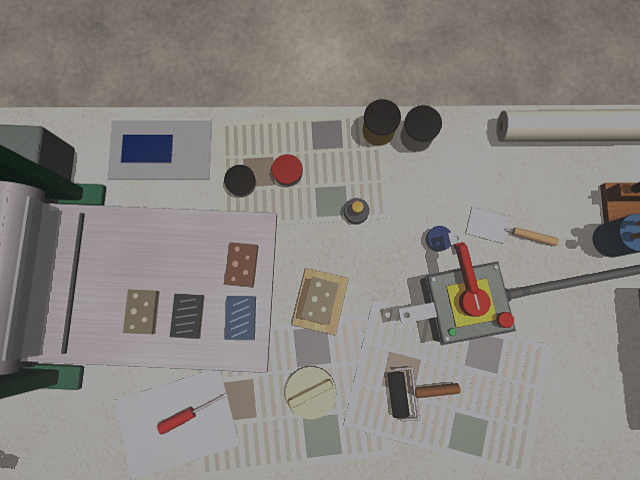

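The pictures show four blocks on the press bed. In the top view they are red-brown (241,264), blue (240,318), black (187,315) and sand (141,311). The pile is at (320,300), the weight at (356,210), and the handle runs from its hub at (475,302) to its tip at (461,245).

```bash
cat > h.py <<'E'
from bench import arm,get_image,models
import numpy as np, cv2
from scipy.spatial.transform import Rotation as R
C={}
def cam(n):
    d=get_image(n); C[n]=d; return d
def proj(d,P):
    P=np.atleast_2d(np.asarray(P,float)); X=P@cv2.Rodrigues(d["rvec"])[0].T+np.ravel(d["tvec"])
    s=X[:,:2]/X[:,2:]; s=s*(1+d["k1"]*(s**2).sum(1,keepdims=True))
    return s*np.array([d["K"][0,0],d["K"][1,1]])+d["K"][:2,2]
def ray(d,uv):
    q=cv2.undistortPoints(np.float64(uv).reshape(-1,1,2),d["K"],np.array([d["k1"],0,0,0,0.])).reshape(-1,2)
    Rm=cv2.Rodrigues(d["rvec"])[0]; c=-Rm.T@np.ravel(d["tvec"])
    return c,np.c_[q,np.ones(len(q))]@Rm
def atz(d,uv,z):
    c,r=ray(d,uv); return c+r*((z-c[2])/r[:,2])[:,None]
def tri(d1,u1,d2,u2):
    c1,r1=ray(d1,u1); c2,r2=ray(d2,u2)
    A=np.stack([r1[0],-r2[0]],1); t=np.linalg.lstsq(A,c2-c1,rcond=None)[0]
    a=c1+t[0]*r1[0]; b=c2+t[1]*r2[0]; return (a+b)/2,np.linalg.norm(a-b)
def save(name,img): cv2.imwrite(f"pics/{name}.png",img[:,:,::-1])
E
python3 - <<'E'
from h import *
np.set_printoptions(precision=1,suppress=True)
for n in("side","top"):
    d=cam(n)
    print(n,"campos",ray(d,[[0,0]])[0])
    for q in("block_1","stillage","weight","isolator","handle_grip","handle_hole","hasp_hole","switch_box","ink_tin_a","ink_knife"):
        for o in models.cut_out(n,q):
            m=o["mask"]; 
            cs,_=cv2.findContours(m.astype(np.uint8),0,1)
            (c,w,a)=cv2.minAreaRect(max(cs,key=cv2.contourArea))
            print(n,q,round(o["conf"],2),o["extent"],m.sum(),"rect",np.array(c),np.array(w),round(a,1))
d=C["top"]
im=d["img"]
big=cv2.resize(im[180:380,110:310],None,fx=3,fy=3,interpolation=cv2.INTER_CUBIC); save("zblk",big)
big=cv2.resize(im[190:370,290:530],None,fx=3.3,fy=3.3,interpolation=cv2.INTER_CUBIC); save("zsw",big)
E
```

```text
side campos [  472.2 -1074.4  1031.6]
side block_1 0.78 [234.1, 178.3, 263.1, 191.0] 452 rect [247. 186.] [16. 30.] 90.0
side block_1 0.77 [234.0, 200.3, 265.2, 220.7] 604 rect [246.4 210.5] [18.  33.4] 87.5
side block_1 0.76 [272.1, 199.4, 301.6, 215.5] 613 rect [287. 208.] [18. 32.] 90.0
side block_1 0.65 [232.2, 158.6, 264.6, 174.3] 495 rect [249.  168.5] [17. 30.] 90.0
side stillage 0.86 [233.9, 254.4, 290.1, 286.8] 642 rect [262.9 268.5] [52.2 29.9] 6.3
side stillage 0.72 [358.0, 224.5, 385.3, 253.1] 531 rect [371.5 239.4] [24.7 24.9] 11.3
side weight 0.56 [334.3, 267.5, 361.3, 294.4] 487 rect [347.2 283.8] [24.  24.7] 45.0
side weight 0.15 [317.7, 331.2, 343.5, 361.7] 498 rect [330. 345.] [24. 24.] 90.0
side isolator 0.59 [252.4, 313.1, 338.7, 351.8] 1402 rect [292.9 334.1] [28.1 82.9] 82.5
side handle_grip 0.55 [249.9, 314.0, 337.7, 352.5] 1529 rect [293.2 334.1] [28.5 84.2] 82.5
side handle_grip 0.27 [359.9, 228.7, 386.5, 253.3] 511 rect [372. 239.] [24. 24.] 90.0
side handle_hole 0.55 [252.5, 316.1, 334.9, 350.8] 1450 rect [292.8 333.8] [27.8 83. ] 82.6
side hasp_hole 0.55 [
[... 1690 characters left out ...]

top switch_box 0.8 [397.3, 231.4, 640.0, 346.6] 8176 rect [516.9 300.3] [230.4 115.4] 10.4
top switch_box 0.36 [425.6, 226.4, 447.6, 256.4] 532 rect [437. 239.] [26. 24.] 90.0
top ink_tin_a 0.95 [222.7, 163.3, 254.2, 198.1] 784 rect [239.5 180. ] [30. 31.] 90.0
top ink_tin_a 0.91 [270.9, 150.0, 301.4, 184.9] 815 rect [286.5 170. ] [32. 29.] 90.0
top ink_tin_a 0.74 [424.4, 225.5, 452.0, 254.2] 518 rect [437.5 238.5] [25. 25.] 90.0
top ink_knife 0.71 [465.9, 208.2, 557.2, 245.9] 1555 rect [513.  231.4] [92.  28.6] 14.6
top ink_knife 0.69 [397.0, 233.3, 640.0, 343.2] 7778 rect [517.3 300.9] [229.4 112.6] 10.4
top ink_knife 0.17 [343.1, 199.0, 369.8, 223.9] 557 rect [356. 211.] [25.9 25.9] 18.4
```

View pics/zblk.png

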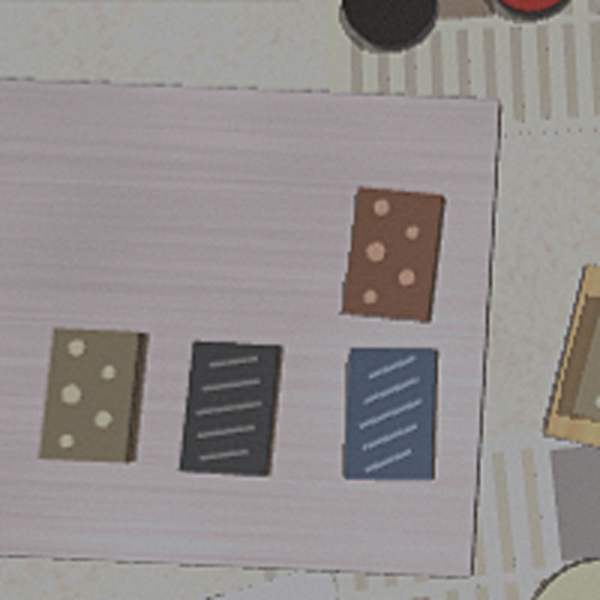

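View pics/zsw.png

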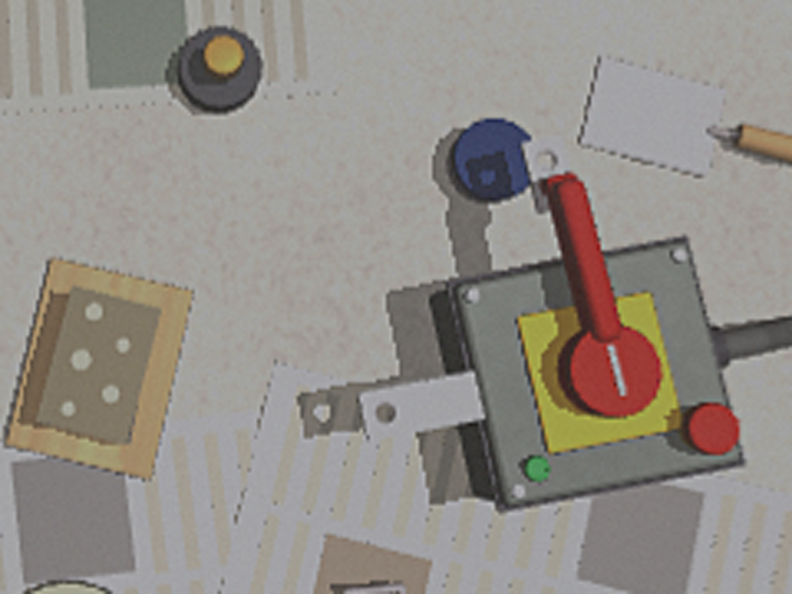

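The zoom shows the hasp hole at about (406.7,314.5), the handle tongue hole at about (455.2,237.9) and the hub centre at about (475.5,302). I'll fit the poses next.

```bash
cat > fit.py <<'E'
from h import *
from scipy.optimize import minimize
def corners(x,y,yaw,z0,sx,sy,sz):
    c,s=np.cos(yaw),np.sin(yaw); P=[]
    for a in(-1,1):
        for b in(-1,1):
            for k in(0,1): P.append([x+c*a*sx/2-s*b*sy/2,y+s*a*sx/2+c*b*sy/2,z0+k*sz])
    return np.array(P)
def sil(d,P,S=8):
    m=np.zeros((480,640),np.uint8); h=cv2.convexHull(proj(d,P).astype(np.float32))
    cv2.fillConvexPoly(m,np.round(h*2**6).astype(np.int32),255,cv2.LINE_AA,6); return m/255.
def fitbox(views,z0,dim,p0,fz=False):
    # views: list (d,mask)
    def cost(p):
        z=p[3] if fz else z0
        P=corners(p[0],p[1],p[2]/100,z,*dim); e=0
        for d,m in views:
            s=sil(d,P); e+=np.abs(s-m).sum()/m.sum()
        return e
    p=np.array([p0[0],p0[1],p0[2]*100]+([z0] if fz else [])); 
    for k in range(2):
        sx=np.vstack([p]+[p+np.eye(len(p))[i]*6 for i in range(len(p))])
        r=minimize(cost,p,method="Nelder-Mead",options=dict(initial_simplex=sx,xatol=.05,fatol=1e-4)); p=r.x
    p=p.copy(); p[2]/=100; return p,r.fun
E
python3 - <<'E'
from fit import *
np.set_printoptions(precision=2,suppress=True)
dt=cam("top"); mt=models.cut_out("top","block_1"); ds=cam("side"); ms=models.cut_out("side","block_1")
th={"red":18,"blue":15,"black":15,"sand":20}
ct={"red":(241,265),"blue":(240,317),"black":(187,316),"sand":(141,311)}
cs={"red":(287,207),"blue":(247,210),"black":(247,185),"sand":(249,166)}
def pick(l,c): 
    return [o["mask"].astype(float) for o in l if np.hypot((o["extent"][0]+o["extent"][2])/2-c[0],(o["extent"][1]+o["extent"][3])/2-c[1])<8]
for k in th:
    a=pick(mt,ct[k]); b=pick(ms,cs[k])
    p0=atz(dt,[ct[k]],60+th[k])[0]
    for v in ([(dt,a[0])] if a else [], [(ds,b[0])] if b else [], ([(dt,a[0])] if a else [])+([(ds,b[0])] if b else [])):
        if v: print(k,len(v),*fitbox(v,60,(90,60,th[k]),(p0[0],p0[1],-0.05)))
hub=atz(dt,[[475.5,302.1]],124)[0]; hasp=atz(dt,[[406.7,314.5]],93)[0]; hh=atz(dt,[[455.2,237.9]],98)[0]
print("hub",hub,"hasp",hasp,np.linalg.norm((hasp-hub)[:2]),"hh",hh,np.linalg.norm((hh-hub)[:2]))
print(np.arctan2(*(hasp-hub)[[1,0]]),np.arctan2(*(hh-hub)[[1,0]]))
print("weight",atz(dt,[[356.5,210.5]],20))
for o in models.cut_out("side","weight")[:1]: print(atz(ds,[[347.2,283.8]],20))
save("zs1",cv2.resize(ds["img"][230:300,210:310],None,fx=7,fy=7,interpolation=cv2.INTER_CUBIC))
save("zs2",cv2.resize(ds["img"][280:400,220:370],None,fx=5,fy=5,interpolation=cv2.INTER_CUBIC))
save("zt1",cv2.resize(dt["img"][260:340,280:360],None,fx=7,fy=7,interpolation=cv2.INTER_CUBIC))
E
```

```text
red 1 [555.25 146.57  -0.09] 0.10620650204976642
red 1 [553.45 145.64  -0.06] 0.13946037649668852
red 2 [554.37 145.97  -0.1 ] 0.24860836434990102
blue 1 [445.   145.06  -0.01] 0.10676408928351215
blue 1 [441.62 144.59  -0.01] 0.10994072047423621
blue 2 [442.91 144.67  -0.  ] 0.2332247320458094
black 1 [447.89 257.58  -0.05] 0.10517262119571756
black 1 [445.59 259.58  -0.06] 0.13861060049019608
black 2 [445.85 258.52  -0.04] 0.252131074822567
sand 1 [456.59 353.43  -0.03] 0.10198913983525443
sand 1 [453.87 350.34   0.  ] 0.1463735393147158
sand 2 [455.55 352.25  -0.02] 0.26558599477828776
hub [ 475.95 -329.75  124.  ] hasp [ 451.35 -199.19   93.  ] 132.85134248948992 hh [ 608.81 -303.11   98.  ] 135.51194946232764
1.7570083648114565 0.19783464668867423
weight [[ 685.32 -104.24   20.  ]]
[[ 684.15 -109.48   20.  ]]
```

View pics/zs1.png

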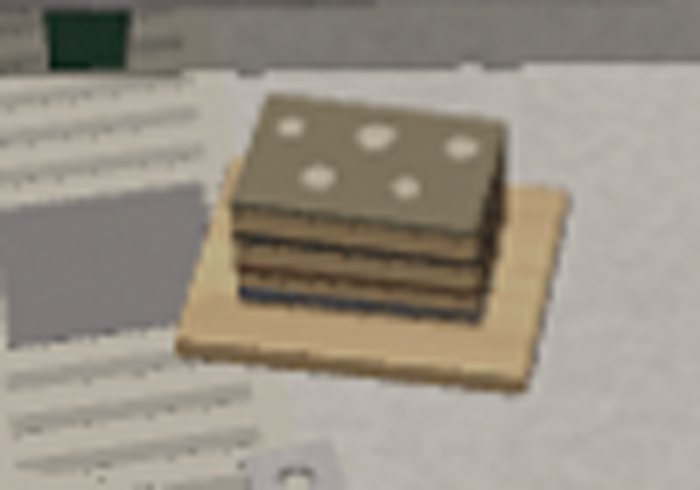

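View pics/zs2.png

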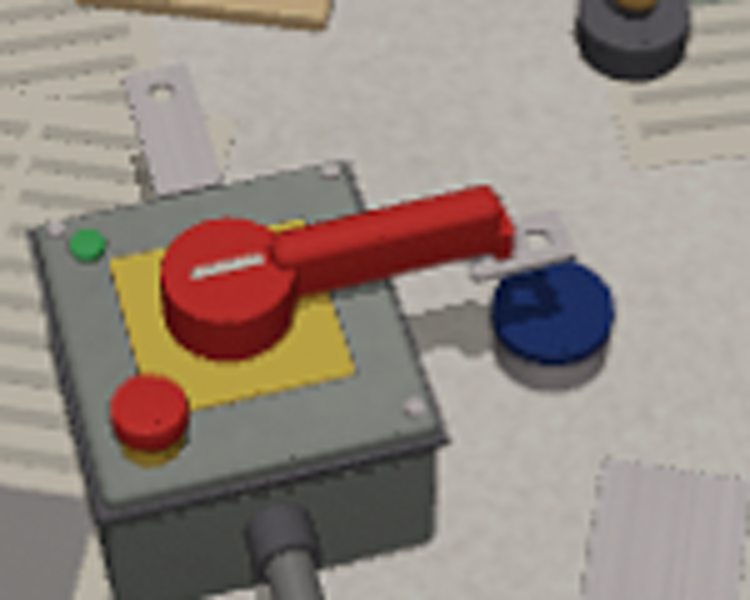

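View pics/zt1.png

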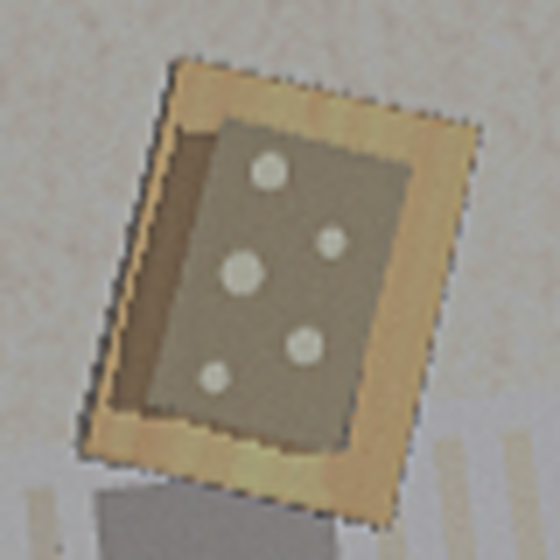

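```bash
python3 - <<'E'
from fit import *
from scipy.optimize import least_squares
np.set_printoptions(precision=2,suppress=True)
dt=cam("top"); ds=cam("side")
for n,t,s in(("hub",(475.5,302.1),(265.6,333)),("hasp",(406.7,314.5),(252.2,298)),("hh",(455.2,237.9),(327.4,327.6))):
    print(n,*tri(dt,[t],ds,[s]))
def rect(p,z,sx,sy): return corners(p[0],p[1],p[2],z,sx,sy,0)[[2*1+4,4,0,2]]
# order (+,+),(+,-),(-,-),(-,+)
def R4(p,z,sx,sy):
    c,s=np.cos(p[2]),np.sin(p[2]); return np.array([[p[0]+c*a*sx/2-s*b*sy/2,p[1]+s*a*sx/2+c*b*sy/2,z] for a,b in((1,1),(1,-1),(-1,-1),(-1,1))])
tb=np.array([(178,60),(480,128),(388,525),(82,455)])/7+[280,260]
tp=np.array([(225,120),(412,165),(348,452),(150,405)])/7+[280,260]
sb=np.array([(0,0),(570,195),(527,380),(177,340)])/7+[210,230]
sp=np.array([(270,93),(507,122),(475,235),(232,205)])/7+[210,230]  # side: order (-x? resolve)
r=least_squares(lambda p:(proj(dt,R4(p,12,130,100))-tb).ravel(),[450,0,-.2]); print("board",r.x,np.sqrt(2*r.cost/8))
r=least_squares(lambda p:(proj(ds,R4(p,12,130,100))-sb)[1:].ravel() if 0 else (proj(ds,R4(p,12,130,100))[[1,2,3]]-sb[[1,2,3]]).ravel(),[450,0,-.2]); print("board side",r.x,np.sqrt(2*r.cost/6))
r=least_squares(lambda p:np.r_[(proj(dt,R4(p,p[3],90,60))-tp).ravel(),(proj(ds,R4(p,p[3],90,60))[[3+1-4,1,2,3]]-sp[[1,1,2,3]])[1:].ravel(),(proj(ds,R4(p,p[3],90,60))[0]-sp[1])*0],[450,0,-.2,60]); print("pile?",r.x,r.cost)
print("proj check",proj(ds,R4([450,0,-.2],60,90,60)),sp)
E
```

```text
hub [ 475.14 -330.75  120.94] 1.7819442358294155
hasp [ 450.08 -200.11   87.89] 2.550264937165161
hh [ 608.18 -304.48   93.09] 2.893727751290651
board [479.68 -22.08  -0.23] 0.3222469768207168
board side [488.41 -21.67   1.25] 4.2046137248378965
pile? [489.11 -22.02   0.05  53.93] 700.2870578930693
proj check [[270.22 241.4 ]
 [266.66 257.16]
 [231.44 254.3 ]
 [236.05 238.71]] [[248.57 243.29]
 [282.43 247.43]
 [277.86 263.57]
 [243.14 259.29]]
```

```bash
python3 - <<'E'
from fit import *
from scipy.optimize import least_squares
np.set_printoptions(precision=3,suppress=True)
dt=cam("top"); ds=cam("side")
def R4(p,z,sx,sy):
    c,s=np.cos(p[2]),np.sin(p[2]); return np.array([[p[0]+c*a*sx/2-s*b*sy/2,p[1]+s*a*sx/2+c*b*sy/2,z] for a,b in((1,1),(1,-1),(-1,-1),(-1,1))])
tb=np.array([(178,60),(480,128),(388,525),(82,455)])/7+[280,260]
tp=np.array([(225,120),(412,165),(348,452),(150,405)])/7+[280,260]
sb=np.array([(570,195),(525,380),(178,340)])/7+[210,230]
sp=np.array([(507,122),(478,235),(232,205),(270,93)])/7+[210,230]
r=least_squares(lambda p:(proj(ds,R4(p,12,130,100))[:3]-sb).ravel(),[450,0,-.2]); print("board side",r.x,r.cost)
r=least_squares(lambda p:(proj(ds,R4(p,p[3],90,60))-sp).ravel(),[450,0,-.2,60]); print("pile side",r.x,r.cost)
r=least_squares(lambda p:(proj(dt,R4(p,p[3],90,60))-tp).ravel(),[450,0,-.2,60]); print("pile top",r.x,r.cost)
r=least_squares(lambda p:np.r_[(proj(dt,R4(p,p[3],90,60))-tp).ravel(),(proj(ds,R4(p,p[3],90,60))-sp).ravel()],[450,0,-.2,60]); print("pile both",r.x,r.cost)
r=least_squares(lambda p:np.r_[(proj(dt,R4(p,12,130,100))-tb).ravel(),(proj(ds,R4(p,12,130,100))[:3]-sb).ravel()],[450,0,-.2]); print("board both",r.x,r.cost)
# handle / hasp geometry: pivot, box yaw, joint
def f(p):
    o=p[:2]; e=lambda a,rr,z:np.array([o[0]+rr*np.cos(a),o[1]+rr*np.sin(a),z])
    out=[]
    for d,pt in((dt,((475.5,302.1),(406.7,314.5),(455.2,237.9))),(ds,((265.6,333),(252.2,298),(327.4,327.6)))):
        P=np.array([e(0,0,124),e(p[2]+np.pi/2,135,p[4]),e(p[2]+p[3],135,p[4]+6)]); out.append((proj(d,P)-np.array(pt)).ravel())
    return np.concatenate(out)
r=least_squares(f,[475,-330,.19,0,92]); print("iso",r.x,r.cost,r.fun)
E
```

```text
board side [479.736 -26.823  -0.241] 0.48005502855847304
pile side [479.803 -17.082  -0.252  54.332] 0.07460248618877334
pile top [480.218 -23.1    -0.235  50.044] 0.27235442060538706
pile both [479.858 -23.184  -0.241  59.887] 0.6315741670506363
board both [479.654 -23.164  -0.233] 3.1465994630436804
iso [ 475.601 -331.672    0.19     0.012   87.288] 1.9183766707451597 [ 0.991  0.18  -0.511  0.639  0.101  0.83   0.623 -0.654  0.556 -0.188
  0.524 -0.138]
```

```bash
cat >> h.py <<'E'
def goal(x,y,z,yaw,s=None):
    """tool down, jaw (tool y) along world direction yaw. prints shift in m in tool axes and turn deg; picks half turn nearest"""
    s=s or arm.read_state(); R0=R.from_quat(s["ee_rot"]); best=None
    for k in(0,np.pi):
        a=yaw+k; X=np.array([0,0,-1.]);Y=np.array([np.cos(a),np.sin(a),0]);Z=np.cross(X,Y)
        Rg=R.from_matrix(np.c_[X,Y,Z]); w=(R0.inv()*Rg).as_rotvec(degrees=True)
        t=R0.inv().apply(np.array([x,y,z])-s["position"])/1000
        print("alt" if k else "main","d",np.round(t,4),"w",np.round(w,2))
def st():
    s=arm.read_state(); m=R.from_quat(s["ee_rot"]).as_matrix()
    print("t",round(s["clock"],2),"pos",np.round(s["position"],1),"yawjaw",round(np.arctan2(m[1,1],m[0,1]),4),"tilt",np.round(m[:2,0],4),"F",np.round(s["contact_force"],1),"w",round(s["gripper_width"],1),"J",np.round(s["joints"],2))
    return s
E
python3 - <<'E'
from h import *
np.set_printoptions(suppress=True)
s=st()
for a in (0.2+np.pi/2,):
    goal(558,-314,200,a)
E
```

```text
t 1.65 pos [155.1 605.4 231.3] yawjaw -1.8216 tilt [-0.     -0.0001] F [ 0.4 -0.4  0.3] w 85.3 J [ 1.58  0.38  0.01 -0.   -1.19 -0.26]
main d [ 0.0313  0.7907 -0.6185] w [154.17  -0.    -0.  ]
alt d [ 0.0313  0.7907 -0.6185] w [-25.83   0.    -0.  ]
```

```bash
python3 - <<'E'
from h import *
np.set_printoptions(suppress=True)
goal(250,330,300,-1.8216-1.0)
dt=cam("top")
# press cheek rough
print(atz(dt,[[80,377],[105,195],[275,212],[268,371]],60))
E
```

```text
main d [-0.0687  0.2433 -0.1603] w [57.3 -0.  -0. ]
alt d [-0.0687  0.2433 -0.1603] w [-122.7    0.    -0. ]
[[321.56052076 476.47491111  60.        ]
 [711.31394777 455.28342388  60.        ]
 [672.74358371  77.30034446  60.        ]
 [334.78640048  85.52048502  60.        ]]
```

arm_command(
  rows=[
    {"dx": -0.069,"dy": 0.243,"dz": -0.16,"wx": 57,"wy": 0,"wz": 0,"gripper": -1},
    {"dx": -0.069,"dy": 0.243,"dz": -0.16,"wx": 57,"wy": 0,"wz": 0,"gripper": -1},
    {"dx": -0.069,"dy": 0.243,"dz": -0.16,"wx": 57,"wy": 0,"wz": 0,"gripper": -1},
    {"dx": -0.069,"dy": 0.243,"dz": -0.16,"wx": 57,"wy": 0,"wz": 0,"gripper": -1},
    {"dx": -0.069,"dy": 0.243,"dz": -0.16,"wx": 57,"wy": 0,"wz": 0,"gripper": -1},
    {"dx": -0.069,"dy": 0.243,"dz": -0.16,"wx": 57,"wy": 0,"wz": 0,"gripper": -1},
    {"dx": -0.069,"dy": 0.243,"dz": -0.16,"wx": 57,"wy": 0,"wz": 0,"gripper": -1},
    {"dx": -0.069,"dy": 0.243,"dz": -0.16,"wx": 57,"wy": 0,"wz": 0,"gripper": -1},
  ],
)

```text
clock: 2.5
position: [250.2, 329.5, 301.3]
ee_rot: [-0.574, 0.412, 0.574, 0.414]
contact_force: [0.2, 0.8, 0.3]
gripper_width: 85.5
```

```bash
python3 - <<'E'
from h import *
np.set_printoptions(suppress=True)
st()
goal(500,0,280,-1.8216-1.7)
goal(558,-314,200,.2+np.pi/2)
E
```

```text
t 2.5 pos [250.2 329.5 301.3] yawjaw -2.8179 tilt [0.0007 0.0028] F [0.2 0.8 0.3] w 85.5 J [ 1.32 -0.04 -0.34  0.   -1.26 -0.99]
main d [ 0.0206 -0.132  -0.3919] w [40.32  0.16  0.04]
alt d [ 0.0206 -0.132  -0.3919] w [-139.68   -0.05    0.21]
main d [ 0.0998 -0.087  -0.7082] w [97.09  0.18 -0.05]
alt d [ 0.0998 -0.087  -0.7082] w [-82.91   0.05   0.17]
```

arm_command(
  rows=[
    {"dx": 0.02,"dy": -0.132,"dz": -0.392,"wx": 40,"wy": 0,"wz": 0,"gripper": -1},
    {"dx": 0.02,"dy": -0.132,"dz": -0.392,"wx": 40,"wy": 0,"wz": 0,"gripper": -1},
    {"dx": 0.02,"dy": -0.132,"dz": -0.392,"wx": 40,"wy": 0,"wz": 0,"gripper": -1},
    {"dx": 0.02,"dy": -0.132,"dz": -0.392,"wx": 40,"wy": 0,"wz": 0,"gripper": -1},
    {"dx": 0.02,"dy": -0.132,"dz": -0.392,"wx": 40,"wy": 0,"wz": 0,"gripper": -1},
    {"dx": 0.02,"dy": -0.132,"dz": -0.392,"wx": 40,"wy": 0,"wz": 0,"gripper": -1},
    {"dx": 0.02,"dy": -0.132,"dz": -0.392,"wx": 40,"wy": 0,"wz": 0,"gripper": -1},
    {"dx": 0.02,"dy": -0.132,"dz": -0.392,"wx": 40,"wy": 0,"wz": 0,"gripper": -1},
  ],
)

```text
clock: 3.3
position: [492.4, 10.6, 280.7]
ee_rot: [-0.398, 0.583, 0.4, 0.584]
contact_force: [1.7, 1.4, 0.5]
gripper_width: 85.1
```

```bash
python3 - <<'E'
from h import *
np.set_printoptions(suppress=True)
st()
goal(558.7,-314,170,.2+np.pi/2)
E
```

```text
t 3.3 pos [492.4  10.6 280.7] yawjaw 2.7706 tilt [0.0002 0.0026] F [1.7 1.4 0.5] w 85.1 J [ 0.35  0.12 -0.22 -0.   -1.23 -0.72]
main d [ 0.1098 -0.1795 -0.2787] w [57.28  0.11 -0.11]
alt d [ 0.1098 -0.1795 -0.2787] w [-122.72    0.13    0.13]
```

arm_command(
  rows=[
    {"dx": 0.11,"dy": -0.18,"dz": -0.279,"wx": 57.3,"wy": 0.1,"wz": -0.1,"gripper": -1},
    {"dx": 0.11,"dy": -0.18,"dz": -0.279,"wx": 57.3,"wy": 0.1,"wz": -0.1,"gripper": -1},
    {"dx": 0.11,"dy": -0.18,"dz": -0.279,"wx": 57.3,"wy": 0.1,"wz": -0.1,"gripper": -1},
    {"dx": 0.11,"dy": -0.18,"dz": -0.279,"wx": 57.3,"wy": 0.1,"wz": -0.1,"gripper": -1},
    {"dx": 0.11,"dy": -0.18,"dz": -0.279,"wx": 57.3,"wy": 0.1,"wz": -0.1,"gripper": -1},
    {"dx": 0.11,"dy": -0.18,"dz": -0.279,"wx": 57.3,"wy": 0.1,"wz": -0.1,"gripper": -1},
    {"dx": 0.11,"dy": -0.18,"dz": -0.279,"wx": 57.3,"wy": 0.1,"wz": -0.1,"gripper": -1},
    {"dx": 0.11,"dy": -0.18,"dz": -0.279,"wx": 57.3,"wy": 0.1,"wz": -0.1,"gripper": -1},
  ],
)

```text
clock: 4.1
position: [558.6, -318.1, 164.5]
ee_rot: [-0.068, 0.706, 0.07, 0.701]
contact_force: [-1.0, 0.2, -0.8]
gripper_width: 85.2
```

```bash
python3 - <<'E'
from h import *
np.set_printoptions(suppress=True)
st()
goal(558.7,-314,110,.2+np.pi/2)
for n in("top","side"):
    d=cam(n); save(n+"1",d["img"])
    uv=proj(d,arm.read_state()["position"])[0]; print(uv)
    a,b=int(uv[0]),int(uv[1]); im=d["img"][max(0,b-75):b+75,a-100:a+100]; save("z"+n+"1",cv2.resize(im,None,fx=4,fy=4,interpolation=cv2.INTER_CUBIC)) 
E
```

```text
t 4.1 pos [ 558.6 -318.1  164.5] yawjaw 1.7664 tilt [-0.0068  0.0021] F [-1.   0.2 -0.8] w 85.2 J [-0.27  0.47 -0.03 -0.   -1.08 -1.11]
main d [0.0545 0.0039 0.0013] w [-0.25 -0.36 -0.19]
alt d [0.0545 0.0039 0.0013] w [179.75  -0.3    0.56]
[473.27957402 257.82224841]
[306.1743673  309.59150316]
```

View pics/ztop1.png

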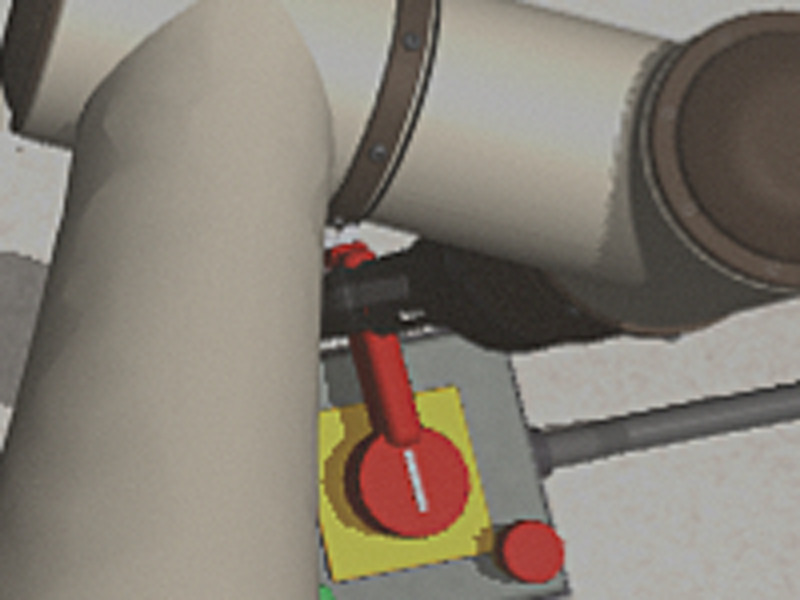

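View pics/zside1.png

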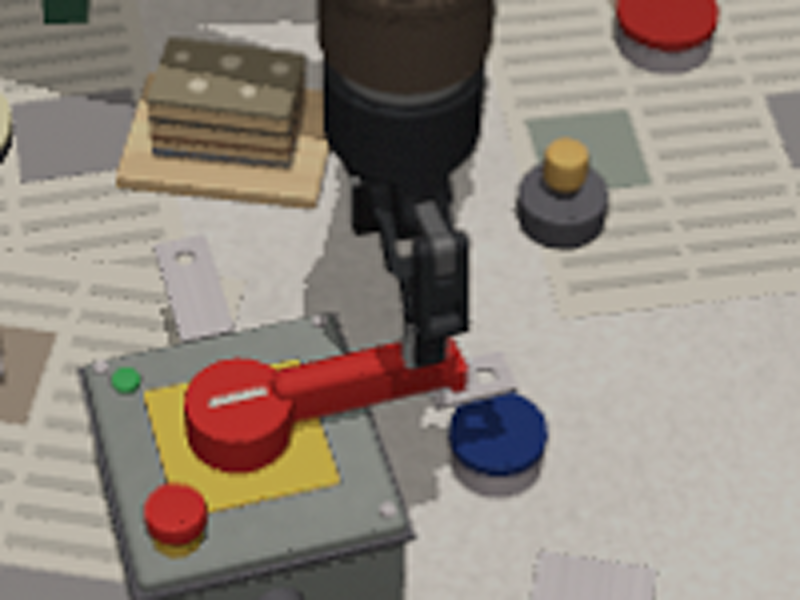

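The gripper straddles the red bar, so I'll lower it and close.

arm_command(
  rows=[
    {"dx": 0.027,"dy": 0.004,"dz": 0.001,"wx": -0.2,"wy": -0.3,"wz": -0.2,"gripper": -1},
    {"dx": 0.054,"dy": 0.004,"dz": 0.001,"wx": -0.2,"wy": -0.3,"wz": -0.2,"gripper": -1},
    {"dx": 0.054,"dy": 0.004,"dz": 0.001,"wx": -0.2,"wy": -0.3,"wz": -0.2,"gripper": -1},
    {"dx": 0.054,"dy": 0.004,"dz": 0.001,"wx": -0.2,"wy": -0.3,"wz": -0.2,"gripper": 1},
    {"dx": 0.054,"dy": 0.004,"dz": 0.001,"wx": -0.2,"wy": -0.3,"wz": -0.2,"gripper": 1},
    {"dx": 0.054,"dy": 0.004,"dz": 0.001,"wx": -0.2,"wy": -0.3,"wz": -0.2,"gripper": 1},
    {"dx": 0.054,"dy": 0.004,"dz": 0.001,"wx": -0.2,"wy": -0.3,"wz": -0.2,"gripper": 1},
    {"dx": 0.054,"dy": 0.004,"dz": 0.001,"wx": -0.2,"wy": -0.3,"wz": -0.2,"gripper": 1},
  ],
)

```text
clock: 5.0
position: [560.1, -312.0, 115.2]
ee_rot: [-0.074, 0.702, 0.071, 0.705]
contact_force: [1.0, -3.1, -0.1]
gripper_width: 16.8
```

```bash
cat > arc.py <<'E'
from h import *
import sys
np.set_printoptions(suppress=True)
# rows to swing about pivot by total dphi from current pose, tool frame
def arc(px,py,dphi,n):
    s=arm.read_state(); R0=R.from_quat(s["ee_rot"]); p=s["position"]; 
    for i in range(1,n+1):
        a=dphi*i/n; Rz=R.from_rotvec([0,0,a]); c=np.array([px,py,p[2]])
        t=R0.inv().apply(c+Rz.apply(p-c)-p)/1000; w=(R0.inv()*Rz*R0).as_rotvec(degrees=True)
        print(i,np.round(t,4),np.round(w,2))
E
python3 - <<'E'
from arc import *
st()
s=arm.read_state(); p=s["position"]; print(np.hypot(p[0]-475.5,p[1]+330.7),np.arctan2(p[1]+330.7,p[0]-475.5))
arc(475.5,-330.7,np.radians(54),7)
E
```

```text
t 5.0 pos [ 560.1 -312.   115.2] yawjaw 1.7767 tilt [ 0.0054 -0.0039] F [ 1.  -3.1 -0.1] w 16.8 J [-0.26  0.51 -0.11  0.   -0.95 -1.11]
86.61287430382419 0.21785217678811125
1 [-0.0001  0.0116 -0.0009] [-7.71 -0.04  0.03]
2 [-0.0001  0.023  -0.0034] [-15.43  -0.08   0.07]
3 [-0.0002  0.034  -0.0074] [-23.14  -0.11   0.1 ]
4 [-0.0003  0.0443 -0.0128] [-30.86  -0.15   0.14]
5 [-0.0004  0.0538 -0.0195] [-38.57  -0.19   0.17]
6 [-0.0004  0.0623 -0.0275] [-46.28  -0.23   0.21]
7 [-0.0005  0.0696 -0.0365] [-54.    -0.26   0.24]
```

arm_command(
  rows=[
    {"dx": 0,"dy": 0.0116,"dz": -0.0009,"wx": -7.7,"wy": 0,"wz": 0,"gripper": 1},
    {"dx": 0,"dy": 0.023,"dz": -0.0034,"wx": -15.4,"wy": 0,"wz": 0,"gripper": 1},
    {"dx": 0,"dy": 0.034,"dz": -0.0074,"wx": -23.1,"wy": 0,"wz": 0,"gripper": 1},
    {"dx": 0,"dy": 0.0443,"dz": -0.0128,"wx": -30.9,"wy": 0,"wz": 0,"gripper": 1},
    {"dx": 0,"dy": 0.0538,"dz": -0.0195,"wx": -38.6,"wy": 0,"wz": 0,"gripper": 1},
    {"dx": 0,"dy": 0.0623,"dz": -0.0275,"wx": -46.3,"wy": 0,"wz": 0,"gripper": 1},
    {"dx": 0,"dy": 0.0696,"dz": -0.0365,"wx": -54,"wy": 0,"wz": 0,"gripper": 1},
    {"dx": 0,"dy": 0.0696,"dz": -0.0365,"wx": -54,"wy": 0,"wz": 0,"gripper": 1},
  ],
)

```text
clock: 5.8
position: [508.9, -252.3, 115.2]
ee_rot: [-0.388, 0.593, 0.383, 0.593]
contact_force: [0.4, -6.1, -1.2]
gripper_width: 16.4
```

```bash
python3 - <<'E'
from arc import *
st()
s=arm.read_state(); p=s["position"]; print(np.hypot(p[0]-475.5,p[1]+330.7),np.arctan2(p[1]+330.7,p[0]-475.5))
m=R.from_quat(s["ee_rot"]).as_matrix(); y=np.arctan2(m[1,1],m[0,1])%(2*np.pi)-np.pi/2; print("bar yaw",y)
arc(475.5,-330.7,0.19+np.pi/2-y,6)
E
```

```text
t 5.8 pos [ 508.9 -252.3  115.2] yawjaw 2.7228 tilt [ 0.0051 -0.0055] F [ 0.4 -6.1 -1.2] w 16.4 J [-0.17  0.4  -0.3   0.01 -0.87 -0.25]
85.24007566823832 1.167588017845952
bar yaw 1.152002326096262
1 [-0.0001  0.0086 -0.0006] [-5.81 -0.04 -0.02]
2 [-0.0001  0.0171 -0.002 ] [-11.63  -0.08  -0.03]
3 [-0.0002  0.0255 -0.0043] [-17.44  -0.12  -0.05]
4 [-0.0002  0.0335 -0.0074] [-23.25  -0.16  -0.07]
5 [-0.0003  0.0412 -0.0114] [-29.07  -0.2   -0.09]
6 [-0.0003  0.0485 -0.0161] [-34.88  -0.24  -0.1 ]
```

arm_command(
  rows=[
    {"dx": 0,"dy": 0.0086,"dz": -0.0006,"wx": -5.8,"wy": 0,"wz": 0,"gripper": 1},
    {"dx": 0,"dy": 0.0171,"dz": -0.002,"wx": -11.6,"wy": 0,"wz": 0,"gripper": 1},
    {"dx": 0,"dy": 0.0255,"dz": -0.0043,"wx": -17.4,"wy": 0,"wz": 0,"gripper": 1},
    {"dx": 0,"dy": 0.0335,"dz": -0.0074,"wx": -23.2,"wy": 0,"wz": 0,"gripper": 1},
    {"dx": 0,"dy": 0.0412,"dz": -0.0114,"wx": -29,"wy": 0,"wz": 0,"gripper": 1},
    {"dx": 0,"dy": 0.0485,"dz": -0.0161,"wx": -34.9,"wy": 0,"wz": 0,"gripper": 1},
    {"dx": 0,"dy": 0.0485,"dz": -0.0161,"wx": -34.9,"wy": 0,"wz": 0,"gripper": 1},
    {"dx": 0,"dy": 0.0485,"dz": -0.0161,"wx": -34.9,"wy": 0,"wz": 0,"gripper": 1},
  ],
)

```text
clock: 6.6
position: [458.0, -247.7, 115.2]
ee_rot: [0.547, -0.451, -0.542, -0.45]
contact_force: [-1.1, -3.6, 0.4]
gripper_width: 16.3
```

```bash
python3 - <<'E'
from arc import *
st()
s=arm.read_state(); p=s["position"]; print(np.hypot(p[0]-475.5,p[1]+330.7),np.arctan2(p[1]+330.7,p[0]-475.5))
for n in("side","top"):
    d=cam(n)
    uv=proj(d,[451,-199,100])[0]; 
    a,b=int(uv[0]),int(uv[1]); im=d["img"][b-60:b+60,a-80:a+80]; save("z"+n+"2",cv2.resize(im,None,fx=5,fy=5,interpolation=cv2.INTER_CUBIC)) 
E
```

```text
t 6.6 pos [ 458.  -247.7  115.2] yawjaw -2.953 tilt [ 0.0046 -0.006 ] F [-1.1 -3.6  0.4] w 16.3 J [-0.18  0.33 -0.41  0.01 -0.83  0.36]
84.8365701300126 1.7787177218315375
```

View pics/zside2.png

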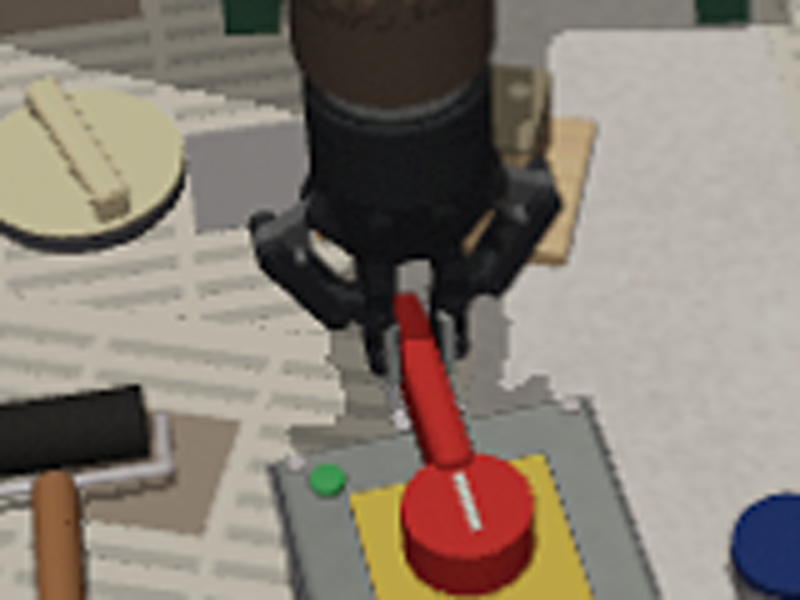

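View pics/ztop2.png

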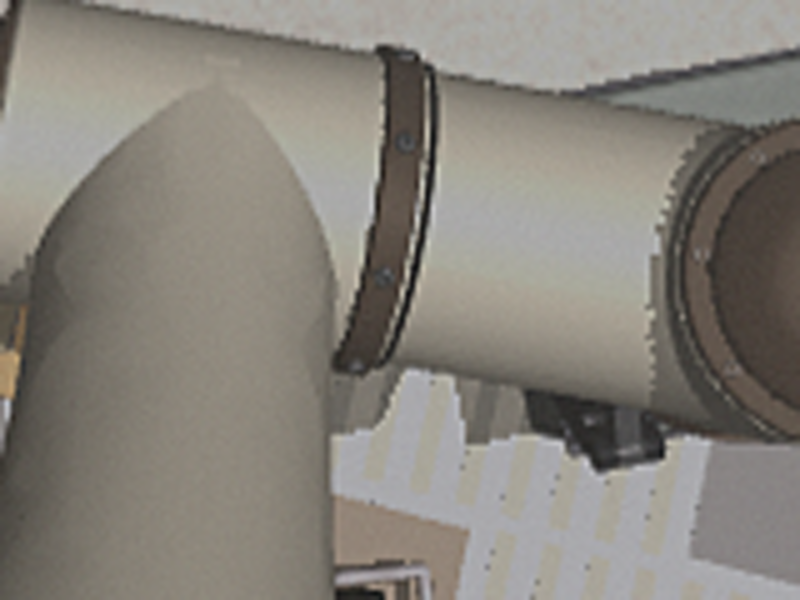

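arm_command(
  rows=[
    {"dx": 0,"dy": 0,"dz": 0,"wx": 0,"wy": 0,"wz": 0,"gripper": -1},
    {"dx": 0,"dy": 0,"dz": 0,"wx": 0,"wy": 0,"wz": 0,"gripper": -1},
    {"dx": 0,"dy": 0,"dz": 0,"wx": 0,"wy": 0,"wz": 0,"gripper": -1},
    {"dx": 0,"dy": 0,"dz": 0,"wx": 0,"wy": 0,"wz": 0,"gripper": -1},
    {"dx": -0.04,"dy": 0,"dz": 0,"wx": 0,"wy": 0,"wz": 0,"gripper": -1},
    {"dx": -0.08,"dy": 0,"dz": 0,"wx": 0,"wy": 0,"wz": 0,"gripper": -1},
    {"dx": -0.12,"dy": 0,"dz": 0,"wx": 0,"wy": 0,"wz": 0,"gripper": -1},
    {"dx": -0.16,"dy": 0,"dz": 0,"wx": 0,"wy": 0,"wz": 0,"gripper": -1},
  ],
)

```text
clock: 7.5
position: [457.1, -246.4, 276.8]
ee_rot: [0.547, -0.451, -0.542, -0.45]
contact_force: [0.4, -0.2, -0.9]
gripper_width: 85.3
```

```bash
python3 - <<'E'
from h import *
np.set_printoptions(suppress=True)
st()
goal(447,145,230,np.pi/2)
E
```

```text
t 7.5 pos [ 457.1 -246.4  276.8] yawjaw -2.9527 tilt [ 0.0045 -0.0058] F [ 0.4 -0.2 -0.9] w 85.3 J [-0.18  0.17 -0.18  0.01 -1.22  0.37]
main d [ 0.0445 -0.0635  0.3867] w [100.82  -0.1    0.47]
alt d [ 0.0445 -0.0635  0.3867] w [-79.18  -0.45  -0.1 ]
```

arm_command(
  rows=[
    {"dx": 0.02,"dy": -0.063,"dz": 0.387,"wx": -79.2,"wy": -0.4,"wz": -0.1,"gripper": -1},
    {"dx": 0.02,"dy": -0.063,"dz": 0.387,"wx": -79.2,"wy": -0.4,"wz": -0.1,"gripper": -1},
    {"dx": 0.02,"dy": -0.063,"dz": 0.387,"wx": -79.2,"wy": -0.4,"wz": -0.1,"gripper": -1},
    {"dx": 0.02,"dy": -0.063,"dz": 0.387,"wx": -79.2,"wy": -0.4,"wz": -0.1,"gripper": -1},
    {"dx": 0.02,"dy": -0.063,"dz": 0.387,"wx": -79.2,"wy": -0.4,"wz": -0.1,"gripper": -1},
    {"dx": 0.02,"dy": -0.063,"dz": 0.387,"wx": -79.2,"wy": -0.4,"wz": -0.1,"gripper": -1},
    {"dx": 0.02,"dy": -0.063,"dz": 0.387,"wx": -79.2,"wy": -0.4,"wz": -0.1,"gripper": -1},
    {"dx": 0.02,"dy": -0.063,"dz": 0.387,"wx": -79.2,"wy": -0.4,"wz": -0.1,"gripper": -1},
  ],
)

```text
clock: 8.3
position: [445.7, 147.9, 254.7]
ee_rot: [0.705, -0.062, -0.704, -0.062]
contact_force: [1.4, -0.2, 0.1]
gripper_width: 85.7
```

```bash
python3 - <<'E'
from h import *
np.set_printoptions(suppress=True)
st()
goal(444,145,150,np.pi/2-.02)
for n in("side","top"):
    d=cam(n); save(n+"3",d["img"])
    uv=proj(d,[455,-250,100])[0]; 
    a,b=int(uv[0]),int(uv[1]); im=d["img"][b-60:b+60,a-80:a+80]; save("z"+n+"3",cv2.resize(im,None,fx=5,fy=5,interpolation=cv2.INTER_CUBIC)) 
E
```

```text
t 8.3 pos [445.7 147.9 254.7] yawjaw -1.7453 tilt [ 0.0021 -0.0001] F [ 1.4 -0.2  0.1] w 85.7 J [ 0.67  0.1  -0.32  0.   -1.15  0.73]
main d [0.1047 0.0031 0.0014] w [171.15   0.01   0.18]
alt d [0.1047 0.0031 0.0014] w [-8.85 -0.12  0.  ]
```

View pics/zside3.png

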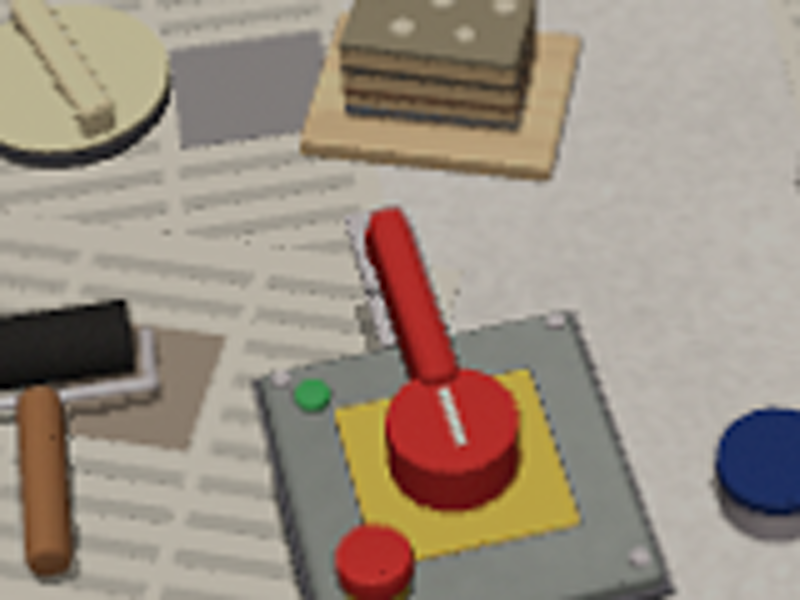

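View pics/ztop3.png

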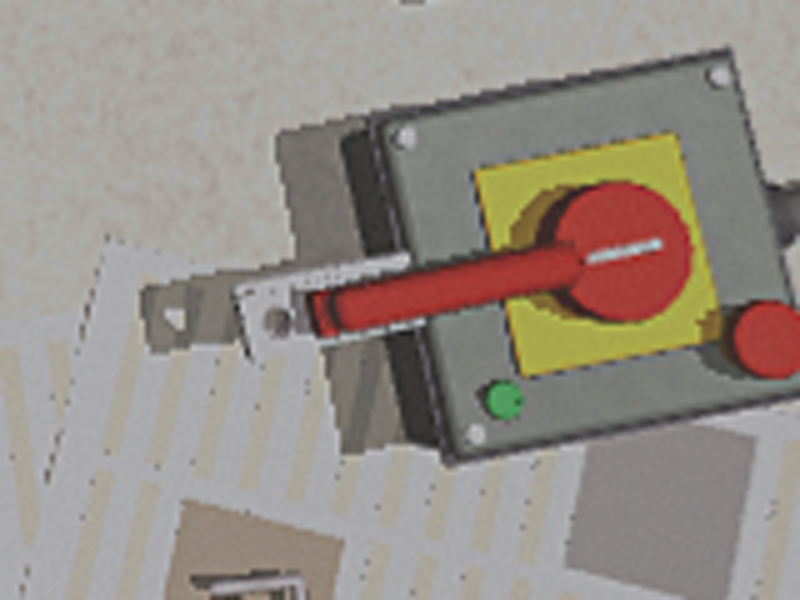

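View pics/top3.png

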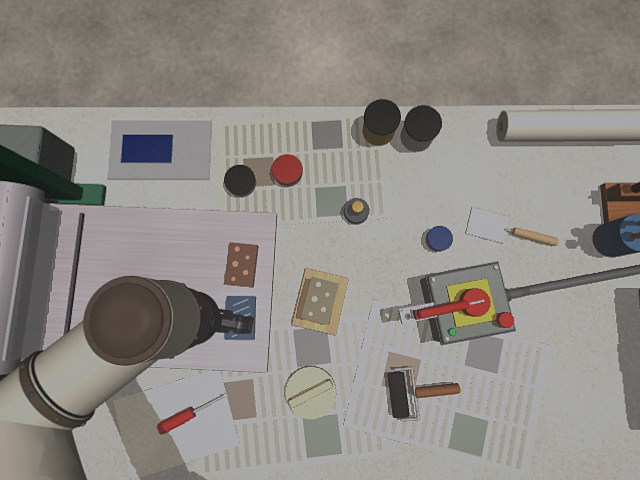

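```bash
python3 - <<'E'
from h import *
np.set_printoptions(suppress=True)
d=cam("top")
print(proj(d,[[451,-199,89],[451,-199,93],[451,-199,97]]))
save("z4",cv2.resize(d["img"][295:335,375:435],None,fx=13,fy=13,interpolation=cv2.INTER_CUBIC))
# local darkest centroid
g=cv2.cvtColor(d["img"],cv2.COLOR_RGB2GRAY)[309:321,401:413].astype(int); print(g)
# bar direction via red mask
h=cv2.cvtColor(d["img"],cv2.COLOR_RGB2HSV)
E
```

```text
[[406.26817436 314.67549085]
 [406.60928228 314.67398967]
 [406.9533044  314.67247645]]
[[163 161 177 174 174 165 173 172 175 126 165 169]
 [107 114 174 172 171 136 173 171 180  94  99 106]
 [163 175 172 173 172 173 173 175 180 101 112 119]
 [175 170 172 171 173 169 168 174 183 102 111 119]
 [173 172 171 176 168 143 143 152 172 127 107 117]
 [178 171 172 174 129 110 100  82 101 187 105 113]
 [180 173 173 160 109 118 103 101  57 149 104 112]
 [179 173 177 150 114 120 103  87  81 114 108 113]
 [182 173 173 157 120 124  98  83  86 127 108 111]
 [174 176 172 175 154 147  98 108 101 173 124 124]
 [137 177 173 172 177 136 142 126 151 180 176 179]
 [114 178 171 171 172 175 176 175 174 172 174 173]]
```

View pics/z4.png

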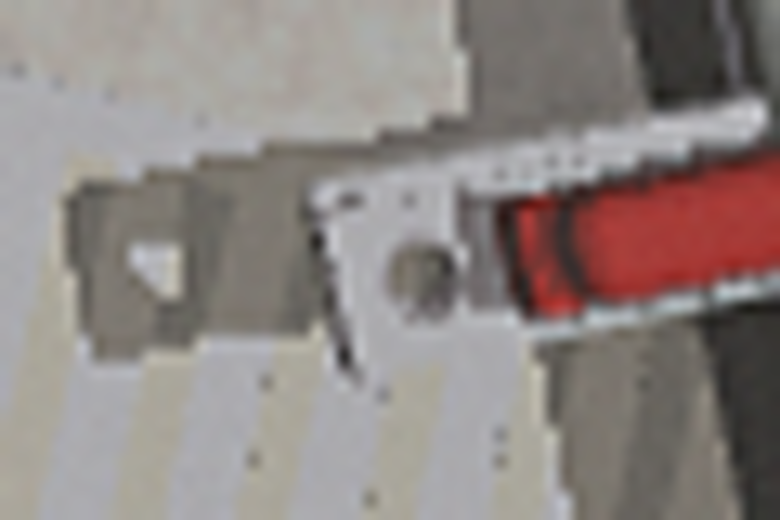

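```bash
python3 - <<'E'
from h import *
a=cv2.imread("pics/top0.png")[295:335,375:435][:,:,::-1]; b=cam("top")["img"][295:335,375:435]
f=lambda x:cv2.resize(x,None,fx=10,fy=10,interpolation=cv2.INTER_CUBIC)
save("cmp",np.vstack([f(a)[:300],f(b)[:300]]))
def cen(im):
    g=cv2.cvtColor(np.ascontiguousarray(im),cv2.COLOR_RGB2GRAY).astype(float)[13:27,25:36]
    w=np.clip(160-g,0,None); m,l=cv2.connectedComponents((w>15).astype(np.uint8)); k=l[6:9,5:8].max()
    w*=(l==k); yy,xx=np.mgrid[:14,:11]; return (xx*w).sum()/w.sum()+25+375,(yy*w).sum()/w.sum()+13+295,(l==k).sum()
print(cen(a),cen(b))
E
```

```text
(np.float64(406.64640198511165), np.float64(314.71898263027293), np.int64(31)) (np.float64(407.9149913842619), np.float64(315.2343480758185), np.int64(33))
```

View pics/cmp.png

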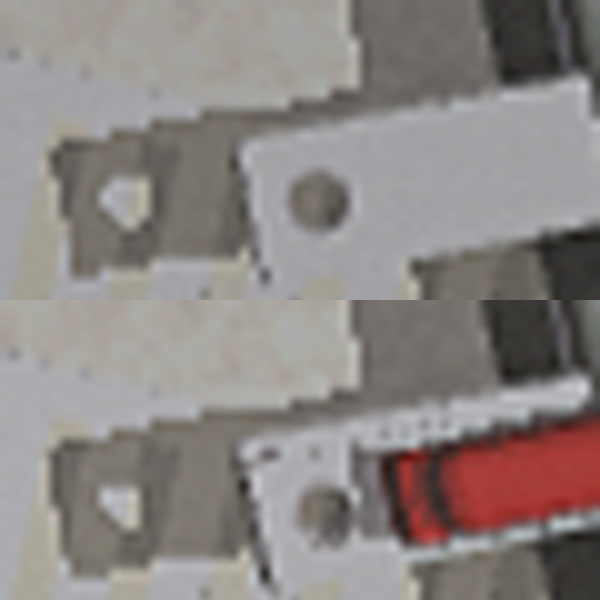

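```bash
python3 - <<'E'
from h import *
from scipy.optimize import least_squares
np.set_printoptions(precision=2,suppress=True)
a=cv2.imread("pics/top0.png")[:,:,::-1]; ims=[a]+[cam("top")["img"] for _ in range(3)]; ims.append(np.mean(ims[1:],0).astype(np.uint8))
for im in ims:
    g=cv2.cvtColor(np.ascontiguousarray(im),cv2.COLOR_RGB2GRAY).astype(float)[310:322,402:410]
    yy,xx=np.mgrid[310:322,402:410]
    def f(p):
        r=np.hypot(xx-p[0],yy-p[1]); s=1/(1+np.exp((r-p[2])/0.35)); return (g-(p[3]+(p[4]-p[3])*s)).ravel()
    r=least_squares(f,[407,315,2.5,172,105],loss="soft_l1",f_scale=10); print(r.x,r.cost)
    print(g[2:9].astype(int)) if im is ims[0] else 0
E
```

```text
[406.56 314.72   3.05 165.07  99.67] 1703.638531198663
[[164 164 159 138 123 119 146 160]
 [164 163 121 107 111 105 101 129]
 [165 157 104 112 116 101  93  99]
 [167 152 110 113 119  99  89  88]
 [165 169 120 109 110  92  72 113]
 [162 165 147 122 113 104  96 156]
 [163 165 169 158 148 146 170 170]]
[407.51 316.01   3.02 173.57  95.96] 3282.3997540858186
[407.52 316.02   3.02 173.47  95.97] 3378.6464524409666
[407.52 316.01   3.01 173.41  96.4 ] 3300.4517027241773
[407.51 316.01   3.02 173.11  95.81] 3295.2574590481277
```

The handle hole centres at (407.5,316.0). The hasp hole was at (406.6,314.7), or about (407.1,314.7) after height parallax, so the handle is about 2.6 mm (0.02 rad) past line. I'll regrip and correct it.

```bash
python3 - <<'E'
from h import *
np.set_printoptions(suppress=True)
goal(459.6,-247.3,210,-2.973)
E
```

```text
main d [ 0.0449  0.3828 -0.0846] w [69.82 -0.1   0.02]
alt d [ 0.0449  0.3828 -0.0846] w [-110.18   -0.03   -0.11]
```

arm_command(
  rows=[
    {"dx": 0.045,"dy": 0.383,"dz": -0.085,"wx": 69.8,"wy": -0.1,"wz": 0,"gripper": -1},
    {"dx": 0.045,"dy": 0.383,"dz": -0.085,"wx": 69.8,"wy": -0.1,"wz": 0,"gripper": -1},
    {"dx": 0.045,"dy": 0.383,"dz": -0.085,"wx": 69.8,"wy": -0.1,"wz": 0,"gripper": -1},
    {"dx": 0.045,"dy": 0.383,"dz": -0.085,"wx": 69.8,"wy": -0.1,"wz": 0,"gripper": -1},
    {"dx": 0.045,"dy": 0.383,"dz": -0.085,"wx": 69.8,"wy": -0.1,"wz": 0,"gripper": -1},
    {"dx": 0.045,"dy": 0.383,"dz": -0.085,"wx": 69.8,"wy": -0.1,"wz": 0,"gripper": -1},
    {"dx": 0.045,"dy": 0.383,"dz": -0.085,"wx": 69.8,"wy": -0.1,"wz": 0,"gripper": -1},
    {"dx": 0.045,"dy": 0.383,"dz": -0.085,"wx": 69.8,"wy": -0.1,"wz": 0,"gripper": -1},
  ],
)

```text
clock: 9.45
position: [458.8, -251.1, 210.1]
ee_rot: [0.543, -0.453, -0.543, -0.453]
contact_force: [0.5, 0.5, 0.1]
gripper_width: 85.5
```

```bash
python3 - <<'E'
from h import *
np.set_printoptions(suppress=True)
st()
goal(459.6,-247.3,150,-2.973)
E
```

```text
t 9.45 pos [ 458.8 -251.1  210.1] yawjaw -2.9622 tilt [0.001 0.   ] F [0.5 0.5 0.1] w 85.5 J [-0.19  0.23 -0.27 -0.   -1.07  0.37]
main d [ 0.0601 -0.0014  0.0036] w [ 0.62 -0.01  0.06]
alt d [ 0.0601 -0.0014  0.0036] w [-179.38   -0.09   -0.01]
```

arm_command(
  rows=[
    {"dx": 0.03,"dy": -0.0014,"dz": 0.0036,"wx": 0.6,"wy": 0,"wz": 0,"gripper": -1},
    {"dx": 0.06,"dy": -0.0014,"dz": 0.0036,"wx": 0.6,"wy": 0,"wz": 0,"gripper": -1},
    {"dx": 0.06,"dy": -0.0014,"dz": 0.0036,"wx": 0.6,"wy": 0,"wz": 0,"gripper": -1},
    {"dx": 0.06,"dy": -0.0014,"dz": 0.0036,"wx": 0.6,"wy": 0,"wz": 0,"gripper": -1},
    {"dx": 0.06,"dy": -0.0014,"dz": 0.0036,"wx": 0.6,"wy": 0,"wz": 0,"gripper": -1},
    {"dx": 0.08,"dy": -0.0014,"dz": 0.0036,"wx": 0.6,"wy": 0,"wz": 0,"gripper": -1},
    {"dx": 0.095,"dy": -0.0014,"dz": 0.0036,"wx": 0.6,"wy": 0,"wz": 0,"gripper": -1},
    {"dx": 0.095,"dy": -0.0014,"dz": 0.0036,"wx": 0.6,"wy": 0,"wz": 0,"gripper": -1},
  ],
)

```text
clock: 10.25
position: [459.3, -246.9, 115.0]
ee_rot: [-0.54, 0.456, 0.541, 0.456]
contact_force: [-0.4, 0.3, 1.1]
gripper_width: 85.5
```

```bash
python3 - <<'E'
from h import *
np.set_printoptions(suppress=True)
st()
goal(459.6,-247.3,115,-2.973)
E
```

```text
t 10.25 pos [ 459.3 -246.9  115. ] yawjaw -2.9723 tilt [0.     0.0004] F [-0.4  0.3  1.1] w 85.5 J [-0.18  0.33 -0.4  -0.   -0.84  0.35]
main d [-0.     -0.0002 -0.0004] w [0.04 0.02 0.01]
alt d [-0.     -0.0002 -0.0004] w [-179.96   -0.01    0.04]
```

Pose is on target. I'll close, hold, open, then lift.

arm_command(
  rows=[
    {"dx": 0,"dy": 0,"dz": 0,"gripper": 1},
    {"dx": 0,"dy": 0,"dz": 0,"gripper": 1},
    {"dx": 0,"dy": 0,"dz": 0,"gripper": 1},
    {"dx": 0,"dy": 0,"dz": 0,"gripper": 1},
    {"dx": 0,"dy": 0,"dz": 0,"gripper": 1},
    {"dx": 0,"dy": 0,"dz": 0,"gripper": 1},
    {"dx": 0,"dy": 0,"dz": 0,"gripper": 1},
    {"dx": 0,"dy": 0,"dz": 0,"gripper": 1},
  ],
)

```text
validation failed for argument at $.ro...
```

```bash
python3 - <<'E'
from h import *
np.set_printoptions(suppress=True)
st()
E
```

```text
t 10.25 pos [ 459.3 -246.9  115. ] yawjaw -2.9723 tilt [0.     0.0004] F [-0.4  0.3  1.1] w 85.5 J [-0.18  0.33 -0.4  -0.   -0.84  0.35]
```

arm_command(
  rows=[
    {"dx": 0,"dy": 0,"dz": 0,"gripper": -1},
    {"dx": 0,"dy": 0,"dz": 0,"gripper": -1},
    {"dx": 0,"dy": 0,"dz": 0,"gripper": -1},
    {"dx": 0,"dy": 0,"dz": 0,"gripper": -1},
    {"dx": -0.04,"dy": 0,"dz": 0,"gripper": -1},
    {"dx": -0.08,"dy": 0,"dz": 0,"gripper": -1},
    {"dx": -0.12,"dy": 0,"dz": 0,"gripper": -1},
    {"dx": -0.14,"dy": 0,"dz": 0,"gripper": -1},
  ],
)

```text
validation failed for argument at $.ro...
```

```bash
python3 - <<'E'
from h import *
np.set_printoptions(suppress=True)
st()
goal(444,146,230,np.pi/2-.02)
E
```

```text
t 10.25 pos [ 459.3 -246.9  115. ] yawjaw -2.9723 tilt [0.     0.0004] F [-0.4  0.3  1.1] w 85.5 J [-0.18  0.33 -0.4  -0.   -0.84  0.35]
main d [-0.1148 -0.0511  0.3899] w [100.85   0.02  -0.02]
alt d [-0.1148 -0.0511  0.3899] w [-79.15   0.02   0.02]
```

All the turn keys are required in every row.

arm_command(
  rows=[
    {"dx": 0,"dy": 0,"dz": 0,"wx": 0,"wy": 0,"wz": 0,"gripper": 1},
    {"dx": 0,"dy": 0,"dz": 0,"wx": 0,"wy": 0,"wz": 0,"gripper": 1},
    {"dx": 0,"dy": 0,"dz": 0,"wx": 0,"wy": 0,"wz": 0,"gripper": 1},
    {"dx": 0,"dy": 0,"dz": 0,"wx": 0,"wy": 0,"wz": 0,"gripper": 1},
    {"dx": 0,"dy": 0,"dz": 0,"wx": 0,"wy": 0,"wz": 0,"gripper": 1},
    {"dx": 0,"dy": 0,"dz": 0,"wx": 0,"wy": 0,"wz": 0,"gripper": 1},
    {"dx": 0,"dy": 0,"dz": 0,"wx": 0,"wy": 0,"wz": 0,"gripper": 1},
    {"dx": 0,"dy": 0,"dz": 0,"wx": 0,"wy": 0,"wz": 0,"gripper": 1},
  ],
)

```text
clock: 11.05
position: [459.7, -246.8, 115.7]
ee_rot: [0.541, -0.455, -0.54, -0.456]
contact_force: [-0.1, 2.6, 5.3]
gripper_width: 16.0
```

```bash
python3 - <<'E'
from h import *
np.set_printoptions(suppress=True)
st()
E
```

```text
t 11.05 pos [ 459.7 -246.8  115.7] yawjaw -2.9714 tilt [0.0009 0.0001] F [-0.1  2.6  5.3] w 16.0 J [-0.18  0.33 -0.4  -0.   -0.84  0.35]
```

arm_command(
  rows=[
    {"dx": 0,"dy": 0,"dz": 0,"wx": 0,"wy": 0,"wz": 0,"gripper": -1},
    {"dx": 0,"dy": 0,"dz": 0,"wx": 0,"wy": 0,"wz": 0,"gripper": -1},
    {"dx": 0,"dy": 0,"dz": 0,"wx": 0,"wy": 0,"wz": 0,"gripper": -1},
    {"dx": 0,"dy": 0,"dz": 0,"wx": 0,"wy": 0,"wz": 0,"gripper": -1},
    {"dx": -0.04,"dy": 0,"dz": 0,"wx": 0,"wy": 0,"wz": 0,"gripper": -1},
    {"dx": -0.08,"dy": 0,"dz": 0,"wx": 0,"wy": 0,"wz": 0,"gripper": -1},
    {"dx": -0.12,"dy": 0,"dz": 0,"wx": 0,"wy": 0,"wz": 0,"gripper": -1},
    {"dx": -0.14,"dy": 0,"dz": 0,"wx": 0,"wy": 0,"wz": 0,"gripper": -1},
  ],
)

```text
clock: 11.85
position: [460.9, -247.5, 259.7]
ee_rot: [0.543, -0.455, -0.538, -0.457]
contact_force: [0.1, 0.3, 0.7]
gripper_width: 85.7
```

```bash
python3 - <<'E'
from h import *
np.set_printoptions(suppress=True)
st()
goal(444,146,230,np.pi/2-.02)
E
```

```text
t 11.85 pos [ 460.9 -247.5  259.7] yawjaw -2.9712 tilt [ 0.0067 -0.0021] F [0.1 0.3 0.7] w 85.7 J [-0.18  0.19 -0.2   0.   -1.18  0.35]
main d [ 0.0287 -0.0499  0.3907] w [100.91   0.18   0.43]
alt d [ 0.0287 -0.0499  0.3907] w [-79.09  -0.4    0.17]
```

arm_command(
  rows=[
    {"dx": 0.0,"dy": -0.05,"dz": 0.391,"wx": -79.1,"wy": -0.4,"wz": 0.2,"gripper": -1},
    {"dx": 0.0,"dy": -0.05,"dz": 0.391,"wx": -79.1,"wy": -0.4,"wz": 0.2,"gripper": -1},
    {"dx": 0.0,"dy": -0.05,"dz": 0.391,"wx": -79.1,"wy": -0.4,"wz": 0.2,"gripper": -1},
    {"dx": 0.0,"dy": -0.05,"dz": 0.391,"wx": -79.1,"wy": -0.4,"wz": 0.2,"gripper": -1},
    {"dx": 0.0,"dy": -0.05,"dz": 0.391,"wx": -79.1,"wy": -0.4,"wz": 0.2,"gripper": -1},
    {"dx": 0.0,"dy": -0.05,"dz": 0.391,"wx": -79.1,"wy": -0.4,"wz": 0.2,"gripper": -1},
    {"dx": 0.0,"dy": -0.05,"dz": 0.391,"wx": -79.1,"wy": -0.4,"wz": 0.2,"gripper": -1},
    {"dx": 0.0,"dy": -0.05,"dz": 0.391,"wx": -79.1,"wy": -0.4,"wz": 0.2,"gripper": -1},
  ],
)

```text
clock: 12.65
position: [443.3, 148.6, 258.9]
ee_rot: [0.704, -0.068, -0.704, -0.068]
contact_force: [0.8, -0.5, -0.0]
gripper_width: 85.5
```

```bash
cat > hole.py <<'E'
from h import *
from scipy.optimize import least_squares
def hole(im):
    g=cv2.cvtColor(np.ascontiguousarray(im),cv2.COLOR_RGB2GRAY).astype(float)[310:322,402:410]
    yy,xx=np.mgrid[310:322,402:410]
    def f(p):
        r=np.hypot(xx-p[0],yy-p[1]); s=1/(1+np.exp((r-p[2])/0.35)); return (g-(p[3]+(p[4]-p[3])*s)).ravel()
    r=least_squares(f,[407,315,2.5,172,105],loss="soft_l1",f_scale=10); return np.round(r.x,2),r.cost
E
python3 - <<'E'
from hole import *
np.set_printoptions(suppress=True)
st(); goal(444,146,120,np.pi/2-.02)
im=cam("top")["img"]; print(hole(im))
a=cv2.imread("pics/top0.png")[295:335,375:435][:,:,::-1]; b=im[295:335,375:435]
f=lambda x:cv2.resize(x,None,fx=10,fy=10,interpolation=cv2.INTER_CUBIC)
save("cmp2",np.vstack([f(a)[:300],f(b)[:300]]))
E
```

```text
t 12.65 pos [443.3 148.6 258.9] yawjaw -1.7643 tilt [0.0003 0.0001] F [ 0.8 -0.5 -0. ] w 85.5 J [ 0.67  0.09 -0.31  0.   -1.16  0.7 ]
main d [ 0.1389  0.0024 -0.0012] w [170.06   0.02   0.03]
alt d [ 0.1389  0.0024 -0.0012] w [-9.94 -0.02  0.01]
(array([407.08, 314.52,   3.06, 173.24, 101.19]), np.float64(2687.16020073814))
```

View pics/cmp2.png

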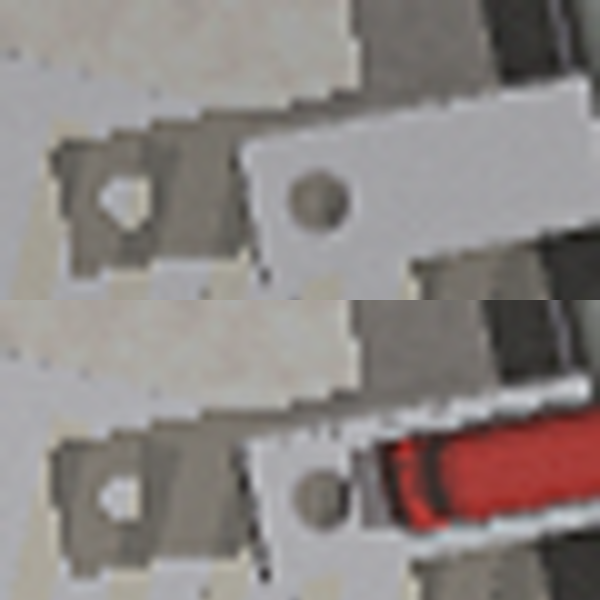

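The handle hole now sits at (407.1,314.5) against the expected (407.1,314.7), which is within 0.5 mm of line. The isolator is done. Next is the blue block.

arm_command(
  rows=[
    {"dx": 0.05,"dy": 0.0024,"dz": -0.0015,"wx": -9.5,"wy": 0,"wz": 0,"gripper": -1},
    {"dx": 0.1,"dy": 0.0024,"dz": -0.0015,"wx": -9.5,"wy": 0,"wz": 0,"gripper": -1},
    {"dx": 0.139,"dy": 0.0024,"dz": -0.0015,"wx": -9.5,"wy": 0,"wz": 0,"gripper": -1},
    {"dx": 0.139,"dy": 0.0024,"dz": -0.0015,"wx": -9.5,"wy": 0,"wz": 0,"gripper": -1},
    {"dx": 0.139,"dy": 0.0024,"dz": -0.0015,"wx": -9.5,"wy": 0,"wz": 0,"gripper": -1},
    {"dx": 0.139,"dy": 0.0024,"dz": -0.0015,"wx": -9.5,"wy": 0,"wz": 0,"gripper": -1},
    {"dx": 0.139,"dy": 0.0024,"dz": -0.0015,"wx": -9.5,"wy": 0,"wz": 0,"gripper": -1},
    {"dx": 0.139,"dy": 0.0024,"dz": -0.0015,"wx": -9.5,"wy": 0,"wz": 0,"gripper": -1},
  ],
)

```text
clock: 13.5
position: [446.3, 151.3, 121.4]
ee_rot: [0.709, -0.005, -0.705, -0.008]
contact_force: [-0.9, -0.8, -0.5]
gripper_width: 85.2
```

```bash
python3 - <<'E'
from h import *
np.set_printoptions(suppress=True)
st(); goal(444.5,145,57.5,np.pi/2-.01)
for n in("side",):
    d=cam(n)
    uv=proj(d,[444,145,80])[0]; 
    a,b=int(uv[0]),int(uv[1]); im=d["img"][b-60:b+60,a-80:a+80]; save("z"+n+"5",cv2.resize(im,None,fx=5,fy=5,interpolation=cv2.INTER_CUBIC)) 
E
```

```text
t 13.5 pos [446.3 151.3 121.4] yawjaw -1.5901 tilt [0.0049 0.0043] F [-0.9 -0.8 -0.5] w 85.2 J [ 0.67  0.24 -0.52 -0.   -0.81  0.88]
main d [0.0639 0.0066 0.002 ] w [179.47   0.39   0.43]
alt d [0.0639 0.0066 0.002 ] w [-0.53 -0.28  0.25]
```

View pics/zside5.png

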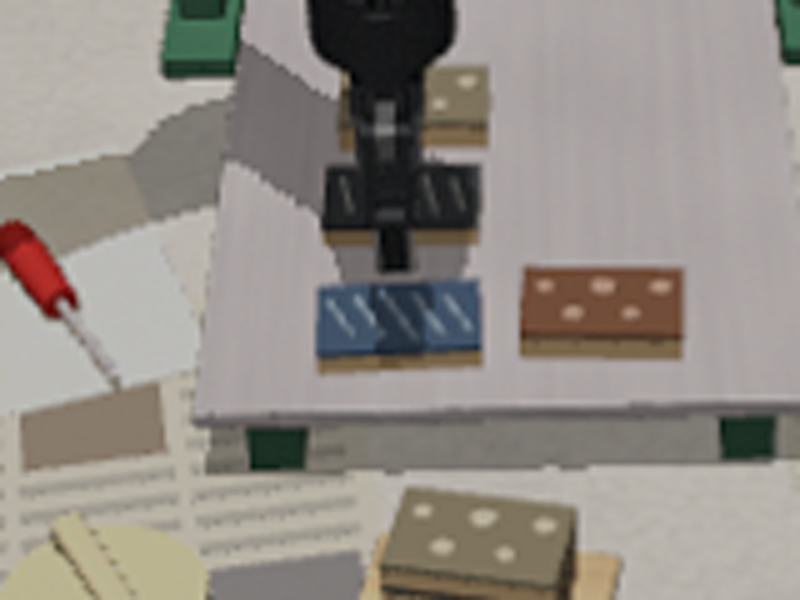

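```bash
python3 - <<'E'
from h import *
np.set_printoptions(suppress=True)
st(); goal(444.5,145,57.5,np.pi/2-.01)
E
```

```text
t 13.55 pos [446.1 151.1 121.1] yawjaw -1.5902 tilt [0.0042 0.0039] F [ 0.  -0.2  0.6] w 85.4 J [ 0.67  0.24 -0.52 -0.   -0.81  0.88]
main d [0.0636 0.0064 0.0017] w [179.46   0.35   0.37]
alt d [0.0636 0.0064 0.0017] w [-0.54 -0.24  0.22]
```

arm_command(
  rows=[
    {"dx": 0.0,"dy": 0.0064,"dz": 0.0017,"wx": -0.5,"wy": -0.2,"wz": 0.2,"gripper": -1},
    {"dx": 0.02,"dy": 0.0064,"dz": 0.0017,"wx": -0.5,"wy": -0.2,"wz": 0.2,"gripper": -1},
    {"dx": 0.04,"dy": 0.0064,"dz": 0.0017,"wx": -0.5,"wy": -0.2,"wz": 0.2,"gripper": -1},
    {"dx": 0.055,"dy": 0.0064,"dz": 0.0017,"wx": -0.5,"wy": -0.2,"wz": 0.2,"gripper": -1},
    {"dx": 0.0635,"dy": 0.0064,"dz": 0.0017,"wx": -0.5,"wy": -0.2,"wz": 0.2,"gripper": -1},
    {"dx": 0.0635,"dy": 0.0064,"dz": 0.0017,"wx": -0.5,"wy": -0.2,"wz": 0.2,"gripper": -1},
    {"dx": 0.0635,"dy": 0.0064,"dz": 0.0017,"wx": -0.5,"wy": -0.2,"wz": 0.2,"gripper": -1},
    {"dx": 0.0635,"dy": 0.0064,"dz": 0.0017,"wx": -0.5,"wy": -0.2,"wz": 0.2,"gripper": -1},
  ],
)

```text
clock: 14.35
position: [445.1, 145.3, 58.4]
ee_rot: [0.708, -0.003, -0.706, -0.004]
contact_force: [0.0, 0.1, -0.2]
gripper_width: 85.5
```

```bash
python3 - <<'E'
from h import *
np.set_printoptions(suppress=True)
st(); goal(444.5,145,57.5,np.pi/2-.01)
E
```

```text
t 14.35 pos [445.1 145.3  58.4] yawjaw -1.5812 tilt [0.0022 0.0014] F [ 0.   0.1 -0.2] w 85.5 J [ 0.66  0.34 -0.59  0.   -0.64  0.9 ]
main d [0.0009 0.0003 0.0006] w [179.98   0.13   0.2 ]
alt d [0.0009 0.0003 0.0006] w [-0.02 -0.13  0.08]
```

arm_command(
  rows=[
    {"dx": 0.0,"dy": 0,"dz": 0,"wx": 0,"wy": 0,"wz": 0,"gripper": 1},
    {"dx": 0.0,"dy": 0,"dz": 0,"wx": 0,"wy": 0,"wz": 0,"gripper": 1},
    {"dx": 0.0,"dy": 0,"dz": 0,"wx": 0,"wy": 0,"wz": 0,"gripper": 1},
    {"dx": 0.0,"dy": 0,"dz": 0,"wx": 0,"wy": 0,"wz": 0,"gripper": 1},
    {"dx": 0.0,"dy": 0,"dz": 0,"wx": 0,"wy": 0,"wz": 0,"gripper": 1},
    {"dx": 0.0,"dy": 0,"dz": 0,"wx": 0,"wy": 0,"wz": 0,"gripper": 1},
    {"dx": 0.0,"dy": 0,"dz": 0,"wx": 0,"wy": 0,"wz": 0,"gripper": 1},
    {"dx": 0.0,"dy": 0,"dz": 0,"wx": 0,"wy": 0,"wz": 0,"gripper": 1},
  ],
)

```text
clock: 15.15
position: [445.7, 145.7, 59.5]
ee_rot: [0.708, -0.003, -0.706, -0.004]
contact_force: [-1.5, 0.6, 5.0]
gripper_width: 58.2
```

```bash
python3 - <<'E'
from h import *
np.set_printoptions(suppress=True)
st(); goal(480,-22.5,180,np.pi/2-.236)
E
```

```text
t 15.15 pos [445.7 145.7  59.5] yawjaw -1.5805 tilt [0.0038 0.0022] F [-1.5  0.6  5. ] w 58.2 J [ 0.66  0.33 -0.59  0.   -0.64  0.9 ]
main d [-0.1207  0.1676 -0.0364] w [-167.04   -0.22   -0.3 ]
alt d [-0.1207  0.1676 -0.0364] w [12.96 -0.2   0.15]
```

arm_command(
  rows=[
    {"dx": -0.03,"dy": 0,"dz": 0,"wx": 0,"wy": 0,"wz": 0,"gripper": 1},
    {"dx": -0.07,"dy": 0,"dz": 0,"wx": 0,"wy": 0,"wz": 0,"gripper": 1},
    {"dx": -0.12,"dy": 0.03,"dz": -0.006,"wx": 3,"wy": 0,"wz": 0,"gripper": 1},
    {"dx": -0.12,"dy": 0.07,"dz": -0.015,"wx": 6,"wy": -0.2,"wz": 0.1,"gripper": 1},
    {"dx": -0.12,"dy": 0.11,"dz": -0.024,"wx": 9,"wy": -0.2,"wz": 0.1,"gripper": 1},
    {"dx": -0.12,"dy": 0.15,"dz": -0.032,"wx": 13,"wy": -0.2,"wz": 0.1,"gripper": 1},
    {"dx": -0.12,"dy": 0.168,"dz": -0.0365,"wx": 13,"wy": -0.2,"wz": 0.1,"gripper": 1},
    {"dx": -0.12,"dy": 0.168,"dz": -0.0365,"wx": 13,"wy": -0.2,"wz": 0.1,"gripper": 1},
  ],
)

```text
clock: 15.95
position: [480.0, -24.9, 179.2]
ee_rot: [-0.702, 0.085, 0.702, 0.085]
contact_force: [-0.0, 0.0, -0.3]
gripper_width: 58.5
```

```bash
python3 - <<'E'
from h import *
np.set_printoptions(suppress=True)
for n in("top","side"):
    d=cam(n); 
    uv=proj(d,[480,-22,90])[0]; 
    a,b=int(uv[0]),int(uv[1]); im=d["img"][b-60:b+60,a-80:a+80]; save("z"+n+"6",cv2.resize(im,None,fx=5,fy=5,interpolation=cv2.INTER_CUBIC)) 
st(); goal(480,-22.5,85,np.pi/2-.236)
E
```

```text
t 16.05 pos [479.8 -23.1 179.2] yawjaw -1.8085 tilt [-0.0001  0.0011] F [ 0.1  0.3 -1.3] w 58.6 J [ 0.29  0.19 -0.41 -0.   -0.97  1.04]
main d [ 0.0942 -0.0005 -0.0001] w [179.9    0.09  -0.04]
alt d [ 0.0942 -0.0005 -0.0001] w [-0.1   0.02  0.06]
```

View pics/zside6.png

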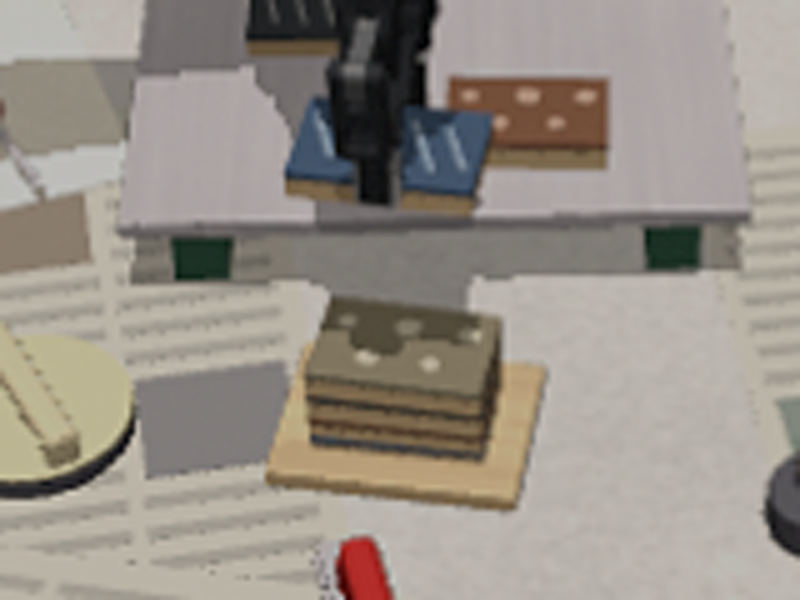

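View pics/ztop6.png

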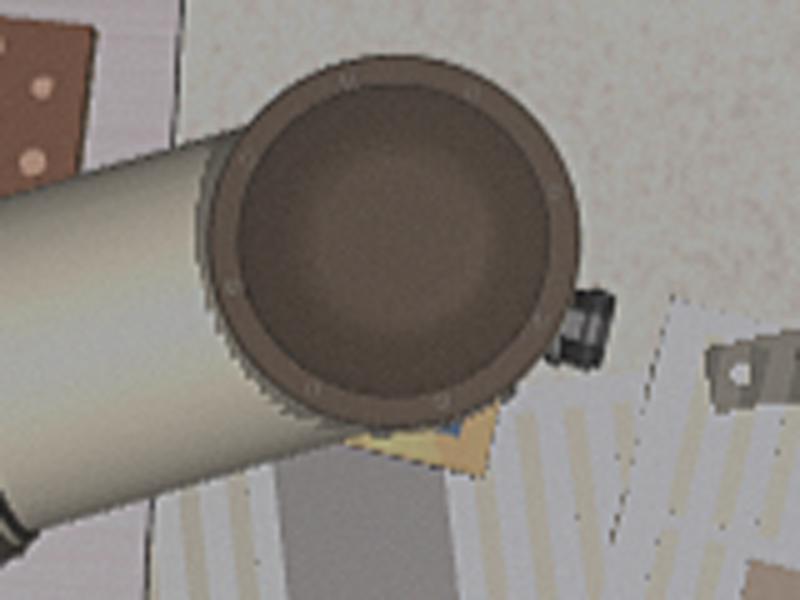

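```bash
python3 - <<'E'
from fit import *
from scipy.optimize import least_squares
np.set_printoptions(precision=3,suppress=True)
d=cam("side")
uv=proj(d,[480,-22,90])[0]; o=np.array([int(uv[0])-80,int(uv[1])-60])
def R4(p,z,sx,sy):
    c,s=np.cos(p[2]),np.sin(p[2]); return np.array([[p[0]+c*a*sx/2-s*b*sy/2,p[1]+s*a*sx/2+c*b*sy/2,z] for a,b in((1,1),(1,-1),(-1,-1),(-1,1))])
sp=np.array([(495,115),(476,196),(288,180),(316,102)])/5+o-.4
sl=np.array([(500,318),(490,400),(306,374),(332,296)])/5+o-.4
r=least_squares(lambda p:(proj(d,R4(p,179.5+15,90,60))-sp).ravel(),[480,-22,-.236]); print("held",r.x,r.cost)
for z in(50,55,60): 
    r=least_squares(lambda p:(proj(d,R4(p,z,90,60))-sl).ravel(),[480,-22,-.236]); print("pile",z,r.x,r.cost)
st()
E
```

```text
held [477.888 -28.416  -0.218] 0.4033358925182164
pile 50 [479.651 -10.962  -0.236] 1.9695468328404984
pile 55 [479.613 -16.358  -0.237] 1.8497046262147097
pile 60 [479.574 -21.753  -0.237] 1.767652606153936
t 16.1 pos [479.8 -22.6 179.2] yawjaw -1.8074 tilt [-0.     0.001] F [ 0.   0.  -1.3] w 58.3 J [ 0.29  0.19 -0.41 -0.   -0.97  1.04]
```

```bash
python3 - <<'E'
from h import *
np.set_printoptions(suppress=True)
goal(481.4,-22.9,85,np.pi/2-.236)
E
```

```text
main d [ 0.0942  0.     -0.0016] w [179.97   0.1   -0.03]
alt d [ 0.0942  0.     -0.0016] w [-0.03  0.02  0.06]
```

arm_command(
  rows=[
    {"dx": 0.03,"dy": 0,"dz": -0.0016,"wx": 0,"wy": 0,"wz": 0,"gripper": 1},
    {"dx": 0.06,"dy": 0,"dz": -0.0016,"wx": 0,"wy": 0,"wz": 0,"gripper": 1},
    {"dx": 0.08,"dy": 0,"dz": -0.0016,"wx": 0,"wy": 0,"wz": 0,"gripper": 1},
    {"dx": 0.09,"dy": 0,"dz": -0.0016,"wx": 0,"wy": 0,"wz": 0,"gripper": 1},
    {"dx": 0.094,"dy": 0,"dz": -0.0016,"wx": 0,"wy": 0,"wz": 0,"gripper": 1},
    {"dx": 0.094,"dy": 0,"dz": -0.0016,"wx": 0,"wy": 0,"wz": 0,"gripper": 1},
    {"dx": 0.094,"dy": 0,"dz": -0.0016,"wx": 0,"wy": 0,"wz": 0,"gripper": 1},
    {"dx": 0.094,"dy": 0,"dz": -0.0016,"wx": 0,"wy": 0,"wz": 0,"gripper": 1},
  ],
)

```text
clock: 16.9
position: [482.1, -22.6, 86.2]
ee_rot: [0.703, -0.083, -0.701, -0.084]
contact_force: [0.6, 0.4, -0.2]
gripper_width: 57.9
```

```bash
python3 - <<'E'
from h import *
np.set_printoptions(suppress=True)
d=cam("side"); save("s7",cv2.resize(d["img"][210:300,200:320],None,fx=6,fy=6,interpolation=cv2.INTER_CUBIC))
st(); goal(481.4,-22.9,75,np.pi/2-.236)
E
```

```text
t 16.95 pos [482.  -22.7  86.1] yawjaw -1.8072 tilt [0.0019 0.0016] F [ 0.1 -0.3 -0.5] w 58.0 J [ 0.29  0.31 -0.53 -0.   -0.73  1.05]
main d [0.0111 0.0004 0.0005] w [179.98   0.18   0.13]
alt d [0.0111 0.0004 0.0005] w [-0.02 -0.09  0.11]
```

View pics/s7.png

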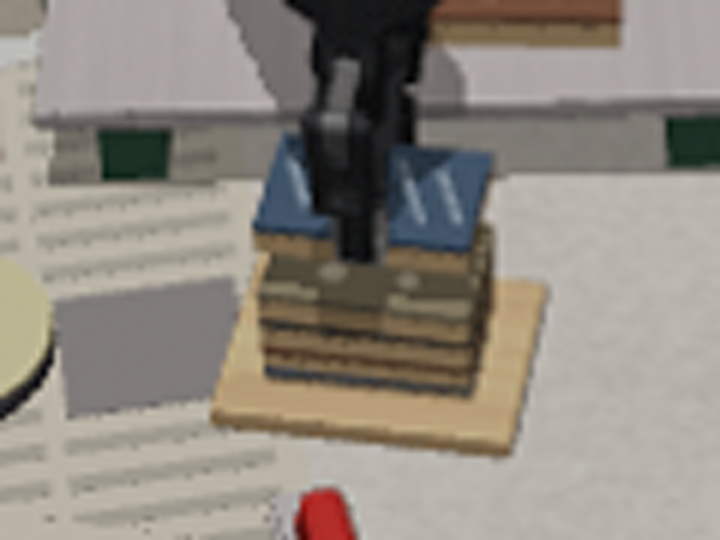

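arm_command(
  rows=[
    {"dx": 0.004,"dy": 0.0004,"dz": 0.0005,"wx": 0,"wy": 0,"wz": 0.1,"gripper": 1},
    {"dx": 0.008,"dy": 0.0004,"dz": 0.0005,"wx": 0,"wy": 0,"wz": 0.1,"gripper": 1},
    {"dx": 0.011,"dy": 0.0004,"dz": 0.0005,"wx": 0,"wy": 0,"wz": 0.1,"gripper": 1},
    {"dx": 0.013,"dy": 0.0004,"dz": 0.0005,"wx": 0,"wy": 0,"wz": 0.1,"gripper": 1},
    {"dx": 0.0145,"dy": 0.0004,"dz": 0.0005,"wx": 0,"wy": 0,"wz": 0.1,"gripper": 1},
    {"dx": 0.0155,"dy": 0.0004,"dz": 0.0005,"wx": 0,"wy": 0,"wz": 0.1,"gripper": 1},
    {"dx": 0.016,"dy": 0.0004,"dz": 0.0005,"wx": 0,"wy": 0,"wz": 0.1,"gripper": 1},
    {"dx": 0.016,"dy": 0.0004,"dz": 0.0005,"wx": 0,"wy": 0,"wz": 0.1,"gripper": 1},
  ],
)

```text
clock: 17.75
position: [481.4, -22.9, 70.0]
ee_rot: [0.703, -0.083, -0.702, -0.083]
contact_force: [-0.7, -0.5, -1.4]
gripper_width: 58.4
```

```bash
python3 -c "
from h import *
st()"
```

```text
t 17.75 pos [481.4 -22.9  70. ] yawjaw -1.8072 tilt [ 0.0015 -0.0001] F [-0.7 -0.5 -1.4] w 58.4 J [ 0.29  0.34 -0.55  0.   -0.69  1.04]
```

Now a slow descent, 3 mm per call.

arm_command(
  rows=[
    {"dx": 0.0005,"dy": 0,"dz": 0,"wx": 0,"wy": 0,"wz": 0,"gripper": 1},
    {"dx": 0.001,"dy": 0,"dz": 0,"wx": 0,"wy": 0,"wz": 0,"gripper": 1},
    {"dx": 0.0015,"dy": 0,"dz": 0,"wx": 0,"wy": 0,"wz": 0,"gripper": 1},
    {"dx": 0.002,"dy": 0,"dz": 0,"wx": 0,"wy": 0,"wz": 0,"gripper": 1},
    {"dx": 0.0025,"dy": 0,"dz": 0,"wx": 0,"wy": 0,"wz": 0,"gripper": 1},
    {"dx": 0.003,"dy": 0,"dz": 0,"wx": 0,"wy": 0,"wz": 0,"gripper": 1},
    {"dx": 0.003,"dy": 0,"dz": 0,"wx": 0,"wy": 0,"wz": 0,"gripper": 1},
    {"dx": 0.003,"dy": 0,"dz": 0,"wx": 0,"wy": 0,"wz": 0,"gripper": 1},
  ],
)

```text
clock: 18.55
position: [481.4, -22.9, 67.0]
ee_rot: [0.703, -0.083, -0.702, -0.083]
contact_force: [-0.5, 0.2, -0.9]
gripper_width: 58.2
```

arm_command(
  rows=[
    {"dx": 0.0005,"dy": 0,"dz": 0,"wx": 0,"wy": 0,"wz": 0,"gripper": 1},
    {"dx": 0.001,"dy": 0,"dz": 0,"wx": 0,"wy": 0,"wz": 0,"gripper": 1},
    {"dx": 0.0015,"dy": 0,"dz": 0,"wx": 0,"wy": 0,"wz": 0,"gripper": 1},
    {"dx": 0.002,"dy": 0,"dz": 0,"wx": 0,"wy": 0,"wz": 0,"gripper": 1},
    {"dx": 0.002,"dy": 0,"dz": 0,"wx": 0,"wy": 0,"wz": 0,"gripper": 1},
    {"dx": 0.002,"dy": 0,"dz": 0,"wx": 0,"wy": 0,"wz": 0,"gripper": 1},
    {"dx": 0.002,"dy": 0,"dz": 0,"wx": 0,"wy": 0,"wz": 0,"gripper": 1},
    {"dx": 0.002,"dy": 0,"dz": 0,"wx": 0,"wy": 0,"wz": 0,"gripper": 1},
  ],
)

```text
clock: 19.35
position: [481.5, -22.9, 65.0]
ee_rot: [0.703, -0.083, -0.702, -0.083]
contact_force: [-1.0, -0.5, -1.4]
gripper_width: 58.1
```

arm_command(
  rows=[
    {"dx": 0.0005,"dy": 0,"dz": 0,"wx": 0,"wy": 0,"wz": 0,"gripper": 1},
    {"dx": 0.001,"dy": 0,"dz": 0,"wx": 0,"wy": 0,"wz": 0,"gripper": 1},
    {"dx": 0.0015,"dy": 0,"dz": 0,"wx": 0,"wy": 0,"wz": 0,"gripper": 1},
    {"dx": 0.002,"dy": 0,"dz": 0,"wx": 0,"wy": 0,"wz": 0,"gripper": 1},
    {"dx": 0.002,"dy": 0,"dz": 0,"wx": 0,"wy": 0,"wz": 0,"gripper": 1},
    {"dx": 0.002,"dy": 0,"dz": 0,"wx": 0,"wy": 0,"wz": 0,"gripper": 1},
    {"dx": 0.002,"dy": 0,"dz": 0,"wx": 0,"wy": 0,"wz": 0,"gripper": 1},
    {"dx": 0.002,"dy": 0,"dz": 0,"wx": 0,"wy": 0,"wz": 0,"gripper": 1},
  ],
)

```text
clock: 20.15
position: [481.5, -22.9, 63.1]
ee_rot: [0.703, -0.083, -0.702, -0.083]
contact_force: [-0.3, -0.0, -1.3]
gripper_width: 58.2
```

arm_command(
  rows=[
    {"dx": 0.0005,"dy": 0,"dz": 0,"wx": 0,"wy": 0,"wz": 0,"gripper": 1},
    {"dx": 0.001,"dy": 0,"dz": 0,"wx": 0,"wy": 0,"wz": 0,"gripper": 1},
    {"dx": 0.0015,"dy": 0,"dz": 0,"wx": 0,"wy": 0,"wz": 0,"gripper": 1},
    {"dx": 0.002,"dy": 0,"dz": 0,"wx": 0,"wy": 0,"wz": 0,"gripper": 1},
    {"dx": 0.002,"dy": 0,"dz": 0,"wx": 0,"wy": 0,"wz": 0,"gripper": 1},
    {"dx": 0.002,"dy": 0,"dz": 0,"wx": 0,"wy": 0,"wz": 0,"gripper": 1},
    {"dx": 0.002,"dy": 0,"dz": 0,"wx": 0,"wy": 0,"wz": 0,"gripper": 1},
    {"dx": 0.002,"dy": 0,"dz": 0,"wx": 0,"wy": 0,"wz": 0,"gripper": 1},
  ],
)

```text
clock: 20.95
position: [481.5, -22.9, 61.9]
ee_rot: [0.703, -0.083, -0.701, -0.083]
contact_force: [-2.7, 0.3, 6.2]
gripper_width: 58.1
```

arm_command(
  rows=[
    {"dx": 0.0,"dy": 0,"dz": 0,"wx": 0,"wy": 0,"wz": 0,"gripper": -1},
    {"dx": 0.0,"dy": 0,"dz": 0,"wx": 0,"wy": 0,"wz": 0,"gripper": -1},
    {"dx": 0,"dy": 0,"dz": 0,"wx": 0,"wy": 0,"wz": 0,"gripper": -1},
    {"dx": 0,"dy": 0,"dz": 0,"wx": 0,"wy": 0,"wz": 0,"gripper": -1},
    {"dx": -0.03,"dy": 0,"dz": 0,"wx": 0,"wy": 0,"wz": 0,"gripper": -1},
    {"dx": -0.07,"dy": 0,"dz": 0,"wx": 0,"wy": 0,"wz": 0,"gripper": -1},
    {"dx": -0.11,"dy": 0,"dz": 0,"wx": 0,"wy": 0,"wz": 0,"gripper": -1},
    {"dx": -0.11,"dy": 0,"dz": 0,"wx": 0,"wy": 0,"wz": 0,"gripper": -1},
  ],
)

```text
clock: 21.75
position: [485.0, -22.3, 177.5]
ee_rot: [0.707, -0.082, -0.697, -0.084]
contact_force: [1.4, 0.4, -0.3]
gripper_width: 85.4
```

```bash
python3 - <<'E'
from h import *
np.set_printoptions(suppress=True)
st(); goal(447.5,257.5,140,np.pi/2-.05)
E
```

```text
t 21.75 pos [485.  -22.3 177.5] yawjaw -1.8056 tilt [0.0142 0.0016] F [ 1.4  0.4 -0.3] w 85.4 J [ 0.29  0.19 -0.42  0.   -0.95  1.04]
main d [ 0.0374 -0.2633  0.1021] w [169.41   0.31   1.18]
alt d [ 0.0374 -0.2633  0.1021] w [-10.59  -0.79   0.21]
```

arm_command(
  rows=[
    {"dx": 0.02,"dy": -0.263,"dz": 0.102,"wx": -10.6,"wy": -0.8,"wz": 0.2,"gripper": -1},
    {"dx": 0.02,"dy": -0.263,"dz": 0.102,"wx": -10.6,"wy": -0.8,"wz": 0.2,"gripper": -1},
    {"dx": 0.02,"dy": -0.263,"dz": 0.102,"wx": -10.6,"wy": -0.8,"wz": 0.2,"gripper": -1},
    {"dx": 0.02,"dy": -0.263,"dz": 0.102,"wx": -10.6,"wy": -0.8,"wz": 0.2,"gripper": -1},
    {"dx": 0.02,"dy": -0.263,"dz": 0.102,"wx": -10.6,"wy": -0.8,"wz": 0.2,"gripper": -1},
    {"dx": 0.02,"dy": -0.263,"dz": 0.102,"wx": -10.6,"wy": -0.8,"wz": 0.2,"gripper": -1},
    {"dx": 0.037,"dy": -0.263,"dz": 0.102,"wx": -10.6,"wy": -0.8,"wz": 0.2,"gripper": -1},
    {"dx": 0.037,"dy": -0.263,"dz": 0.102,"wx": -10.6,"wy": -0.8,"wz": 0.2,"gripper": -1},
  ],
)

```text
clock: 22.55
position: [445.7, 257.0, 137.7]
ee_rot: [-0.705, 0.019, 0.709, 0.016]
contact_force: [-0.0, 0.2, -0.9]
gripper_width: 85.2
```

```bash
python3 - <<'E'
from fit import *
from scipy.optimize import least_squares
np.set_printoptions(precision=2,suppress=True)
dt=cam("top"); ds=cam("side")
o=np.array([290,260]); save("zt8",cv2.resize(dt["img"][260:340,280:360],None,fx=7,fy=7,interpolation=cv2.INTER_CUBIC))
save("zs8",cv2.resize(ds["img"][150:300,210:310],None,fx=4,fy=4,interpolation=cv2.INTER_CUBIC))
st(); goal(447.5,257.5,61,np.pi/2-.05)
E
```

```text
t 22.65 pos [447.2 256.6 139.8] yawjaw -1.6207 tilt [-0. -0.] F [-0.8 -0.9 -0.5] w 85.2 J [ 0.84  0.29 -0.39 -0.   -0.9   0.68]
main d [ 0.08 -0.   -0.  ] w [-180.      0.14    0.12]
alt d [ 0.08 -0.   -0.  ] w [ 0.    0.08 -0.09]
```

View pics/zt8.png

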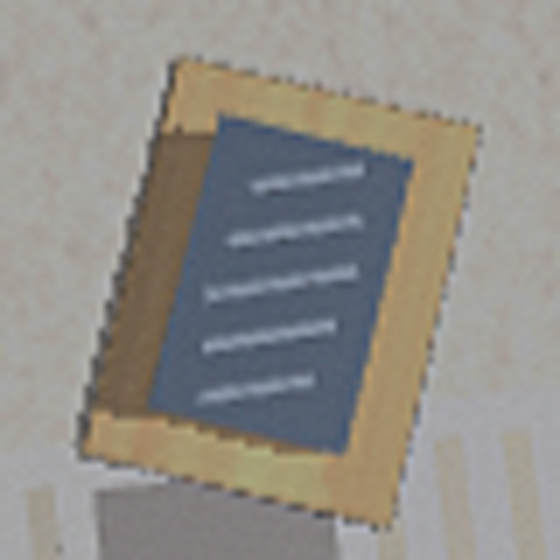

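View pics/zs8.png

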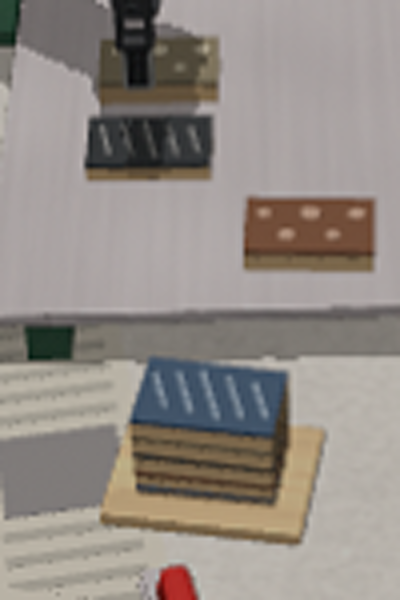

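arm_command(
  rows=[
    {"dx": 0.03,"dy": 0,"dz": 0,"wx": 0,"wy": 0,"wz": 0,"gripper": -1},
    {"dx": 0.06,"dy": 0,"dz": 0,"wx": 0,"wy": 0,"wz": 0,"gripper": -1},
    {"dx": 0.075,"dy": 0,"dz": 0,"wx": 0,"wy": 0,"wz": 0,"gripper": -1},
    {"dx": 0.079,"dy": 0,"dz": 0,"wx": 0,"wy": 0,"wz": 0,"gripper": -1},
    {"dx": 0.079,"dy": 0,"dz": 0,"wx": 0,"wy": 0,"wz": 0,"gripper": -1},
    {"dx": 0.079,"dy": 0,"dz": 0,"wx": 0,"wy": 0,"wz": 0,"gripper": -1},
    {"dx": 0.079,"dy": 0,"dz": 0,"wx": 0,"wy": 0,"wz": 0,"gripper": -1},
    {"dx": 0.079,"dy": 0,"dz": 0,"wx": 0,"wy": 0,"wz": 0,"gripper": -1},
  ],
)

```text
clock: 23.45
position: [447.5, 256.9, 61.7]
ee_rot: [0.707, -0.018, -0.707, -0.018]
contact_force: [-0.4, 0.1, 0.4]
gripper_width: 85.3
```

arm_command(
  rows=[
    {"dx": 0.0,"dy": 0,"dz": 0,"wx": 0,"wy": 0,"wz": 0,"gripper": 1},
    {"dx": 0.0,"dy": 0,"dz": 0,"wx": 0,"wy": 0,"wz": 0,"gripper": 1},
    {"dx": 0.0,"dy": 0,"dz": 0,"wx": 0,"wy": 0,"wz": 0,"gripper": 1},
    {"dx": 0.0,"dy": 0,"dz": 0,"wx": 0,"wy": 0,"wz": 0,"gripper": 1},
    {"dx": 0.0,"dy": 0,"dz": 0,"wx": 0,"wy": 0,"wz": 0,"gripper": 1},
    {"dx": 0.0,"dy": 0,"dz": 0,"wx": 0,"wy": 0,"wz": 0,"gripper": 1},
    {"dx": 0.0,"dy": 0,"dz": 0,"wx": 0,"wy": 0,"wz": 0,"gripper": 1},
    {"dx": 0.0,"dy": 0,"dz": 0,"wx": 0,"wy": 0,"wz": 0,"gripper": 1},
  ],
)

```text
clock: 24.25
position: [448.0, 257.3, 62.7]
ee_rot: [0.707, -0.017, -0.706, -0.018]
contact_force: [-1.7, 0.2, 5.1]
gripper_width: 57.8
```

```bash
python3 - <<'E'
from h import *
np.set_printoptions(suppress=True)
st(); goal(481.4,-22.9,180,np.pi/2-.236)
E
```

```text
t 24.25 pos [448.  257.3  62.7] yawjaw -1.62 tilt [0.0013 0.0008] F [-1.7  0.2  5.1] w 57.8 J [ 0.84  0.4  -0.47  0.   -0.7   0.68]
main d [-0.1175  0.2782 -0.0473] w [-169.3    -0.08   -0.1 ]
alt d [-0.1175  0.2782 -0.0473] w [10.7  -0.07  0.06]
```

arm_command(
  rows=[
    {"dx": -0.04,"dy": 0,"dz": 0,"wx": 0,"wy": 0,"wz": 0,"gripper": 1},
    {"dx": -0.08,"dy": 0.01,"dz": -0.002,"wx": 0,"wy": 0,"wz": 0,"gripper": 1},
    {"dx": -0.117,"dy": 0.05,"dz": -0.009,"wx": 3,"wy": 0,"wz": 0,"gripper": 1},
    {"dx": -0.117,"dy": 0.1,"dz": -0.017,"wx": 6,"wy": 0,"wz": 0,"gripper": 1},
    {"dx": -0.117,"dy": 0.15,"dz": -0.026,"wx": 9,"wy": 0,"wz": 0,"gripper": 1},
    {"dx": -0.117,"dy": 0.2,"dz": -0.034,"wx": 10.7,"wy": 0,"wz": 0,"gripper": 1},
    {"dx": -0.117,"dy": 0.25,"dz": -0.042,"wx": 10.7,"wy": 0,"wz": 0,"gripper": 1},
    {"dx": -0.117,"dy": 0.278,"dz": -0.0473,"wx": 10.7,"wy": 0,"wz": 0,"gripper": 1},
  ],
)

```text
clock: 25.05
position: [480.7, -25.3, 179.4]
ee_rot: [0.702, -0.083, -0.702, -0.084]
contact_force: [1.0, 0.6, -0.7]
gripper_width: 58.3
```

```bash
cat > held.py <<'E'
from fit import *
from scipy.optimize import least_squares
np.set_printoptions(precision=3,suppress=True)
def crop(tag):
    d=cam("side"); st(); save(tag,cv2.resize(d["img"][190:280,205:325],None,fx=6,fy=6,interpolation=cv2.INTER_CUBIC)); return d
E
python3 - <<'E'
from held import *
cam("side");cam("side")
crop("s9"); goal(481.4,-22.9,90,np.pi/2-.236)
E
```

```text
t 25.2 pos [480.9 -24.6 179.1] yawjaw -1.811 tilt [0.    0.001] F [ 0.4  0.5 -1. ] w 58.1 J [ 0.29  0.19 -0.41 -0.   -0.97  1.04]
main d [ 0.089 -0.002 -0.   ] w [179.76   0.08   0.01]
alt d [ 0.089 -0.002 -0.   ] w [-0.24 -0.01  0.05]
```

View pics/s9.png

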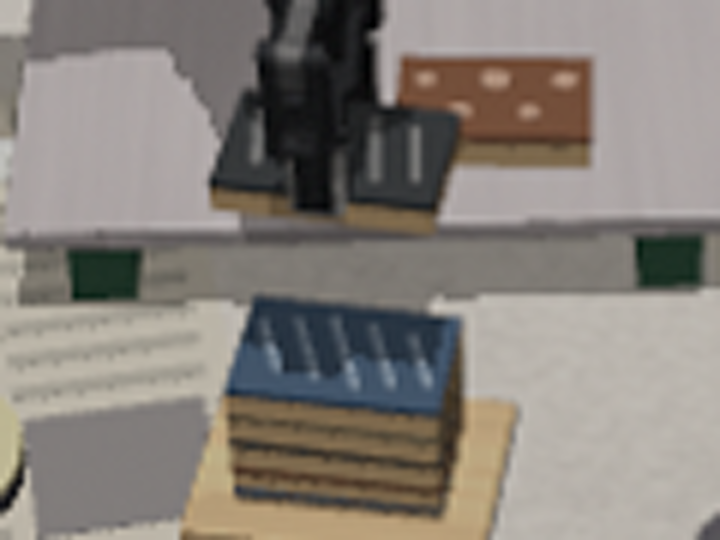

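```bash
cat >> held.py <<'E'
def R4(p,z,sx=90,sy=60):
    c,s=np.cos(p[2]),np.sin(p[2]); return np.array([[p[0]+c*a*sx/2-s*b*sy/2,p[1]+s*a*sx/2+c*b*sy/2,z] for a,b in((1,1),(1,-1),(-1,-1),(-1,1))])
def fitc(d,pts,z,o=(205,190),f=6,idx=(0,1,2,3)):
    q=(np.array(pts)+.5)/f-.5+np.array(o); idx=list(idx)
    r=least_squares(lambda p:(proj(d,R4(p,z))[idx]-q).ravel(),[480,-22,-.236]); return r.x,r.cost
E
python3 - <<'E'
from held import *
d=cam("side")
print("held",fitc(d,[(462,115),(435,213),(212,186)],191.4,idx=(0,1,2)))
print("blue",fitc(d,[(462,318),(437,415),(228,392),(255,296)],77.4))
goal(481.4,-22.9,90,np.pi/2-.236)
E
```

```text
held (array([479.123, -30.882,  -0.246]), np.float64(0.26649196062984354))
blue (array([477.981, -24.834,  -0.234]), np.float64(0.2989649152249697))
main d [ 0.089 -0.001 -0.   ] w [179.87   0.1    0.03]
alt d [ 0.089 -0.001 -0.   ] w [-0.13 -0.02  0.06]
```

```bash
python3 - <<'E'
from held import *
d=cam("top")
print("pile",fitc(d,[(225,120),(412,165),(348,452),(150,405)],62.4,(280,260),7))
print("blue",fitc(d,[(219,115),(413,160),(347,452),(150,407)],77.4,(280,260),7))
goal(480.6,-22.7,90,np.pi/2-.236)
E
```

```text
pile (array([480.753, -22.338,  -0.235]), np.float64(0.4691095693548158))
blue (array([480.875, -22.082,  -0.225]), np.float64(0.2143469492414524))
main d [0.089 0.    0.001] w [179.96   0.1    0.05]
alt d [0.089 0.    0.001] w [-0.04 -0.03  0.06]
```

arm_command(
  rows=[
    {"dx": 0.03,"dy": 0,"dz": 0,"wx": 0,"wy": 0,"wz": 0,"gripper": 1},
    {"dx": 0.06,"dy": 0,"dz": 0,"wx": 0,"wy": 0,"wz": 0,"gripper": 1},
    {"dx": 0.08,"dy": 0,"dz": 0,"wx": 0,"wy": 0,"wz": 0,"gripper": 1},
    {"dx": 0.088,"dy": 0,"dz": 0,"wx": 0,"wy": 0,"wz": 0,"gripper": 1},
    {"dx": 0.091,"dy": 0,"dz": 0,"wx": 0,"wy": 0,"wz": 0,"gripper": 1},
    {"dx": 0.093,"dy": 0,"dz": 0,"wx": 0,"wy": 0,"wz": 0,"gripper": 1},
    {"dx": 0.094,"dy": 0,"dz": 0,"wx": 0,"wy": 0,"wz": 0,"gripper": 1},
    {"dx": 0.094,"dy": 0,"dz": 0,"wx": 0,"wy": 0,"wz": 0,"gripper": 1},
  ],
)

```text
clock: 26.1
position: [481.8, -22.4, 86.0]
ee_rot: [0.703, -0.083, -0.701, -0.084]
contact_force: [0.5, -0.5, -1.1]
gripper_width: 57.9
```

```bash
python3 - <<'E'
from h import *
np.set_printoptions(suppress=True)
st(); goal(481.4,-22.9,82,np.pi/2-.236)
E
```

```text
t 26.1 pos [481.8 -22.4  86. ] yawjaw -1.8072 tilt [0.0024 0.0014] F [ 0.5 -0.5 -1.1] w 57.9 J [ 0.29  0.31 -0.53 -0.   -0.73  1.04]
main d [0.004  0.0006 0.0002] w [179.98   0.17   0.18]
alt d [0.004  0.0006 0.0002] w [-0.02 -0.12  0.11]
```

arm_command(
  rows=[
    {"dx": 0.0005,"dy": 0.0005,"dz": 0.0002,"wx": 0,"wy": -0.1,"wz": 0.1,"gripper": 1},
    {"dx": 0.001,"dy": 0.0005,"dz": 0.0002,"wx": 0,"wy": -0.1,"wz": 0.1,"gripper": 1},
    {"dx": 0.0015,"dy": 0.0005,"dz": 0.0002,"wx": 0,"wy": -0.1,"wz": 0.1,"gripper": 1},
    {"dx": 0.002,"dy": 0.0005,"dz": 0.0002,"wx": 0,"wy": -0.1,"wz": 0.1,"gripper": 1},
    {"dx": 0.0025,"dy": 0.0005,"dz": 0.0002,"wx": 0,"wy": -0.1,"wz": 0.1,"gripper": 1},
    {"dx": 0.003,"dy": 0.0005,"dz": 0.0002,"wx": 0,"wy": -0.1,"wz": 0.1,"gripper": 1},
    {"dx": 0.004,"dy": 0.0005,"dz": 0.0002,"wx": 0,"wy": -0.1,"wz": 0.1,"gripper": 1},
    {"dx": 0.004,"dy": 0.0005,"dz": 0.0002,"wx": 0,"wy": -0.1,"wz": 0.1,"gripper": 1},
  ],
)

```text
clock: 26.9
position: [481.3, -22.8, 81.8]
ee_rot: [-0.702, 0.083, 0.702, 0.083]
contact_force: [-0.4, -0.3, -0.5]
gripper_width: 58.3
```

arm_command(
  rows=[
    {"dx": 0.0005,"dy": 0,"dz": 0,"wx": 0,"wy": 0,"wz": 0,"gripper": 1},
    {"dx": 0.001,"dy": 0,"dz": 0,"wx": 0,"wy": 0,"wz": 0,"gripper": 1},
    {"dx": 0.0015,"dy": 0,"dz": 0,"wx": 0,"wy": 0,"wz": 0,"gripper": 1},
    {"dx": 0.002,"dy": 0,"dz": 0,"wx": 0,"wy": 0,"wz": 0,"gripper": 1},
    {"dx": 0.002,"dy": 0,"dz": 0,"wx": 0,"wy": 0,"wz": 0,"gripper": 1},
    {"dx": 0.002,"dy": 0,"dz": 0,"wx": 0,"wy": 0,"wz": 0,"gripper": 1},
    {"dx": 0.002,"dy": 0,"dz": 0,"wx": 0,"wy": 0,"wz": 0,"gripper": 1},
    {"dx": 0.002,"dy": 0,"dz": 0,"wx": 0,"wy": 0,"wz": 0,"gripper": 1},
  ],
)

```text
clock: 27.7
position: [481.3, -22.9, 80.1]
ee_rot: [0.702, -0.083, -0.702, -0.083]
contact_force: [-2.1, -0.7, 5.8]
gripper_width: 57.7
```

Contact came at the predicted height. I'll release, lift, and go to the red-brown block.

arm_command(
  rows=[
    {"dx": 0.0,"dy": 0,"dz": 0,"wx": 0,"wy": 0,"wz": 0,"gripper": -1},
    {"dx": 0.0,"dy": 0,"dz": 0,"wx": 0,"wy": 0,"wz": 0,"gripper": -1},
    {"dx": 0,"dy": 0,"dz": 0,"wx": 0,"wy": 0,"wz": 0,"gripper": -1},
    {"dx": 0,"dy": 0,"dz": 0,"wx": 0,"wy": 0,"wz": 0,"gripper": -1},
    {"dx": -0.03,"dy": 0,"dz": 0,"wx": 0,"wy": 0,"wz": 0,"gripper": -1},
    {"dx": -0.07,"dy": 0,"dz": 0,"wx": 0,"wy": 0,"wz": 0,"gripper": -1},
    {"dx": -0.09,"dy": 0,"dz": 0,"wx": 0,"wy": 0,"wz": 0,"gripper": -1},
    {"dx": -0.09,"dy": 0,"dz": 0,"wx": 0,"wy": 0,"wz": 0,"gripper": -1},
  ],
)

```text
clock: 28.5
position: [483.5, -22.4, 173.4]
ee_rot: [0.705, -0.082, -0.7, -0.084]
contact_force: [0.1, -0.7, 0.2]
gripper_width: 85.2
```

```bash
python3 - <<'E'
from h import *
np.set_printoptions(suppress=True)
st(); goal(554.5,146,130,np.pi/2-.09)
E
```

```text
t 28.5 pos [483.5 -22.4 173.4] yawjaw -1.8065 tilt [0.0076 0.0015] F [ 0.1 -0.7  0.2] w 85.2 J [ 0.29  0.2  -0.42  0.   -0.95  1.04]
main d [ 0.0441 -0.1802 -0.0294] w [171.65   0.23   0.62]
alt d [ 0.0441 -0.1802 -0.0294] w [-8.35 -0.41  0.15]
```

arm_command(
  rows=[
    {"dx": 0.0,"dy": -0.04,"dz": -0.007,"wx": -2,"wy": -0.4,"wz": 0.15,"gripper": -1},
    {"dx": 0.0,"dy": -0.09,"dz": -0.015,"wx": -4,"wy": -0.4,"wz": 0.15,"gripper": -1},
    {"dx": 0.01,"dy": -0.14,"dz": -0.023,"wx": -6,"wy": -0.4,"wz": 0.15,"gripper": -1},
    {"dx": 0.03,"dy": -0.18,"dz": -0.0294,"wx": -8.35,"wy": -0.4,"wz": 0.15,"gripper": -1},
    {"dx": 0.044,"dy": -0.18,"dz": -0.0294,"wx": -8.35,"wy": -0.4,"wz": 0.15,"gripper": -1},
    {"dx": 0.044,"dy": -0.18,"dz": -0.0294,"wx": -8.35,"wy": -0.4,"wz": 0.15,"gripper": -1},
    {"dx": 0.044,"dy": -0.18,"dz": -0.0294,"wx": -8.35,"wy": -0.4,"wz": 0.15,"gripper": -1},
    {"dx": 0.044,"dy": -0.18,"dz": -0.0294,"wx": -8.35,"wy": -0.4,"wz": 0.15,"gripper": -1},
  ],
)

```text
clock: 29.3
position: [554.6, 145.1, 130.7]
ee_rot: [0.707, -0.032, -0.706, -0.032]
contact_force: [-0.0, 0.4, 0.2]
gripper_width: 85.4
```

```bash
python3 - <<'E'
from held import *
dt=cam("top"); save("zt10",cv2.resize(dt["img"][230:340,210:360],None,fx=5,fy=5,interpolation=cv2.INTER_CUBIC))
crop("s10"); goal(554.5,146,61.5,np.pi/2-.09)
E
```

```text
t 29.4 pos [554.7 145.2 131.2] yawjaw -1.6619 tilt [0.002 0.001] F [-0.8 -0.1  0.6] w 85.1 J [ 0.54  0.39 -0.26  0.   -0.92  0.94]
main d [ 0.07  -0.001  0.   ] w [179.94   0.09   0.16]
alt d [ 0.07  -0.001  0.   ] w [-0.06 -0.1   0.06]
```

View pics/zt10.png

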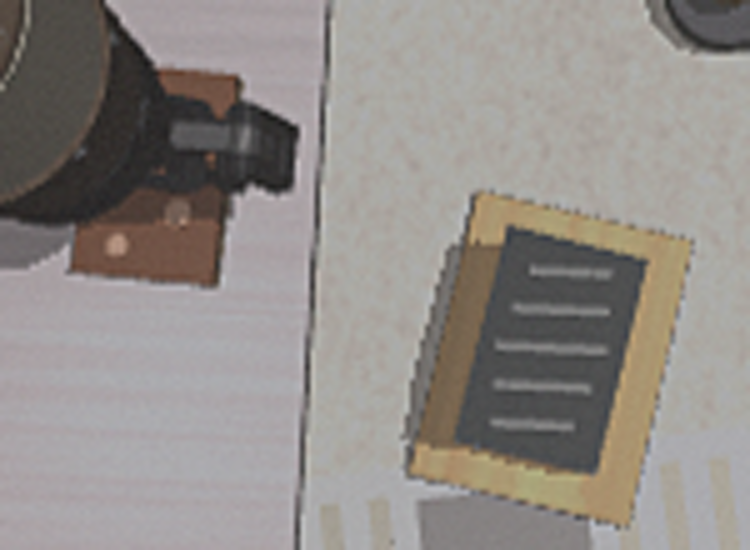

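View pics/s10.png

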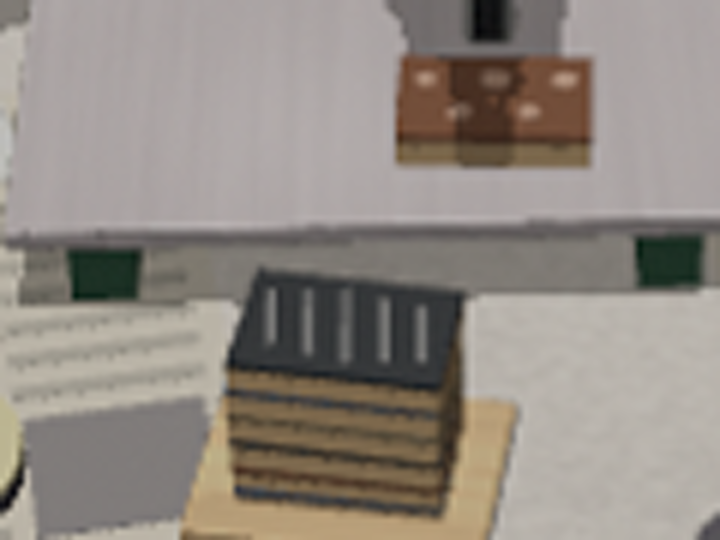

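arm_command(
  rows=[
    {"dx": 0.03,"dy": -0.0008,"dz": 0,"wx": 0,"wy": 0,"wz": 0,"gripper": -1},
    {"dx": 0.055,"dy": -0.0008,"dz": 0,"wx": 0,"wy": 0,"wz": 0,"gripper": -1},
    {"dx": 0.066,"dy": -0.0008,"dz": 0,"wx": 0,"wy": 0,"wz": 0,"gripper": -1},
    {"dx": 0.07,"dy": -0.0008,"dz": 0,"wx": 0,"wy": 0,"wz": 0,"gripper": -1},
    {"dx": 0.07,"dy": -0.0008,"dz": 0,"wx": 0,"wy": 0,"wz": 0,"gripper": -1},
    {"dx": 0.07,"dy": -0.0008,"dz": 0,"wx": 0,"wy": 0,"wz": 0,"gripper": -1},
    {"dx": 0.07,"dy": -0.0008,"dz": 0,"wx": 0,"wy": 0,"wz": 0,"gripper": -1},
    {"dx": 0.07,"dy": -0.0008,"dz": 0,"wx": 0,"wy": 0,"wz": 0,"gripper": -1},
  ],
)

```text
clock: 30.2
position: [555.4, 146.3, 62.1]
ee_rot: [0.708, -0.032, -0.705, -0.033]
contact_force: [0.4, -0.8, -0.1]
gripper_width: 85.4
```

arm_command(
  rows=[
    {"dx": 0.0,"dy": 0,"dz": 0,"wx": 0,"wy": 0,"wz": 0,"gripper": 1},
    {"dx": 0.0,"dy": 0,"dz": 0,"wx": 0,"wy": 0,"wz": 0,"gripper": 1},
    {"dx": 0.0,"dy": 0,"dz": 0,"wx": 0,"wy": 0,"wz": 0,"gripper": 1},
    {"dx": 0.0,"dy": 0,"dz": 0,"wx": 0,"wy": 0,"wz": 0,"gripper": 1},
    {"dx": 0.0,"dy": 0,"dz": 0,"wx": 0,"wy": 0,"wz": 0,"gripper": 1},
    {"dx": 0.0,"dy": 0,"dz": 0,"wx": 0,"wy": 0,"wz": 0,"gripper": 1},
    {"dx": 0.0,"dy": 0,"dz": 0,"wx": 0,"wy": 0,"wz": 0,"gripper": 1},
    {"dx": 0.0,"dy": 0,"dz": 0,"wx": 0,"wy": 0,"wz": 0,"gripper": 1},
  ],
)

```text
clock: 31.0
position: [556.0, 146.6, 63.0]
ee_rot: [0.708, -0.031, -0.705, -0.033]
contact_force: [-1.4, 0.0, 4.8]
gripper_width: 58.2
```

```bash
python3 - <<'E'
from h import *
np.set_printoptions(suppress=True)
st(); goal(481.4,-22.9,180,np.pi/2-.236)
E
```

```text
t 31.0 pos [556.  146.6  63. ] yawjaw -1.6613 tilt [0.005  0.0021] F [-1.4  0.   4.8] w 58.2 J [ 0.54  0.47 -0.33  0.   -0.76  0.94]
main d [-0.1178  0.1753  0.0584] w [-171.66   -0.25   -0.39]
alt d [-0.1178  0.1753  0.0584] w [ 8.34 -0.26  0.17]
```

arm_command(
  rows=[
    {"dx": -0.04,"dy": 0,"dz": 0,"wx": 0,"wy": 0,"wz": 0,"gripper": 1},
    {"dx": -0.08,"dy": 0.01,"dz": 0.003,"wx": 0,"wy": 0,"wz": 0,"gripper": 1},
    {"dx": -0.118,"dy": 0.05,"dz": 0.016,"wx": 3,"wy": 0,"wz": 0,"gripper": 1},
    {"dx": -0.118,"dy": 0.09,"dz": 0.03,"wx": 6,"wy": -0.2,"wz": 0.1,"gripper": 1},
    {"dx": -0.118,"dy": 0.13,"dz": 0.043,"wx": 8.3,"wy": -0.2,"wz": 0.1,"gripper": 1},
    {"dx": -0.118,"dy": 0.175,"dz": 0.0584,"wx": 8.3,"wy": -0.2,"wz": 0.1,"gripper": 1},
    {"dx": -0.118,"dy": 0.175,"dz": 0.0584,"wx": 8.3,"wy": -0.2,"wz": 0.1,"gripper": 1},
    {"dx": -0.118,"dy": 0.175,"dz": 0.0584,"wx": 8.3,"wy": -0.2,"wz": 0.1,"gripper": 1},
  ],
)

```text
clock: 31.8
position: [480.7, -23.6, 180.0]
ee_rot: [0.702, -0.083, -0.702, -0.084]
contact_force: [0.9, -0.1, -0.6]
gripper_width: 58.0
```

```bash
python3 - <<'E'
from held import *
cam("side")
crop("s11"); goal(481.4,-22.9,101,np.pi/2-.236)
E
```

```text
t 31.9 pos [481.7 -22.3 180. ] yawjaw -1.8059 tilt [0.001 0.001] F [ 0.1 -0.1 -0.4] w 58.4 J [ 0.29  0.19 -0.41 -0.   -0.97  1.05]
main d [0.079 0.001 0.   ] w [-179.95   -0.12   -0.08]
alt d [0.079 0.001 0.   ] w [ 0.05 -0.05  0.08]
```

View pics/s11.png

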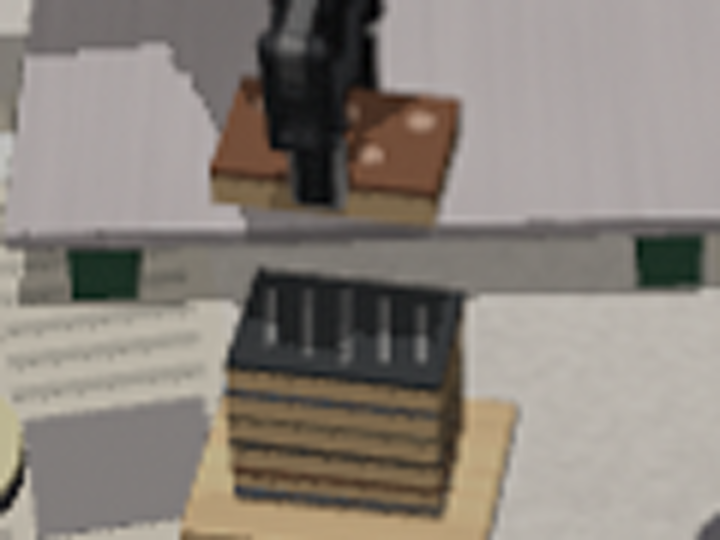

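```bash
python3 - <<'E'
from held import *
d=cam("side")
print("held",fitc(d,[(461,99),(437,195),(211,170),(242,78)],195))
print("black",fitc(d,[(463,290),(440,388),(229,362),(262,268)],92.4))
st();goal(481.4,-22.9,101,np.pi/2-.236)
E
```

```text
held (array([479.277, -25.076,  -0.233]), np.float64(0.13790702559609958))
black (array([479.813, -23.994,  -0.249]), np.float64(0.6770956963294352))
t 31.95 pos [481.9 -22.  179.9] yawjaw -1.8053 tilt [0.001 0.001] F [ 0.2 -1.1 -1.6] w 58.5 J [ 0.29  0.19 -0.41 -0.   -0.97  1.05]
main d [0.079 0.001 0.   ] w [-179.91   -0.11   -0.07]
alt d [0.079 0.001 0.   ] w [ 0.09 -0.04  0.07]
```

arm_command(
  rows=[
    {"dx": 0.03,"dy": 0.001,"dz": 0,"wx": 0,"wy": 0,"wz": 0,"gripper": 1},
    {"dx": 0.055,"dy": 0.001,"dz": 0,"wx": 0,"wy": 0,"wz": 0,"gripper": 1},
    {"dx": 0.07,"dy": 0.001,"dz": 0,"wx": 0,"wy": 0,"wz": 0,"gripper": 1},
    {"dx": 0.076,"dy": 0.001,"dz": 0,"wx": 0,"wy": 0,"wz": 0,"gripper": 1},
    {"dx": 0.079,"dy": 0.001,"dz": 0,"wx": 0,"wy": 0,"wz": 0,"gripper": 1},
    {"dx": 0.08,"dy": 0.001,"dz": 0,"wx": 0,"wy": 0,"wz": 0,"gripper": 1},
    {"dx": 0.08,"dy": 0.001,"dz": 0,"wx": 0,"wy": 0,"wz": 0,"gripper": 1},
    {"dx": 0.08,"dy": 0.001,"dz": 0,"wx": 0,"wy": 0,"wz": 0,"gripper": 1},
  ],
)

```text
clock: 32.75
position: [482.2, -22.7, 100.7]
ee_rot: [0.703, -0.082, -0.701, -0.083]
contact_force: [-0.6, -0.4, -0.9]
gripper_width: 58.2
```

```bash
python3 - <<'E'
from h import *
np.set_printoptions(suppress=True)
st(); goal(482,-22.9,97,np.pi/2-.236)
E
```

```text
t 32.75 pos [482.2 -22.7 100.7] yawjaw -1.8051 tilt [0.0026 0.0014] F [-0.6 -0.4 -0.9] w 58.2 J [ 0.29  0.29 -0.51 -0.   -0.77  1.05]
main d [0.0037 0.0003 0.0002] w [-179.9    -0.17   -0.2 ]
alt d [0.0037 0.0003 0.0002] w [ 0.1  -0.13  0.11]
```

arm_command(
  rows=[
    {"dx": 0.0005,"dy": 0.0003,"dz": 0.0002,"wx": 0.1,"wy": -0.1,"wz": 0.1,"gripper": 1},
    {"dx": 0.001,"dy": 0.0003,"dz": 0.0002,"wx": 0.1,"wy": -0.1,"wz": 0.1,"gripper": 1},
    {"dx": 0.0015,"dy": 0.0003,"dz": 0.0002,"wx": 0.1,"wy": -0.1,"wz": 0.1,"gripper": 1},
    {"dx": 0.002,"dy": 0.0003,"dz": 0.0002,"wx": 0.1,"wy": -0.1,"wz": 0.1,"gripper": 1},
    {"dx": 0.0025,"dy": 0.0003,"dz": 0.0002,"wx": 0.1,"wy": -0.1,"wz": 0.1,"gripper": 1},
    {"dx": 0.003,"dy": 0.0003,"dz": 0.0002,"wx": 0.1,"wy": -0.1,"wz": 0.1,"gripper": 1},
    {"dx": 0.0037,"dy": 0.0003,"dz": 0.0002,"wx": 0.1,"wy": -0.1,"wz": 0.1,"gripper": 1},
    {"dx": 0.0037,"dy": 0.0003,"dz": 0.0002,"wx": 0.1,"wy": -0.1,"wz": 0.1,"gripper": 1},
  ],
)

```text
clock: 33.55
position: [481.9, -22.9, 96.8]
ee_rot: [0.702, -0.083, -0.702, -0.083]
contact_force: [0.1, -0.2, -1.1]
gripper_width: 58.2
```

arm_command(
  rows=[
    {"dx": 0.0005,"dy": 0,"dz": 0,"wx": 0,"wy": 0,"wz": 0,"gripper": 1},
    {"dx": 0.001,"dy": 0,"dz": 0,"wx": 0,"wy": 0,"wz": 0,"gripper": 1},
    {"dx": 0.0015,"dy": 0,"dz": 0,"wx": 0,"wy": 0,"wz": 0,"gripper": 1},
    {"dx": 0.002,"dy": 0,"dz": 0,"wx": 0,"wy": 0,"wz": 0,"gripper": 1},
    {"dx": 0.002,"dy": 0,"dz": 0,"wx": 0,"wy": 0,"wz": 0,"gripper": 1},
    {"dx": 0.002,"dy": 0,"dz": 0,"wx": 0,"wy": 0,"wz": 0,"gripper": 1},
    {"dx": 0.002,"dy": 0,"dz": 0,"wx": 0,"wy": 0,"wz": 0,"gripper": 1},
    {"dx": 0.002,"dy": 0,"dz": 0,"wx": 0,"wy": 0,"wz": 0,"gripper": 1},
  ],
)

```text
clock: 34.35
position: [482.0, -22.9, 95.3]
ee_rot: [0.702, -0.083, -0.702, -0.083]
contact_force: [-2.3, -0.4, 5.4]
gripper_width: 58.2
```

Contact. I'll release and go to the sand block.

arm_command(
  rows=[
    {"dx": 0.0,"dy": 0,"dz": 0,"wx": 0,"wy": 0,"wz": 0,"gripper": -1},
    {"dx": 0.0,"dy": 0,"dz": 0,"wx": 0,"wy": 0,"wz": 0,"gripper": -1},
    {"dx": 0,"dy": 0,"dz": 0,"wx": 0,"wy": 0,"wz": 0,"gripper": -1},
    {"dx": 0,"dy": 0,"dz": 0,"wx": 0,"wy": 0,"wz": 0,"gripper": -1},
    {"dx": -0.03,"dy": 0,"dz": 0,"wx": 0,"wy": 0,"wz": 0,"gripper": -1},
    {"dx": -0.07,"dy": 0,"dz": 0,"wx": 0,"wy": 0,"wz": 0,"gripper": -1},
    {"dx": -0.09,"dy": 0,"dz": 0,"wx": 0,"wy": 0,"wz": 0,"gripper": -1},
    {"dx": -0.09,"dy": 0,"dz": 0,"wx": 0,"wy": 0,"wz": 0,"gripper": -1},
  ],
)

```text
clock: 35.15
position: [484.0, -22.6, 188.6]
ee_rot: [0.705, -0.082, -0.699, -0.084]
contact_force: [0.9, 0.3, 0.4]
gripper_width: 85.6
```

```bash
python3 - <<'E'
from h import *
np.set_printoptions(suppress=True)
st(); goal(455.8,352.5,140,np.pi/2-.03)
E
```

```text
t 35.15 pos [484.  -22.6 188.6] yawjaw -1.8061 tilt [0.0081 0.0014] F [0.9 0.3 0.4] w 85.6 J [ 0.29  0.18 -0.4   0.   -0.99  1.04]
main d [ 0.0489 -0.358   0.1152] w [168.24   0.21   0.66]
alt d [ 0.0489 -0.358   0.1152] w [-11.76  -0.45   0.14]
```

arm_command(
  rows=[
    {"dx": 0.01,"dy": -0.358,"dz": 0.115,"wx": -11.8,"wy": -0.4,"wz": 0.1,"gripper": -1},
    {"dx": 0.01,"dy": -0.358,"dz": 0.115,"wx": -11.8,"wy": -0.4,"wz": 0.1,"gripper": -1},
    {"dx": 0.01,"dy": -0.358,"dz": 0.115,"wx": -11.8,"wy": -0.4,"wz": 0.1,"gripper": -1},
    {"dx": 0.01,"dy": -0.358,"dz": 0.115,"wx": -11.8,"wy": -0.4,"wz": 0.1,"gripper": -1},
    {"dx": 0.01,"dy": -0.358,"dz": 0.115,"wx": -11.8,"wy": -0.4,"wz": 0.1,"gripper": -1},
    {"dx": 0.01,"dy": -0.358,"dz": 0.115,"wx": -11.8,"wy": -0.4,"wz": 0.1,"gripper": -1},
    {"dx": 0.01,"dy": -0.358,"dz": 0.115,"wx": -11.8,"wy": -0.4,"wz": 0.1,"gripper": -1},
    {"dx": 0.03,"dy": -0.358,"dz": 0.115,"wx": -11.8,"wy": -0.4,"wz": 0.1,"gripper": -1},
  ],
)

```text
clock: 35.95
position: [456.4, 357.1, 159.8]
ee_rot: [0.709, -0.008, -0.705, -0.011]
contact_force: [0.6, 0.1, 0.8]
gripper_width: 85.3
```

```bash
python3 - <<'E'
from held import *
dt=cam("top"); save("top12",dt["img"]); cam("side")
d=crop("s12"); save("side12",d["img"]); goal(455.8,352.5,100,np.pi/2-.03)
E
```

```text
t 36.1 pos [454.4 352.8 155.7] yawjaw -1.5981 tilt [-0.003 -0.004] F [0.3 0.4 0.4] w 85.3 J [ 0.94  0.37 -0.22 -0.   -0.99  0.6 ]
main d [ 0.056  0.    -0.002] w [-179.85    0.35    0.26]
alt d [ 0.056  0.    -0.002] w [ 0.15  0.17 -0.22]
```

View pics/top12.png

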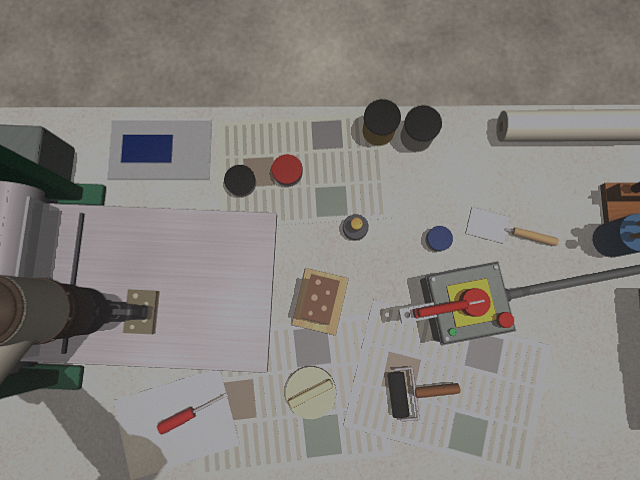

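View pics/side12.png

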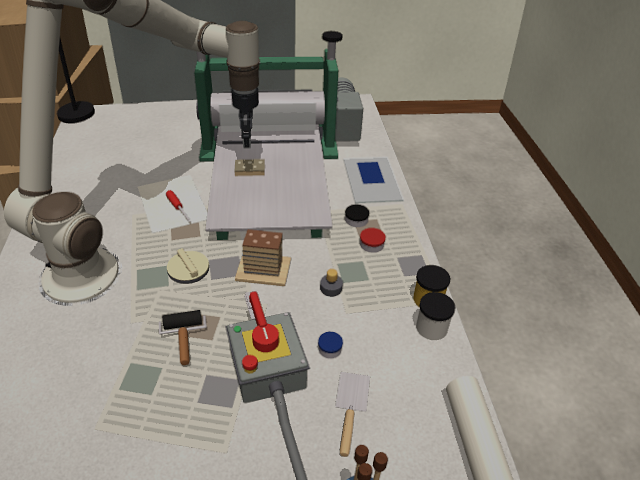

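The weight has been knocked aside and is now at top-view (355,227). I'll carry on with the sand block.

arm_command(
  rows=[
    {"dx": 0.03,"dy": 0,"dz": -0.0015,"wx": 0.1,"wy": 0.2,"wz": -0.2,"gripper": -1},
    {"dx": 0.06,"dy": 0,"dz": -0.0015,"wx": 0.1,"wy": 0.2,"wz": -0.2,"gripper": -1},
    {"dx": 0.08,"dy": 0,"dz": -0.0015,"wx": 0.1,"wy": 0.2,"wz": -0.2,"gripper": -1},
    {"dx": 0.09,"dy": 0,"dz": -0.0015,"wx": 0.1,"wy": 0.2,"wz": -0.2,"gripper": -1},
    {"dx": 0.0935,"dy": 0,"dz": -0.0015,"wx": 0.1,"wy": 0.2,"wz": -0.2,"gripper": -1},
    {"dx": 0.0935,"dy": 0,"dz": -0.0015,"wx": 0.1,"wy": 0.2,"wz": -0.2,"gripper": -1},
    {"dx": 0.0935,"dy": 0,"dz": -0.0015,"wx": 0.1,"wy": 0.2,"wz": -0.2,"gripper": -1},
    {"dx": 0.0935,"dy": 0,"dz": -0.0015,"wx": 0.1,"wy": 0.2,"wz": -0.2,"gripper": -1},
  ],
)

```text
clock: 36.9
position: [456.1, 353.0, 63.4]
ee_rot: [0.708, -0.01, -0.706, -0.011]
contact_force: [0.3, -0.4, -0.5]
gripper_width: 85.4
```

arm_command(
  rows=[
    {"dx": 0.0,"dy": 0,"dz": 0,"wx": 0,"wy": 0,"wz": 0,"gripper": 1},
    {"dx": 0.0,"dy": 0,"dz": 0,"wx": 0,"wy": 0,"wz": 0,"gripper": 1},
    {"dx": 0.0,"dy": 0,"dz": 0,"wx": 0,"wy": 0,"wz": 0,"gripper": 1},
    {"dx": 0.0,"dy": 0,"dz": 0,"wx": 0,"wy": 0,"wz": 0,"gripper": 1},
    {"dx": 0.0,"dy": 0,"dz": 0,"wx": 0,"wy": 0,"wz": 0,"gripper": 1},
    {"dx": 0.0,"dy": 0,"dz": 0,"wx": 0,"wy": 0,"wz": 0,"gripper": 1},
    {"dx": 0.0,"dy": 0,"dz": 0,"wx": 0,"wy": 0,"wz": 0,"gripper": 1},
    {"dx": 0.0,"dy": 0,"dz": 0,"wx": 0,"wy": 0,"wz": 0,"gripper": 1},
  ],
)

```text
clock: 37.7
position: [456.7, 353.7, 64.7]
ee_rot: [0.708, -0.009, -0.706, -0.011]
contact_force: [-0.5, 0.7, 4.9]
gripper_width: 58.5
```

```bash
python3 - <<'E'
from h import *
np.set_printoptions(suppress=True)
st(); goal(481.6,-22.9,190,np.pi/2-.236)
E
```

```text
t 37.7 pos [456.7 353.7  64.7] yawjaw -1.5992 tilt [0.0037 0.0029] F [-0.5  0.7  4.9] w 58.5 J [ 0.94  0.47 -0.32  0.   -0.77  0.6 ]
main d [-0.1263  0.3753 -0.0361] w [-168.1    -0.28   -0.28]
alt d [-0.1263  0.3753 -0.0361] w [11.89 -0.19  0.19]
```

arm_command(
  rows=[
    {"dx": -0.04,"dy": 0,"dz": 0,"wx": 0,"wy": 0,"wz": 0,"gripper": 1},
    {"dx": -0.08,"dy": 0.02,"dz": -0.002,"wx": 0,"wy": 0,"wz": 0,"gripper": 1},
    {"dx": -0.12,"dy": 0.06,"dz": -0.006,"wx": 3,"wy": -0.2,"wz": 0.2,"gripper": 1},
    {"dx": -0.127,"dy": 0.11,"dz": -0.011,"wx": 6,"wy": -0.2,"wz": 0.2,"gripper": 1},
    {"dx": -0.127,"dy": 0.16,"dz": -0.016,"wx": 9,"wy": -0.2,"wz": 0.2,"gripper": 1},
    {"dx": -0.127,"dy": 0.21,"dz": -0.021,"wx": 11.9,"wy": -0.2,"wz": 0.2,"gripper": 1},
    {"dx": -0.127,"dy": 0.26,"dz": -0.026,"wx": 11.9,"wy": -0.2,"wz": 0.2,"gripper": 1},
    {"dx": -0.127,"dy": 0.31,"dz": -0.03,"wx": 11.9,"wy": -0.2,"wz": 0.2,"gripper": 1},
  ],
)

```text
clock: 38.5
position: [476.3, 47.7, 190.6]
ee_rot: [-0.702, 0.083, 0.702, 0.083]
contact_force: [1.0, 0.3, -0.1]
gripper_width: 58.3
```

```bash
python3 - <<'E'
from h import *
np.set_printoptions(suppress=True)
st(); goal(481.6,-22.9,190,np.pi/2-.236)
E
```

```text
t 38.5 pos [476.3  47.7 190.6] yawjaw -1.8065 tilt [-0.0007  0.0001] F [ 1.   0.3 -0.1] w 58.3 J [ 0.44  0.17 -0.4  -0.   -1.    0.9 ]
main d [ 0.0006  0.0674 -0.0217] w [-179.98    0.01    0.07]
alt d [ 0.0006  0.0674 -0.0217] w [ 0.02  0.04 -0.01]
```

arm_command(
  rows=[
    {"dx": 0,"dy": 0.035,"dz": -0.011,"wx": 0,"wy": 0,"wz": 0,"gripper": 1},
    {"dx": 0,"dy": 0.06,"dz": -0.019,"wx": 0,"wy": 0,"wz": 0,"gripper": 1},
    {"dx": 0,"dy": 0.0674,"dz": -0.0217,"wx": 0,"wy": 0,"wz": 0,"gripper": 1},
    {"dx": 0,"dy": 0.0674,"dz": -0.0217,"wx": 0,"wy": 0,"wz": 0,"gripper": 1},
    {"dx": 0.02,"dy": 0.0674,"dz": -0.0217,"wx": 0,"wy": 0,"wz": 0,"gripper": 1},
    {"dx": 0.04,"dy": 0.0674,"dz": -0.0217,"wx": 0,"wy": 0,"wz": 0,"gripper": 1},
    {"dx": 0.05,"dy": 0.0674,"dz": -0.0217,"wx": 0,"wy": 0,"wz": 0,"gripper": 1},
    {"dx": 0.05,"dy": 0.0674,"dz": -0.0217,"wx": 0,"wy": 0,"wz": 0,"gripper": 1},
  ],
)

```text
clock: 39.3
position: [480.7, -22.2, 139.2]
ee_rot: [-0.701, 0.083, 0.704, 0.082]
contact_force: [-0.2, -0.2, -0.8]
gripper_width: 58.5
```

```bash
python3 - <<'E'
from held import *
cam("side")
crop("s13"); goal(481.6,-22.9,121,np.pi/2-.236)
E
```

```text
t 39.4 pos [482.1 -22.3 141. ] yawjaw -1.8051 tilt [-0. -0.] F [-0.4  0.4 -1. ] w 58.1 J [ 0.29  0.24 -0.46  0.   -0.87  1.05]
main d [0.02  0.001 0.   ] w [-179.9     0.01    0.  ]
alt d [0.02  0.001 0.   ] w [ 0.1   0.   -0.01]
```

View pics/s13.png

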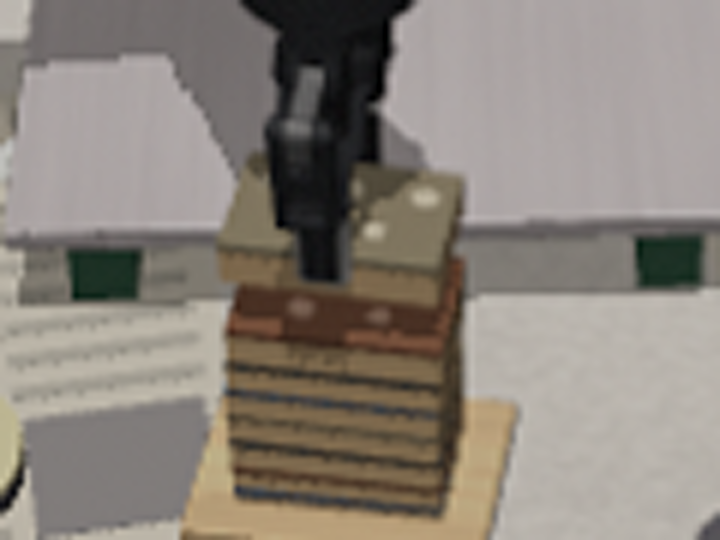

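```bash
python3 - <<'E'
from held import *
d=cam("side")
print("held",fitc(d,[(464,175),(443,272),(219,243)],156.3,idx=(0,1,2)))
print("red",fitc(d,[(463,260),(440,352),(229,330)],110.4,idx=(0,1,2)))
st();goal(481.8,-22.9,118,np.pi/2-.236)
E
```

```text
held (array([480.479, -25.148,  -0.243]), np.float64(0.450126976944919))
red (array([479.736, -24.095,  -0.23 ]), np.float64(0.7306495510005363))
t 39.45 pos [482.4 -22.3 141.4] yawjaw -1.8054 tilt [0.001 0.   ] F [ 0.9  1.6 -1.3] w 58.4 J [ 0.29  0.24 -0.46  0.   -0.87  1.05]
main d [0.023 0.001 0.   ] w [-179.92   -0.04   -0.08]
alt d [0.023 0.001 0.   ] w [ 0.08 -0.05  0.02]
```

arm_command(
  rows=[
    {"dx": 0.01,"dy": 0.0006,"dz": 0.0005,"wx": 0.1,"wy": 0,"wz": 0,"gripper": 1},
    {"dx": 0.018,"dy": 0.0006,"dz": 0.0005,"wx": 0.1,"wy": 0,"wz": 0,"gripper": 1},
    {"dx": 0.021,"dy": 0.0006,"dz": 0.0005,"wx": 0.1,"wy": 0,"wz": 0,"gripper": 1},
    {"dx": 0.022,"dy": 0.0006,"dz": 0.0005,"wx": 0.1,"wy": 0,"wz": 0,"gripper": 1},
    {"dx": 0.023,"dy": 0.0006,"dz": 0.0005,"wx": 0.1,"wy": 0,"wz": 0,"gripper": 1},
    {"dx": 0.0235,"dy": 0.0006,"dz": 0.0005,"wx": 0.1,"wy": 0,"wz": 0,"gripper": 1},
    {"dx": 0.0235,"dy": 0.0006,"dz": 0.0005,"wx": 0.1,"wy": 0,"wz": 0,"gripper": 1},
    {"dx": 0.0235,"dy": 0.0006,"dz": 0.0005,"wx": 0.1,"wy": 0,"wz": 0,"gripper": 1},
  ],
)

```text
clock: 40.25
position: [481.9, -22.8, 118.1]
ee_rot: [0.703, -0.083, -0.702, -0.084]
contact_force: [-0.5, 0.9, -1.3]
gripper_width: 58.3
```

arm_command(
  rows=[
    {"dx": 0.0005,"dy": 0,"dz": 0,"wx": 0,"wy": 0,"wz": 0,"gripper": 1},
    {"dx": 0.001,"dy": 0,"dz": 0,"wx": 0,"wy": 0,"wz": 0,"gripper": 1},
    {"dx": 0.0015,"dy": 0,"dz": 0,"wx": 0,"wy": 0,"wz": 0,"gripper": 1},
    {"dx": 0.002,"dy": 0,"dz": 0,"wx": 0,"wy": 0,"wz": 0,"gripper": 1},
    {"dx": 0.002,"dy": 0,"dz": 0,"wx": 0,"wy": 0,"wz": 0,"gripper": 1},
    {"dx": 0.002,"dy": 0,"dz": 0,"wx": 0,"wy": 0,"wz": 0,"gripper": 1},
    {"dx": 0.002,"dy": 0,"dz": 0,"wx": 0,"wy": 0,"wz": 0,"gripper": 1},
    {"dx": 0.002,"dy": 0,"dz": 0,"wx": 0,"wy": 0,"wz": 0,"gripper": 1},
  ],
)

```text
clock: 41.05
position: [481.9, -22.8, 116.1]
ee_rot: [0.703, -0.083, -0.702, -0.084]
contact_force: [-1.0, 0.3, -0.2]
gripper_width: 58.0
```

arm_command(
  rows=[
    {"dx": 0.0005,"dy": 0,"dz": 0,"wx": 0,"wy": 0,"wz": 0,"gripper": 1},
    {"dx": 0.001,"dy": 0,"dz": 0,"wx": 0,"wy": 0,"wz": 0,"gripper": 1},
    {"dx": 0.0015,"dy": 0,"dz": 0,"wx": 0,"wy": 0,"wz": 0,"gripper": 1},
    {"dx": 0.002,"dy": 0,"dz": 0,"wx": 0,"wy": 0,"wz": 0,"gripper": 1},
    {"dx": 0.002,"dy": 0,"dz": 0,"wx": 0,"wy": 0,"wz": 0,"gripper": 1},
    {"dx": 0.002,"dy": 0,"dz": 0,"wx": 0,"wy": 0,"wz": 0,"gripper": 1},
    {"dx": 0.002,"dy": 0,"dz": 0,"wx": 0,"wy": 0,"wz": 0,"gripper": 1},
    {"dx": 0.002,"dy": 0,"dz": 0,"wx": 0,"wy": 0,"wz": 0,"gripper": 1},
  ],
)

```text
clock: 41.85
position: [482.0, -22.8, 115.0]
ee_rot: [0.703, -0.083, -0.702, -0.083]
contact_force: [-3.1, 0.8, 5.7]
gripper_width: 58.3
```

arm_command(
  rows=[
    {"dx": 0.0,"dy": 0,"dz": 0,"wx": 0,"wy": 0,"wz": 0,"gripper": -1},
    {"dx": 0.0,"dy": 0,"dz": 0,"wx": 0,"wy": 0,"wz": 0,"gripper": -1},
    {"dx": 0,"dy": 0,"dz": 0,"wx": 0,"wy": 0,"wz": 0,"gripper": -1},
    {"dx": 0,"dy": 0,"dz": 0,"wx": 0,"wy": 0,"wz": 0,"gripper": -1},
    {"dx": -0.03,"dy": 0,"dz": 0,"wx": 0,"wy": 0,"wz": 0,"gripper": -1},
    {"dx": -0.07,"dy": 0,"dz": 0,"wx": 0,"wy": 0,"wz": 0,"gripper": -1},
    {"dx": -0.11,"dy": 0,"dz": 0,"wx": 0,"wy": 0,"wz": 0,"gripper": -1},
    {"dx": -0.11,"dy": -0.04,"dz": 0,"wx": 0,"wy": 0,"wz": 0,"gripper": -1},
  ],
)

```text
clock: 42.65
position: [493.8, 14.8, 231.2]
ee_rot: [0.707, -0.083, -0.697, -0.086]
contact_force: [2.1, -0.2, -0.1]
gripper_width: 85.8
```

```bash
python3 - <<'E'
from h import *
np.set_printoptions(suppress=True,precision=1)
d=cam("top")
for o in models.cut_out("top","weight")[:3]: print(o["conf"],o["extent"])
ds=cam("side")
for o in models.cut_out("side","weight")[:3]: print(o["conf"],o["extent"])
save("w1",cv2.resize(d["img"][200:260,320:400],None,fx=8,fy=8,interpolation=cv2.INTER_CUBIC))
save("w2",cv2.resize(ds["img"][250:310,300:380],None,fx=8,fy=8,interpolation=cv2.INTER_CUBIC))
st()
E
```

```text
0.88 [341.4, 215.9, 367.9, 238.9]
0.73 [398.4, 261.8, 640.0, 345.5]
0.6 [317.1, 265.7, 343.7, 295.4]
0.33 [346.6, 201.8, 370.1, 229.7]
t 42.85 pos [490.9  16.6 224.8] yawjaw -1.8056 tilt [0. 0.] F [ 0.2  0.3 -0.5] w 85.5 J [ 0.4  0.2 -0.3  0.  -1.1  1. ]
```

View pics/w1.png

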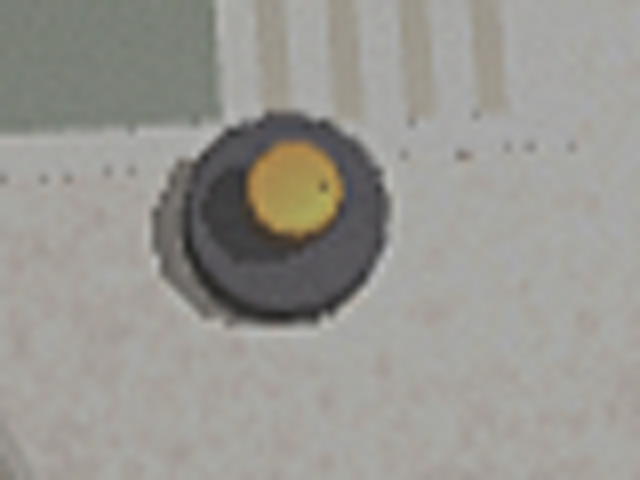

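View pics/w2.png

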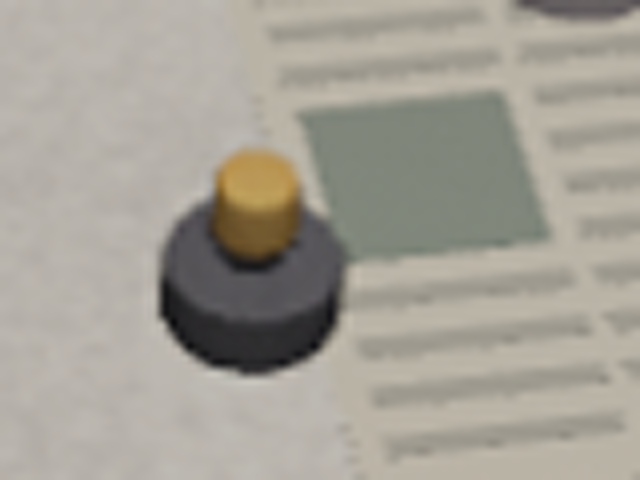

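```bash
python3 - <<'E'
from h import *
np.set_printoptions(suppress=True,precision=4)
d=cam("top")
k=atz(d,[[356.4,223.1]],60)[0]; b=atz(d,[[355.4,226.2]],26)[0]; print(k,b)
save("tt14",cv2.resize(d["img"][260:340,280:360],None,fx=7,fy=7,interpolation=cv2.INTER_CUBIC))
s=st(); c=(k+b)/2; goal(c[0],c[1],120,-1.8056)
ds=cam("side"); print(tri(d,[[356.4,223.1]],ds,[[300+258/8-.44,250+172/8-.44]]))
save("s14",cv2.resize(ds["img"][190:290,205:325],None,fx=6,fy=6,interpolation=cv2.INTER_CUBIC))
st();goal(c[0],c[1],120,-1.8056)
E
```

```text
[ 647.8999 -101.0094   60.    ] [ 647.6728 -100.987    26.    ]
t 42.9 pos [490.7  16.1 224.5] yawjaw -1.8064 tilt [ 0.0006 -0.0002] F [-0.4  0.7  0. ] w 85.3 J [ 0.36  0.16 -0.32  0.   -1.09  0.97]
main d [ 0.1046  0.0771 -0.18  ] w [-0.05 -0.03 -0.  ]
alt d [ 0.1046  0.0771 -0.18  ] w [179.95  -0.     0.05]
(array([ 646.3018, -101.0251,   59.9978]), np.float64(3.1341431625047416))
t 42.95 pos [490.6  15.8 224.4] yawjaw -1.8069 tilt [ 0.0003 -0.0003] F [-0.2  0.4 -0.9] w 85.1 J [ 0.36  0.16 -0.32  0.   -1.09  0.97]
main d [ 0.1045  0.0767 -0.1801] w [-0.07 -0.02 -0.01]
alt d [ 0.1045  0.0767 -0.1801] w [179.93  -0.02   0.04]
```

View pics/s14.png

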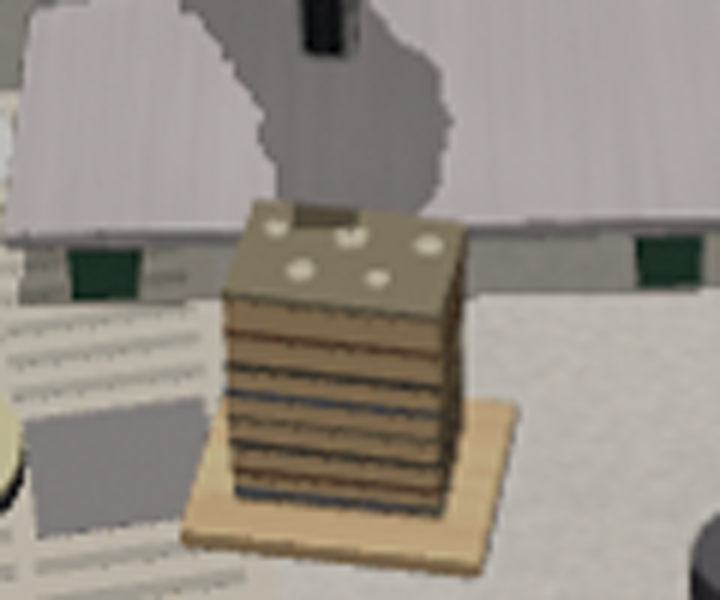

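arm_command(
  rows=[
    {"dx": 0,"dy": 0.02,"dz": -0.045,"wx": 0,"wy": 0,"wz": 0,"gripper": -1},
    {"dx": 0,"dy": 0.04,"dz": -0.09,"wx": 0,"wy": 0,"wz": 0,"gripper": -1},
    {"dx": 0,"dy": 0.06,"dz": -0.135,"wx": 0,"wy": 0,"wz": 0,"gripper": -1},
    {"dx": 0.02,"dy": 0.0767,"dz": -0.18,"wx": 0,"wy": 0,"wz": 0,"gripper": -1},
    {"dx": 0.06,"dy": 0.0767,"dz": -0.18,"wx": 0,"wy": 0,"wz": 0,"gripper": -1},
    {"dx": 0.1,"dy": 0.0767,"dz": -0.18,"wx": 0,"wy": 0,"wz": 0,"gripper": -1},
    {"dx": 0.1,"dy": 0.0767,"dz": -0.18,"wx": 0,"wy": 0,"wz": 0,"gripper": -1},
    {"dx": 0.1,"dy": 0.0767,"dz": -0.18,"wx": 0,"wy": 0,"wz": 0,"gripper": -1},
  ],
)

```text
clock: 43.75
position: [647.6, -101.8, 124.4]
ee_rot: [-0.702, 0.084, 0.703, 0.083]
contact_force: [0.3, 0.8, 1.4]
gripper_width: 85.2
```

```bash
python3 - <<'E'
from h import *
np.set_printoptions(suppress=True,precision=4)
ds=cam("side"); 
save("w3",cv2.resize(ds["img"][230:310,290:390],None,fx=7,fy=7,interpolation=cv2.INTER_CUBIC))
st();goal(647.3,-101,33,-1.8056)
E
```

```text
t 43.8 pos [ 648.7 -101.5  126.3] yawjaw -1.8064 tilt [ 0.0028 -0.0014] F [0.4 0.4 1.5] w 85.6 J [ 0.09  0.52 -0.05  0.   -1.    1.24]
main d [ 0.0933 -0.0002  0.0018] w [-0.05 -0.17 -0.04]
alt d [ 0.0933 -0.0002  0.0018] w [179.95  -0.06   0.27]
```

View pics/w3.png

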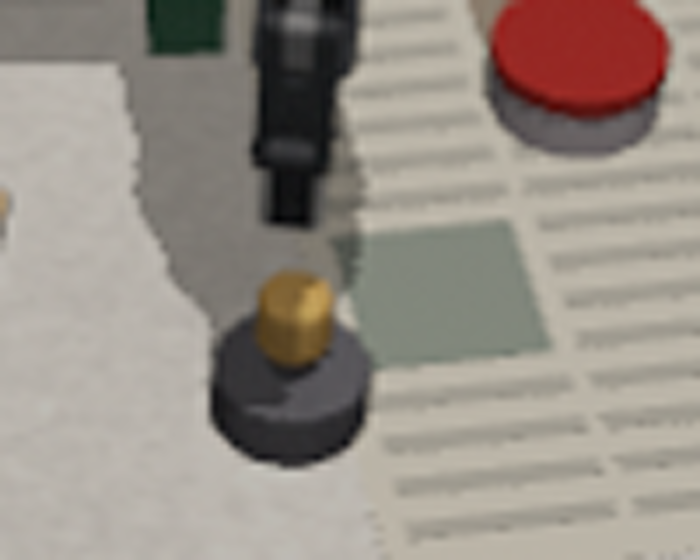

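arm_command(
  rows=[
    {"dx": 0.03,"dy": 0,"dz": 0.0015,"wx": 0,"wy": -0.1,"wz": 0,"gripper": -1},
    {"dx": 0.06,"dy": 0,"dz": 0.0015,"wx": 0,"wy": -0.1,"wz": 0,"gripper": -1},
    {"dx": 0.08,"dy": 0,"dz": 0.0015,"wx": 0,"wy": -0.1,"wz": 0,"gripper": -1},
    {"dx": 0.09,"dy": 0,"dz": 0.0015,"wx": 0,"wy": -0.1,"wz": 0,"gripper": -1},
    {"dx": 0.092,"dy": 0,"dz": 0.0015,"wx": 0,"wy": -0.1,"wz": 0,"gripper": -1},
    {"dx": 0.092,"dy": 0,"dz": 0.0015,"wx": 0,"wy": -0.1,"wz": 0,"gripper": -1},
    {"dx": 0.092,"dy": 0,"dz": 0.0015,"wx": 0,"wy": -0.1,"wz": 0,"gripper": -1},
    {"dx": 0.092,"dy": 0,"dz": 0.0015,"wx": 0,"wy": -0.1,"wz": 0,"gripper": -1},
  ],
)

```text
clock: 44.6
position: [648.4, -101.2, 35.9]
ee_rot: [0.704, -0.083, -0.701, -0.083]
contact_force: [0.2, 0.3, 0.8]
gripper_width: 85.2
```

arm_command(
  rows=[
    {"dx": 0,"dy": 0,"dz": 0,"wx": 0,"wy": 0,"wz": 0,"gripper": 1},
    {"dx": 0,"dy": 0,"dz": 0,"wx": 0,"wy": 0,"wz": 0,"gripper": 1},
    {"dx": 0,"dy": 0,"dz": 0,"wx": 0,"wy": 0,"wz": 0,"gripper": 1},
    {"dx": 0,"dy": 0,"dz": 0,"wx": 0,"wy": 0,"wz": 0,"gripper": 1},
    {"dx": 0,"dy": 0,"dz": 0,"wx": 0,"wy": 0,"wz": 0,"gripper": 1},
    {"dx": 0,"dy": 0,"dz": 0,"wx": 0,"wy": 0,"wz": 0,"gripper": 1},
    {"dx": 0,"dy": 0,"dz": 0,"wx": 0,"wy": 0,"wz": 0,"gripper": 1},
    {"dx": 0,"dy": 0,"dz": 0,"wx": 0,"wy": 0,"wz": 0,"gripper": 1},
  ],
)

```text
clock: 45.4
position: [648.4, -101.5, 36.2]
ee_rot: [0.704, -0.083, -0.701, -0.083]
contact_force: [-1.0, -2.7, 2.4]
gripper_width: 26.2
```

```bash
python3 - <<'E'
from h import *
st();goal(480,-22.5,215,-1.8068)
E
```

```text
t 45.4 pos [ 648.4 -101.5   36.2] yawjaw -1.8061 tilt [ 0.0038 -0.0013] F [-1.  -2.7  2.4] w 26.2 J [ 0.09  0.62 -0.13  0.   -0.82  1.24]
main d [-0.1796 -0.0375  0.1815] w [ 0.04 -0.23 -0.02]
alt d [-0.1796 -0.0375  0.1815] w [-1.7996e+02  3.0000e-02 -3.6000e-01]
```

arm_command(
  rows=[
    {"dx": -0.03,"dy": 0,"dz": 0,"wx": 0,"wy": 0,"wz": 0,"gripper": 1},
    {"dx": -0.07,"dy": 0,"dz": 0,"wx": 0,"wy": 0,"wz": 0,"gripper": 1},
    {"dx": -0.11,"dy": 0,"dz": 0,"wx": 0,"wy": 0,"wz": 0,"gripper": 1},
    {"dx": -0.15,"dy": 0,"dz": 0.01,"wx": 0,"wy": 0,"wz": 0,"gripper": 1},
    {"dx": -0.18,"dy": -0.005,"dz": 0.03,"wx": 0,"wy": -0.2,"wz": 0,"gripper": 1},
    {"dx": -0.18,"dy": -0.012,"dz": 0.06,"wx": 0,"wy": -0.2,"wz": 0,"gripper": 1},
    {"dx": -0.18,"dy": -0.02,"dz": 0.1,"wx": 0,"wy": -0.2,"wz": 0,"gripper": 1},
    {"dx": -0.18,"dy": -0.028,"dz": 0.14,"wx": 0,"wy": -0.2,"wz": 0,"gripper": 1},
  ],
)

```text
clock: 46.2
position: [515.1, -40.4, 212.7]
ee_rot: [-0.7, 0.083, 0.704, 0.084]
contact_force: [0.6, 1.5, -6.6]
gripper_width: 26.1
```

```bash
python3 - <<'E'
from h import *
ds=cam("side"); 
save("w4",cv2.resize(ds["img"][190:290,205:325],None,fx=6,fy=6,interpolation=cv2.INTER_CUBIC))
st();goal(480,-22.5,190,-1.8068)
E
```

```text
t 46.25 pos [506.8 -39.4 211.6] yawjaw -1.8076 tilt [-0.0149  0.0026] F [-10.2   0.5  -9.2] w 25.9 J [ 0.24  0.21 -0.29 -0.01 -1.08  1.1 ]
main d [ 0.0221 -0.0101  0.0297] w [-0.05  0.86 -0.05]
alt d [ 0.0221 -0.0101  0.0297] w [ 1.7995e+02 -8.0000e-02 -1.3600e+00]
```

View pics/w4.png

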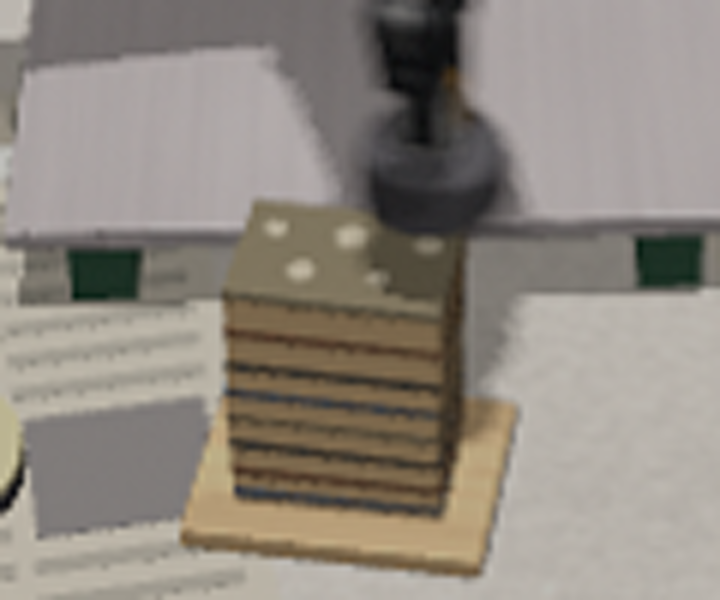

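arm_command(
  rows=[
    {"dx": 0,"dy": -0.005,"dz": 0.01,"wx": 0,"wy": 0.8,"wz": 0,"gripper": 1},
    {"dx": 0,"dy": -0.008,"dz": 0.02,"wx": 0,"wy": 0.8,"wz": 0,"gripper": 1},
    {"dx": 0,"dy": -0.0101,"dz": 0.0297,"wx": 0,"wy": 0.8,"wz": 0,"gripper": 1},
    {"dx": 0,"dy": -0.0101,"dz": 0.0297,"wx": 0,"wy": 0.8,"wz": 0,"gripper": 1},
    {"dx": 0,"dy": -0.0101,"dz": 0.0297,"wx": 0,"wy": 0.8,"wz": 0,"gripper": 1},
    {"dx": 0.01,"dy": -0.0101,"dz": 0.0297,"wx": 0,"wy": 0.8,"wz": 0,"gripper": 1},
    {"dx": 0.02,"dy": -0.0101,"dz": 0.0297,"wx": 0,"wy": 0.8,"wz": 0,"gripper": 1},
    {"dx": 0.022,"dy": -0.0101,"dz": 0.0297,"wx": 0,"wy": 0.8,"wz": 0,"gripper": 1},
  ],
)

```text
clock: 47.05
position: [478.8, -22.9, 187.7]
ee_rot: [-0.7, 0.085, 0.704, 0.083]
contact_force: [-0.9, -1.0, -6.3]
gripper_width: 26.2
```

```bash
python3 - <<'E'
from h import *
cam("side")
ds=cam("side"); 
save("w5",cv2.resize(ds["img"][190:290,205:325],None,fx=6,fy=6,interpolation=cv2.INTER_CUBIC))
st();goal(480,-22.5,171,-1.8068)
E
```

```text
t 47.15 pos [479.7 -22.8 189. ] yawjaw -1.8079 tilt [-0.0036 -0.0014] F [ 0.2  0.3 -5.6] w 26.4 J [ 0.29  0.18 -0.4   0.   -1.    1.04]
main d [ 0.018  -0.0004 -0.0003] w [-0.06  0.18 -0.12]
alt d [ 0.018  -0.0004 -0.0003] w [179.94  -0.2   -0.29]
```

View pics/w5.png

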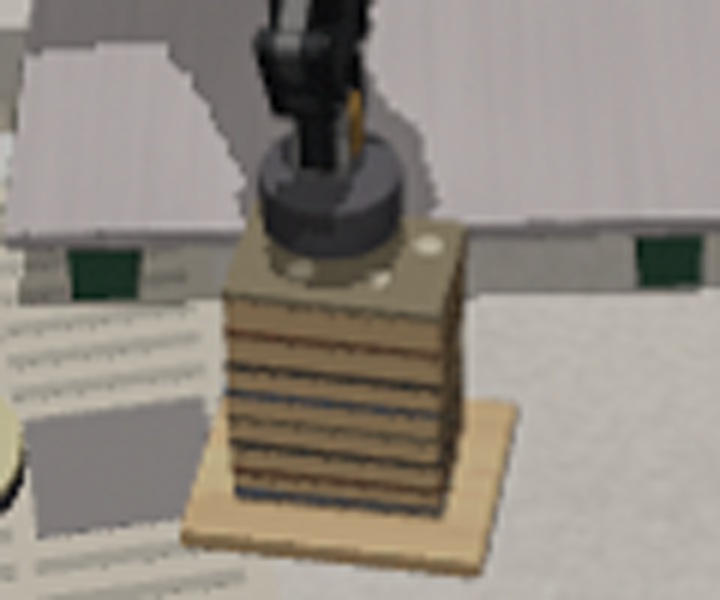

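```bash
python3 - <<'E'
from held import *
d=cam("side")
print("sand",fitc(d,[(466,225),(443,318),(225,293),(253,201)],130.4))
def z6(P): return (proj(d,P)-[205,190]+.5)*6-.5
print(z6([[480,-22,130],[480,-22,153],[480,-22,179]]))
# predicted ellipse extents of base if at tool axis
for cx,cy in((479.7,-22.8),(474,-23)):
    a=np.linspace(0,6.28,60); P=np.c_[cx+29*np.cos(a),cy+29*np.sin(a),np.full(60,153.)]; q=z6(P); P[:,2]=179; q2=z6(P); print(q.min(0),q.max(0),q2.min(0),q2.max(0))
E
```

```text
sand (array([480.47 , -25.092,  -0.236]), np.float64(0.3480578375827912))
[[345.139 254.252]
 [343.023 211.052]
 [340.59  161.07 ]]
[270.455 166.949] [414.131 259.193] [267.115 117.214] [412.587 208.968]
[256.324 167.981] [400.065 260.294] [252.807 118.24 ] [398.344 210.064]
```

```bash
python3 - <<'E'
from h import *
st();goal(483.8,-23.4,170,-1.8068)
E
```

```text
t 47.2 pos [480.1 -22.7 189.6] yawjaw -1.8078 tilt [-0.0021 -0.0011] F [ 0.7  0.3 -6.5] w 26.1 J [ 0.29  0.18 -0.4   0.   -1.    1.04]
main d [ 0.0196 -0.0002 -0.0038] w [-0.06  0.1  -0.09]
alt d [ 0.0196 -0.0002 -0.0038] w [ 1.7994e+02 -1.4000e-01 -1.6000e-01]
```

arm_command(
  rows=[
    {"dx": 0.0,"dy": 0,"dz": -0.002,"wx": 0,"wy": 0,"wz": 0,"gripper": 1},
    {"dx": 0.004,"dy": 0,"dz": -0.0038,"wx": 0,"wy": 0.1,"wz": 0,"gripper": 1},
    {"dx": 0.008,"dy": 0,"dz": -0.0038,"wx": 0,"wy": 0.1,"wz": 0,"gripper": 1},
    {"dx": 0.012,"dy": 0,"dz": -0.0038,"wx": 0,"wy": 0.1,"wz": 0,"gripper": 1},
    {"dx": 0.016,"dy": 0,"dz": -0.0038,"wx": 0,"wy": 0.1,"wz": 0,"gripper": 1},
    {"dx": 0.019,"dy": 0,"dz": -0.0038,"wx": 0,"wy": 0.1,"wz": 0,"gripper": 1},
    {"dx": 0.0195,"dy": 0,"dz": -0.0038,"wx": 0,"wy": 0.1,"wz": 0,"gripper": 1},
    {"dx": 0.0195,"dy": 0,"dz": -0.0038,"wx": 0,"wy": 0.1,"wz": 0,"gripper": 1},
  ],
)

```text
clock: 48.0
position: [483.8, -23.6, 170.0]
ee_rot: [-0.702, 0.084, 0.702, 0.083]
contact_force: [0.2, 0.4, -5.9]
gripper_width: 26.2
```

```bash
python3 - <<'E'
from h import *
ds=cam("side"); 
save("w6",cv2.resize(ds["img"][190:290,205:325],None,fx=6,fy=6,interpolation=cv2.INTER_CUBIC))
st();goal(483.8,-23.4,167,-1.8068)
E
```

```text
t 48.05 pos [483.9 -23.6 170.2] yawjaw -1.8076 tilt [-0.0002 -0.0016] F [ 0.1  0.4 -6.6] w 26.2 J [ 0.29  0.2  -0.42  0.   -0.95  1.04]
main d [ 0.0032 -0.0002  0.0001] w [-0.05 -0.01 -0.09]
alt d [ 0.0032 -0.0002  0.0001] w [ 1.7995e+02 -1.4000e-01  2.0000e-02]
```

View pics/w6.png

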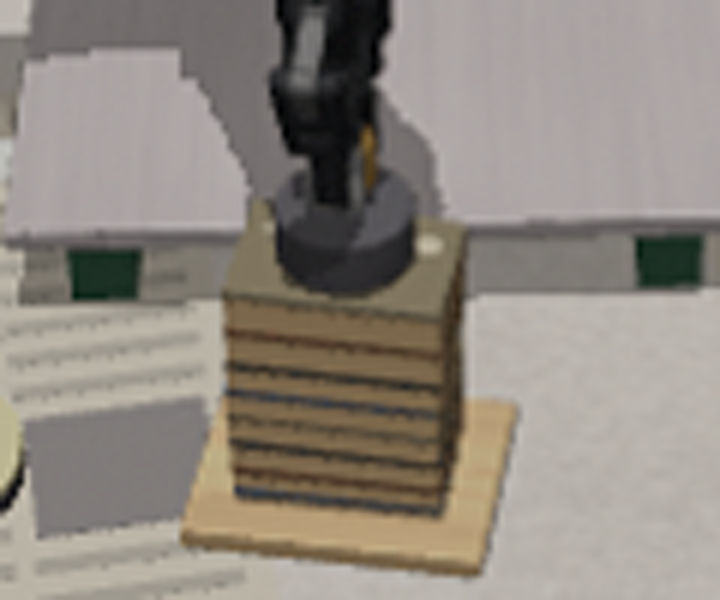

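arm_command(
  rows=[
    {"dx": 0.0005,"dy": 0,"dz": 0,"wx": 0,"wy": 0,"wz": 0,"gripper": 1},
    {"dx": 0.001,"dy": 0,"dz": 0,"wx": 0,"wy": 0,"wz": 0,"gripper": 1},
    {"dx": 0.0015,"dy": 0,"dz": 0,"wx": 0,"wy": 0,"wz": 0,"gripper": 1},
    {"dx": 0.002,"dy": 0,"dz": 0,"wx": 0,"wy": 0,"wz": 0,"gripper": 1},
    {"dx": 0.0025,"dy": 0,"dz": 0,"wx": 0,"wy": 0,"wz": 0,"gripper": 1},
    {"dx": 0.003,"dy": 0,"dz": 0,"wx": 0,"wy": 0,"wz": 0,"gripper": 1},
    {"dx": 0.003,"dy": 0,"dz": 0,"wx": 0,"wy": 0,"wz": 0,"gripper": 1},
    {"dx": 0.003,"dy": 0,"dz": 0,"wx": 0,"wy": 0,"wz": 0,"gripper": 1},
  ],
)

```text
clock: 48.85
position: [483.9, -23.6, 167.2]
ee_rot: [0.702, -0.084, -0.702, -0.083]
contact_force: [0.5, 0.2, -6.5]
gripper_width: 26.0
```

arm_command(
  rows=[
    {"dx": 0.0003,"dy": 0,"dz": 0,"wx": 0,"wy": 0,"wz": 0,"gripper": 1},
    {"dx": 0.0006,"dy": 0,"dz": 0,"wx": 0,"wy": 0,"wz": 0,"gripper": 1},
    {"dx": 0.0009,"dy": 0,"dz": 0,"wx": 0,"wy": 0,"wz": 0,"gripper": 1},
    {"dx": 0.0012,"dy": 0,"dz": 0,"wx": 0,"wy": 0,"wz": 0,"gripper": 1},
    {"dx": 0.0015,"dy": 0,"dz": 0,"wx": 0,"wy": 0,"wz": 0,"gripper": 1},
    {"dx": 0.0015,"dy": 0,"dz": 0,"wx": 0,"wy": 0,"wz": 0,"gripper": 1},
    {"dx": 0.0015,"dy": 0,"dz": 0,"wx": 0,"wy": 0,"wz": 0,"gripper": 1},
    {"dx": 0.0015,"dy": 0,"dz": 0,"wx": 0,"wy": 0,"wz": 0,"gripper": 1},
  ],
)

```text
clock: 49.65
position: [484.1, -23.7, 166.6]
ee_rot: [0.702, -0.084, -0.702, -0.083]
contact_force: [-4.0, 0.6, 5.5]
gripper_width: 26.1
```

arm_command(
  rows=[
    {"dx": 0.0,"dy": 0,"dz": 0,"wx": 0,"wy": 0,"wz": 0,"gripper": -1},
    {"dx": 0.0,"dy": 0,"dz": 0,"wx": 0,"wy": 0,"wz": 0,"gripper": -1},
    {"dx": 0,"dy": 0,"dz": 0,"wx": 0,"wy": 0,"wz": 0,"gripper": -1},
    {"dx": 0,"dy": 0,"dz": 0,"wx": 0,"wy": 0,"wz": 0,"gripper": -1},
    {"dx": -0.02,"dy": 0,"dz": 0,"wx": 0,"wy": 0,"wz": 0,"gripper": -1},
    {"dx": -0.05,"dy": 0,"dz": 0,"wx": 0,"wy": 0,"wz": 0,"gripper": -1},
    {"dx": -0.09,"dy": 0,"dz": 0,"wx": 0,"wy": 0,"wz": 0,"gripper": -1},
    {"dx": -0.13,"dy": 0,"dz": 0,"wx": 0,"wy": 0,"wz": 0,"gripper": -1},
  ],
)

```text
clock: 50.45
position: [483.8, -23.5, 297.7]
ee_rot: [0.702, -0.084, -0.702, -0.083]
contact_force: [0.9, 0.4, 0.4]
gripper_width: 85.2
```

arm_command(
  rows=[
    {"dx": -0.03,"dy": -0.05,"dz": 0,"wx": 0,"wy": 0,"wz": 0,"gripper": -1},
    {"dx": -0.03,"dy": -0.1,"dz": 0,"wx": 0,"wy": 0,"wz": 0,"gripper": -1},
    {"dx": -0.03,"dy": -0.15,"dz": 0,"wx": 0,"wy": 0,"wz": 0,"gripper": -1},
    {"dx": -0.03,"dy": -0.2,"dz": 0,"wx": 0,"wy": 0,"wz": 0,"gripper": -1},
    {"dx": -0.03,"dy": -0.25,"dz": 0,"wx": 0,"wy": 0,"wz": 0,"gripper": -1},
    {"dx": -0.03,"dy": -0.25,"dz": 0,"wx": 0,"wy": 0,"wz": 0,"gripper": -1},
    {"dx": -0.03,"dy": -0.25,"dz": 0,"wx": 0,"wy": 0,"wz": 0,"gripper": -1},
    {"dx": -0.03,"dy": -0.25,"dz": 0,"wx": 0,"wy": 0,"wz": 0,"gripper": -1},
  ],
)

```text
clock: 51.25
position: [542.2, 218.9, 327.1]
ee_rot: [0.702, -0.084, -0.702, -0.083]
contact_force: [-0.1, -0.4, 0.2]
gripper_width: 85.4
```

```bash
python3 - <<'E'
from hole import *
ds=cam("side"); dt=cam("top"); st(); save("fs",ds["img"]); save("ft",dt["img"]); print(hole(dt["img"]))
save("fsz",cv2.resize(ds["img"][190:290,205:325],None,fx=6,fy=6,interpolation=cv2.INTER_CUBIC))
save("ftz",cv2.resize(dt["img"][260:340,280:440],None,fx=5,fy=5,interpolation=cv2.INTER_CUBIC))
E
```

```text
t 51.35 pos [542.3 218.2 327.7] yawjaw -1.8087 tilt [ 0.0006 -0.0019] F [-0.2 -0.6  0.4] w 85.2 J [ 0.66  0.27  0.07  0.   -1.38  0.67]
(array([407.07, 314.52,   3.07, 169.08,  98.82]), np.float64(2685.7816730799977))
```

View pics/ft.png

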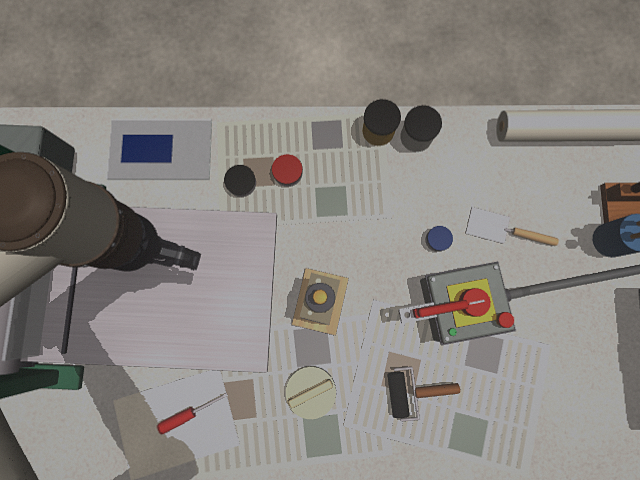

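View pics/fsz.png

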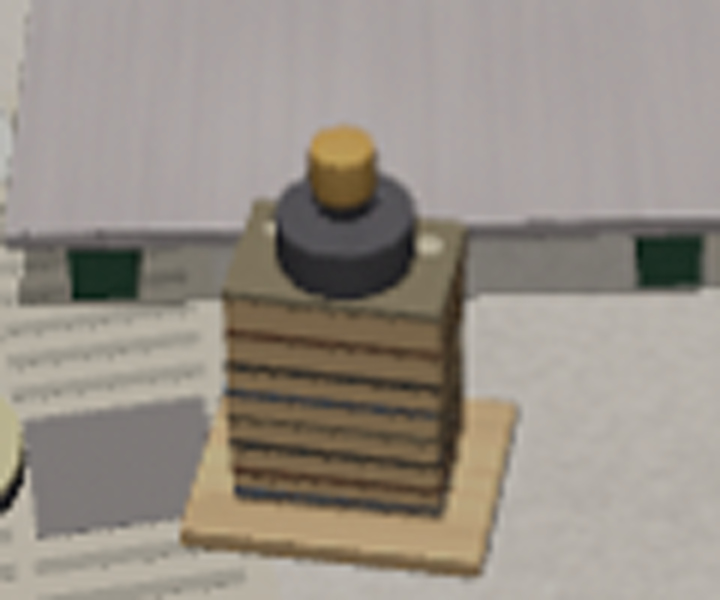

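View pics/ftz.png

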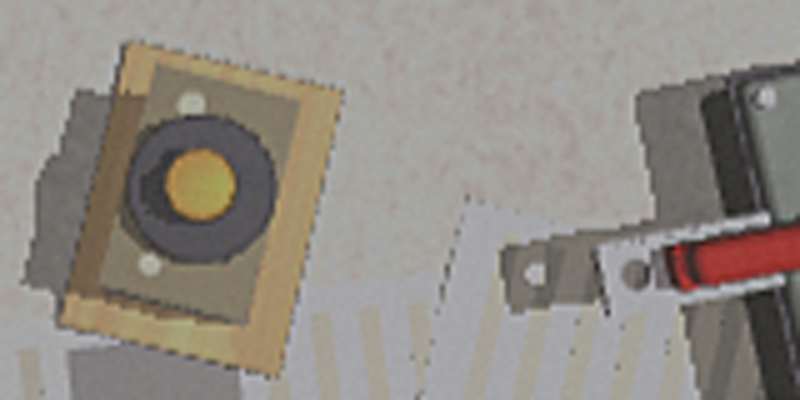

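```bash
python3 - <<'E'
from held import *
d=cam("top")
w=(np.array([[202,189],[201,185]])+.5)/5-.5+[280,260]
print(atz(d,w[:1],156.4),atz(d,w[1:],190.4)); print(fitc(d,[(153,63),(302,101),(248,325),(100,285)],130.4,(280,260),5))
E
```

```text
[[483.073 -23.306 156.4  ]] [[483.248 -23.382 190.4  ]]
(array([482.645, -22.508,  -0.24 ]), np.float64(0.20227208957482012))
```

```bash
python3 -c "
from bench import arm
print(arm.job_done())"
```

```text
the job is handed in; nothing more can be done
None
```

The job is handed in at about 51 s, done in the order you asked, and my last checks all passed.

- **Isolator:** I swung the handle to off. The first try left it about 2.6 mm past line, so I regripped it and set it back. In the last picture the handle hole is within about 0.5 mm of the hasp hole.
- **Blocks:** Four blocks were on the bed. I stacked them face up in the order blue-grey, near-black, red-brown, sand. I felt for contact each time (about 6 N) before letting go. The pile's top was at about 62 mm. The stack looks square, and the bed is now empty. The top block reads about 2 mm off the original pile in the top view, close to the camera's accuracy.
- **Weight:** It had been knocked aside during the run, so I found it again. It now stands within about 1 mm of the middle of the top block.
- **Tins and knife:** I did not touch the ink tins or the ink knife, and they look unmoved in the last top view. The arm ended clear of everything, with contact force about zero.

The two cameras disagreed by up to about 5 mm in y. I placed each block using the top view, tool readings and felt contacts, and used the side view only to compare positions.

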